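Clamp down the parts sorter and sort the salvaged parts

ROBOT

A 7-joint arm with a two-finger parallel gripper is mounted at the origin on the work surface. World frame = base frame: x ahead of the robot, y to its left, z up, the work surface at z = 0. Lengths are in m, angles in rad, forces in N, time in s.
With the tool pointing down it reaches from about 0.35 to 0.9 m from the base axis. Payload 8.1 kg.
Tool frame: the origin (TCP) lies between the finger pads; the fingertips stand 8 mm ahead of it and the grasp point (between the pads) lies 11 mm behind it (arm.tcp_to_tips is the distance from the TCP to the fingertips, in m); z points along the fingers, x is the direction in which the jaws open and shut, and the axes are right-handed (so a half turn about z gives the same grasp; the last joint's range is limited). The gripper opens to 92 mm and grips with 3 to 60 N. Pads are 19 mm wide; open, the fingers measure 130 mm over their backs; the gripper's body (75 mm by 190 mm) begins 47 mm behind the grasp point.
Start: joints at [-1.382, 0.434, 0.025, 1.573, -0.012, 1.134, -0.075], TCP at [0.18, 0.599, 0.235] pointing down, gripper open.
Joint ranges: [-2.62, 2.62], [-0.44, 2.09], [-1.27, 1.32], [0.08, 2.57], [-1.32, 4.46], [0.12, 2], [-2.74, 2.74]. Speed limits (rad/s): [2.22, 2.22, 3.01, 3.01, 3.14, 3.14, 3.14].

INTERFACE

Orientations are given as a rotation vector (axis times angle).
In Python, from cell import arm, eyes gives the robot as it stands.
- The arm moves only by the tool play_rows, never from a script. Its argument "rows" is a list of rows, each a list of 3 entries, a list of its own where there are three numbers: the shift along the tool's x, y, z each as a share of 50 cm, from -1 to 1, then the turn, a rotation vector about the tool's x, y, z each as a share of 60 degrees, from -1 to 1, then the opening, from -1 (shut) to 1 (fully open), so that 0 is half open. In form: [[[dx, dy, dz], [ax, ay, az], grip], ...]. A call has 1 to 10 rows; each row is the pose to reach, as a shift and turn from the pose commanded when the call began, along the tool's axes at that moment; what a row does not reach only later rows make up. A row lasts 1/10 s, in which the tool goes at most 50 mm and 8.59 degrees, less where a joint would pass 70% of its speed; a pose out of reach is approached as far as the arm can. A call with a number of a shift or a turn outside -1 to 1 is refused whole. A call with a gripper value outside its range is refused whole. The fingers move at their own pace and stop on an object; "newtons" is the grip in N (left out, the last holds). Time passes only in rows, so rows that repeat a pose let the fingers close. It gives the time, the measured TCP pose, the force and the opening at its end, in the units of the state.
- arm.observe(): the state, without advancing time (a new reading comes with each control period).
- eyes.get_image(name): name is "scene" or "top" or "wrist"; returns (picture, depth): 384x512x3 uint8, red, green, blue; 384x512 float32, m along the optical axis (not along the pixel's ray), 0 where there is no reading.
- eyes.get_calibration(name): a dict with "intrinsics" (3x3 intrinsics, pixels), "R" (3x3) and "t" (3): a world point X has camera coordinates R X + t. Camera axes: x right, y down, z forward; pixel columns grow to the right and rows downward; lengths in m; the calibration is good to about 2 mm. A picture is of the moment at which its call begins: read the wrist's pose just before it. get_calibration takes no time and is no camera call; for the wrist camera it gives the pose at the moment of the call.
- arm.sign_off(): hands the job in, once; it reports no verdict.
The state is a dict: "clock": time; "joints": joint angles; "dq": joint speeds; "joint_efforts": joint torques, N m; "position": TCP position; "ee_rot": TCP orientation; "force": force on the tool from outside, world axes, zero at the start; "ft_torque": the same for the moment, N m; "width": opening from 0.0 (shut) to 1.0 (fully open).
Only numpy, scipy, OpenCV 4.12 (cv2) and the standard library are available. Lean on these libraries where they do the work, as an engineer would, in place of code of your own. Each camera call takes 0.05 s, during which the arm holds its last target.

TASK

The clear parts sorter has just been put back on its clamp: turn its brass clamp nut clockwise by hand until it is finger-tight, then tighten it to its stop with the wrench and lay the wrench back flat in the middle of its grey mat. Only then drop every brass spacer and blue relay from the bench in through the sorter's funnel, first setting the orange lever fully to one side or the other so that brass ends in the yellow tray and relays in the blue one (the flap inside leans with the lever, so a part comes out on the side the lever leans away from). Leave the heatsink and everything else on the bench where it is.

Things in the scene. Friction and masses are not known exactly. Their poses are not given: they have to be found in the camera images.
- sorter: Fixed clear sorter. Origin: underside centre, on the bench; -x faces the robot, +y its left, z up. Base 130 (x) x 236 (y) x 8 mm. Housing 98 x 204 mm, shoulders sloping from z 77 mm up to a throat 90 x 90 mm inside, funnel rim at z 206 mm: the only way in to the trays. A grey foot 70 wide x 20 mm high runs out on the -y side to y -240 mm and carries the nut at x -30, y -200 mm.
- sorter_mouth (a point): Centre of the funnel's rim, 206 mm above the bench (about 120 x 120 mm wide, narrowing to 90 x 90 mm over 20 mm of height). Parts let go just above it fall onto the flap and slide to one side. Axes as the sorter's.
- flap (a joint): Lever and flap, one piece on a level hinge along the sorter's x, 115 mm above the bench. 0: both lean fully (0.6 rad) to the sorter's -y side, parts go to the +y tray; 1.2: fully to +y, parts go to the -y tray. Stays where it is left, light (under 1.5 N at the knob). Use the end stops only: halfway is no setting.
- lever_knob (a point): Centre of the orange 24 mm ball on the lever, 85 mm in front (-x) of the sorter's middle, 110 mm from the hinge: it swings in an arc 206 to 225 mm above the bench, up to 62 mm to either side. Push it sideways. Knob on the -y side: parts fall into the +y tray, and the other way round.
- tray_brass: Yellow tray for the brass, 84 (x) x 94 (y) x 28 mm, fixed under one of the two outlets; origin in the middle of its underside, axes as the sorter's. It lies 51 mm to the sorter's +y or -y side, which differs from start to start. Its solid yellow front, 34 mm high, shows before the housing.
- tray_relay: Blue tray, same size, under the other outlet; for the blue relays.
- clamp_nut: Captive brass hexagon nut, 36 mm across flats, upright axis; origin on the axis at its underside, 24 mm above the bench. Hexagon to 26 mm above the origin, cone to 32 mm, dark 14 mm stud end to 44 mm. Flats face its own x axis and every 60 degrees. Foot top 20 mm and washer (54 mm wide) top 23 mm above the bench. It turns but does not rise or sink. White mark on top at +y.
- nut_run (a joint): Free running of the nut, rad, growing as it is turned clockwise seen from above: 0 fully loose, 3.6 finger-tight (stop). Turns lightly (0.06 N m).
- nut_seat (a joint): Tightening of the nut after it is finger-tight, rad, clockwise: 0 not yet, 0.55 fully tight (stop). Stiff: 0.8 N m, only to be turned with the wrench (about 8 N at 100 mm from the nut). Total turn of the nut = nut_run + nut_seat.
- wrench: Loose open-ended wrench, 226 mm long, 0.14 to 0.24 kg. Origin: underside, near the balance point; x along it to the open jaw. Black sleeve 18 wide x 12 high from x -120 to 15 mm, neck 20 wide, head 62 wide, prongs to x 106, opening 38 mm wide with its back at x 59 mm. Lower it over the nut from above, prongs along two flats, down to the washer; both faces work.
- wrench_jaw (a point): Middle of the wrench's opening, 82 mm along x from the wrench's origin, 6 mm above its underside; goes on the nut's axis.
- tool_mat: Fixed grey mat 250 (x) x 130 (y) x 3 mm, on which the wrench lies at the start and must lie at the end; origin in the middle of its underside.
- brass1: Brass hexagonal spacer, 20 mm across flats, 26 mm high, 50 g, standing at the start; origin in the middle of its underside, z along its height, flats facing along x and every 60 degrees. Three or four of the six spacers and relays are present.
- brass2: Brass hexagonal spacer, 20 mm across flats, 26 mm high, 50 g, standing at the start; origin in the middle of its underside, z along its height, flats facing along x and every 60 degrees. Three or four of the six spacers and relays are present.
- brass3: Brass hexagonal spacer, 20 mm across flats, 26 mm high, 50 g, standing at the start; origin in the middle of its underside, z along its height, flats facing along x and every 60 degrees. Three or four of the six spacers and relays are present.
- relay1: Blue relay with a white top, a box 16 (x) x 28 (y) x 22 (z) mm, 30 g; origin in the middle of its underside. Three or four of the six spacers and relays are present.
- relay2: Blue relay with a white top, a box 16 (x) x 28 (y) x 22 (z) mm, 30 g; origin in the middle of its underside. Three or four of the six spacers and relays are present.
- relay3: Blue relay with a white top, a box 16 (x) x 28 (y) x 22 (z) mm, 30 g; origin in the middle of its underside. Three or four of the six spacers and relays are present.
- heatsink: Finned aluminium heatsink 30 x 30 x 18 mm standing among the parts; to be left alone.
- phone: Opened handset, pinkish slab 150 x 74 x 8 mm; leave alone.
- screwdriver: Small screwdriver with green handle, 150 mm; leave alone.
- tin: Round steel dish, 84 mm wide, 28 mm high; leave alone.
- board: Green circuit board 80 x 60 mm; leave alone.
Things that resemble listed ones, but are neither listed nor needed, are in the scene too. What is shaped like the relay3 but pink is not meant.

How it is judged:
By the outcome, as a careful person would: the job done as asked, in the order asked, and still so for the second after the job is handed in, with the robot touching nothing.
Of brass1, brass2, brass3, relay1, relay2, relay3 only 3 to 4 are there at a start; the rules pass over those that are not, and their reading is None.
At some moment in a run one of brass1, brass2, brass3, relay1, relay2, relay3, wrench may be knocked a few centimetres aside while the robot is not near it.
Once in a run the grip may slacken for a moment while it holds something.
It also fails if it takes over 210 s, if anything falls off the work surface, if the arm or the gripper's body presses on something with over 40 N, if the wrist force passes 120 N, or if a joint passes its speed limit or range.

## Working session

There is one attempt and no reset: what is moved stays moved. The work goes in short steps, Python scripts to look and compute and a tool call to move; the robot and the scene stay as the last step left them, time stands still between calls to the robot, and variables do not carry over. Pictures are saved under pics/ and viewed, and the job is handed in when it is done.

Besides the shell and the picture viewer there is one more tool, called as name(argument=value, ...) on one line, values as JSON. play_rows: Moves the arm, as the interface text tells. Its arguments: {"type":"object","properties":{"rows":{"type":"array","items":{"type":"array"}},"newtons":{"type":"number"}},"required":["rows"]}

```bash
ls; mkdir -p pics
python3 - <<'E'
from cell import arm, eyes
import cv2,numpy as np
print(arm.observe())
for n in ["scene","top","wrist"]:
    im,d=eyes.get_image(n); c=eyes.get_calibration(n)
    print(n,c); np.savez(f"pics/{n}0.npz",im=im,d=d,K=c["intrinsics"],R=c["R"],t=c["t"])
    cv2.imwrite(f"pics/{n}0.png",cv2.resize(im[:,:,::-1],(768,576),interpolation=cv2.INTER_CUBIC))
E
```

```text
pics
{'clock': 0.0, 'joints': array([-1.38161327,  0.43525111,  0.0249672 ,  1.5740665 , -0.01155616,
        1.13396721, -0.07509231]), 'dq': array([ 3.58437404e-04, -1.89273130e-03,  2.36289026e-05, -1.94956171e-04,
       -7.05588584e-04, -6.11122301e-04, -5.61986164e-05]), 'joint_efforts': array([ 1.08860909e-04, -6.67864394e+01,  9.85373519e-01, -3.14445877e+01,
       -6.03921711e-02,  4.33522963e-02,  1.81275191e-04]), 'position': array([0.17971419, 0.59811129, 0.23393925]), 'ee_rot': array([ 2.51996713e+00,  1.87421988e+00, -1.77032494e-03]), 'force': array([-0.53767167,  0.60139672,  0.19518305]), 'ft_torque': array([-0.01491334,  0.03208632, -0.00526771]), 'width': 0.997276841230812}
scene {'intrinsics': array([[471.74505835,   0.        , 256.37894093],
       [  0.        , 471.74505835, 195.72564703],
       [  0.        ,   0.        ,   1.        ]]), 'R': array([[ 0.84469326,  0.53522905,  0.00481171],
       [ 0.28438895, -0.44116782, -0.85117207],
       [-0.45344925,  0.72034771, -0.52486471]]), 't': array([-0.50188849, -0.01388242,  1.48073168])}
top {'intrinsics': array([[430.45203895,   0.        , 260.39075983],
       [  0.        , 430.45203895, 197.86932946],
       [  0.        ,   0.        ,   1.        ]]), 'R': array([[ 0.03673792, -0.99932273,  0.00210144],
       [-0.97415455, -0.0362815 , -0.22294968],
       [ 0.22287493,  0.00614357, -0.97482769]]), 't': array([0.01648272, 0.59050986, 1.15642749])}
wrist {'intrinsics': array([[290.39587037,   0.        , 256.68955254],
       [  0.        , 290.39587037, 194.07891132],
       [  0.        ,   0.        ,   1.        ]]), 'R': array([[ 2.87145028e-01,  9.57886711e-01, -8.83634545e-04],
       [ 9.14225905e-01, -2.73781293e-01,  2.98721940e-01],
       [ 2.85899854e-01, -8.65843615e-02, -9.54339783e-01]]), 't': array([-0.62410524, -0.03700783,  0.39071127])}
```

View pics/scene0.png

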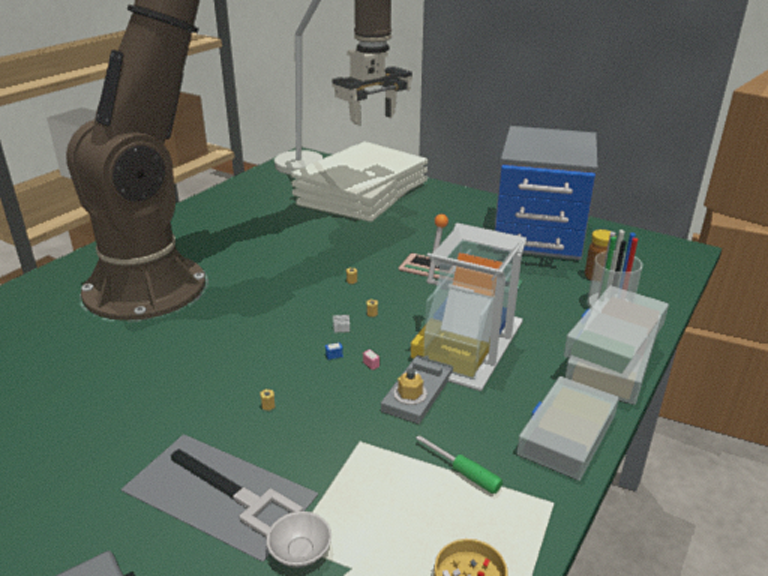

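View pics/top0.png

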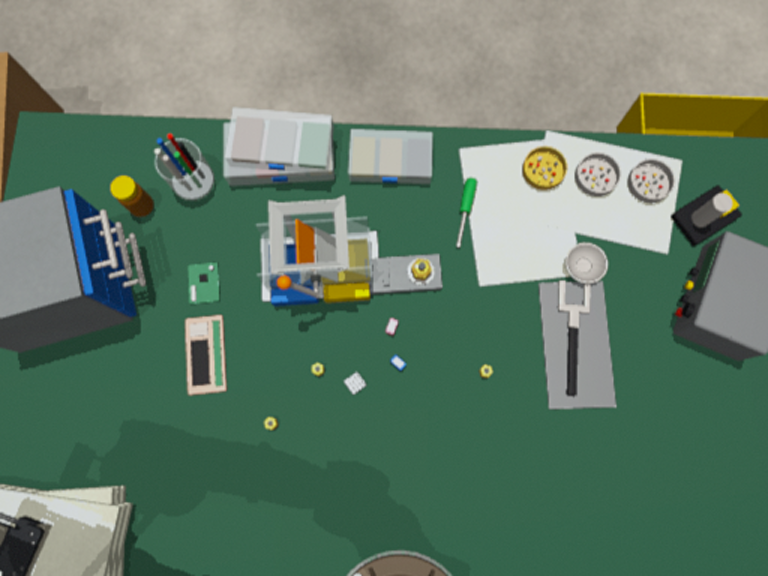

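View pics/wrist0.png

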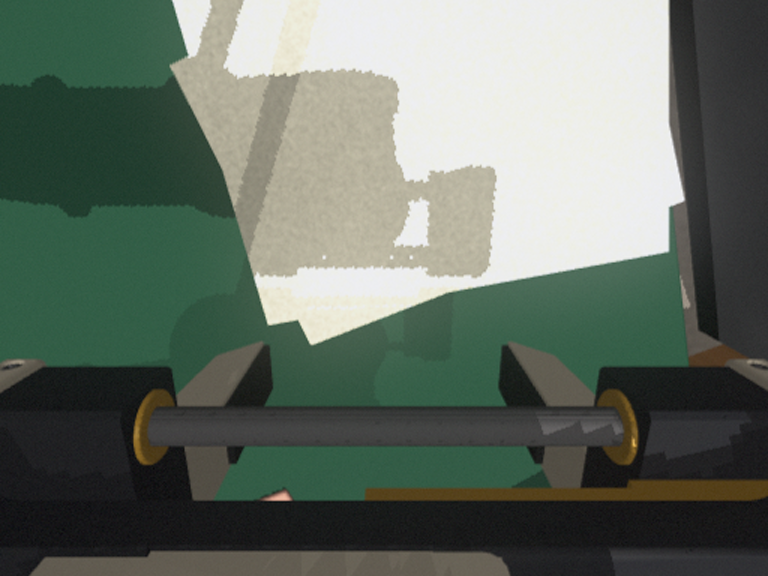

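```bash
cat > h.py <<'E'
import numpy as np, cv2
from scipy.spatial.transform import Rotation as Ro
def load(f):
    z=np.load(f); return z["im"],z["d"],z["K"],z["R"],z["t"]
def snap(n,tag):
    from cell import eyes
    c=eyes.get_calibration(n); im,d=eyes.get_image(n)
    np.savez(f"pics/{tag}.npz",im=im,d=d,K=c["intrinsics"],R=c["R"],t=c["t"])
    return im,d,c["intrinsics"],c["R"],c["t"]
def cloud(d,K,R,t):
    v,u=np.mgrid[0:d.shape[0],0:d.shape[1]]
    P=np.stack([(u-K[0,2])/K[0,0]*d,(v-K[1,2])/K[1,1]*d,d],-1)
    return (P-t)@R
def crop(im,u0,v0,u1,v1,s,fn):
    cv2.imwrite(fn,cv2.resize(im[v0:v1,u0:u1,::-1],None,fx=s,fy=s,interpolation=cv2.INTER_CUBIC))
def proj(X,K,R,t):
    c=R@np.asarray(X)+t; return (K@c/c[2])[:2]
def ray(u,v,z,K,R,t):
    d=R.T@np.linalg.inv(K)@np.array([u,v,1.]); o=-R.T@t
    return o+d*(z-o[2])/d[2]
E
python3 - <<'E'
from h import *
im,d,K,R,t=load("pics/top0.npz")
crop(im,160,120,310,300,4,"pics/a1.png")
crop(im,290,120,420,280,4,"pics/a2.png")
P=cloud(d,K,R,t)
hsv=cv2.cvtColor(im,cv2.COLOR_RGB2HSV)
def comp(m,name,mn=6):
    n,l,s,c=cv2.connectedComponentsWithStats(m.astype(np.uint8))
    for i in range(1,n):
        if s[i,4]>=mn:
            q=P[l==i]; print(name,c[i].round(1),s[i],np.median(q,0).round(4),"zmax",np.percentile(q[:,2],95).round(4))
H,S,V=[hsv[...,i].astype(int) for i in range(3)]
reg=np.zeros(H.shape,bool); reg[120:320,120:450]=True
comp(reg&(H>18)&(H<32)&(S>110)&(V>90),"yel")
comp(reg&(H>100)&(H<125)&(S>120),"blue")
comp(reg&(H>5)&(H<15)&(S>160),"orange")
E
```

```text
yel [362.3 122.1] [351 120  24   6 103] [ 0.8526 -0.2687  0.0112] zmax 0.0265
yel [237.6 169.5] [233 163  11  15 132] [0.6571 0.1049 0.1167] zmax 0.1326
yel [280.7 180. ] [275 173  12  14 102] [ 0.6473 -0.0194  0.0514] zmax 0.0594
yel [230.9 191.5] [215 181  32  20 502] [0.6101 0.1227 0.0414] zmax 0.1023
yel [188.4 186.9] [187 186   4   3  11] [0.5736 0.2168 0.2275] zmax 0.229
yel [212.7 247.4] [209 244   7   7  21] [0.4474 0.1688 0.0197] zmax 0.0263
yel [322.2 248.6] [320 244   7   8  24] [ 0.4562 -0.143   0.0185] zmax 0.026
yel [181.4 282.6] [177 279   8   8  29] [0.3453 0.2501 0.0247] zmax 0.7673
blue [186.5 120. ] [182 120  10   1  10] [0.8348 0.2741 0.0259] zmax 0.0302
blue [259.5 120.5] [255 120  10   2  20] [0.8456 0.0504 0.0172] zmax 0.0257
blue [193.5 169.1] [191 163   6  13  75] [0.6846 0.2428 0.0111] zmax 0.0302
blue [196.6 185.2] [193 183   7   6  31] [0.6117 0.217  0.0995] zmax 0.1251
blue [192.8 197.5] [180 186  33  18 295] [0.588  0.2376 0.0398] zmax 0.0566
blue [205.6 189.6] [203 187   6   6  23] [0.6138 0.1982 0.0452] zmax 0.0684
blue [264.1 242.4] [260 237  10  10  22] [0.4673 0.0245 0.0071] zmax 0.0221
```

Run:
```python
from h import *
im,d,K,R,t=load("pics/scene0.npz")
crop(im,250,130,360,290,5,"pics/a3.png")
crop(im,80,220,250,384,4,"pics/a4.png")
```

```text
(no output)
```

View pics/a1.png

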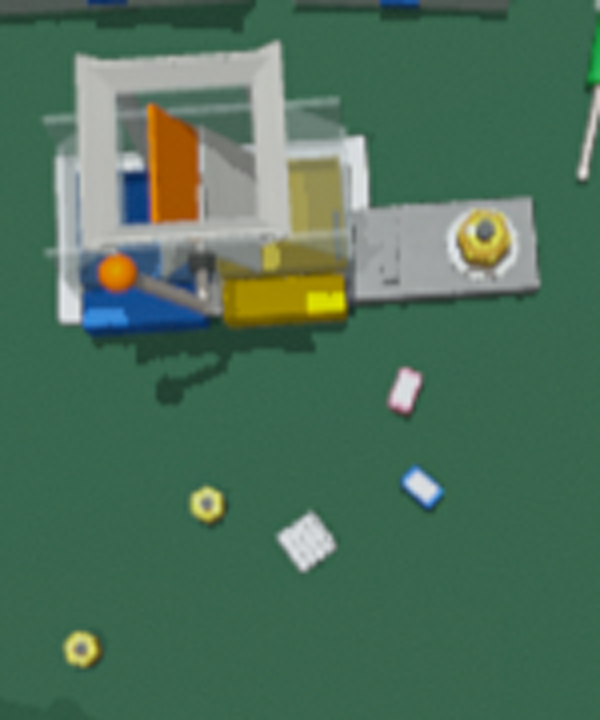

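View pics/a2.png

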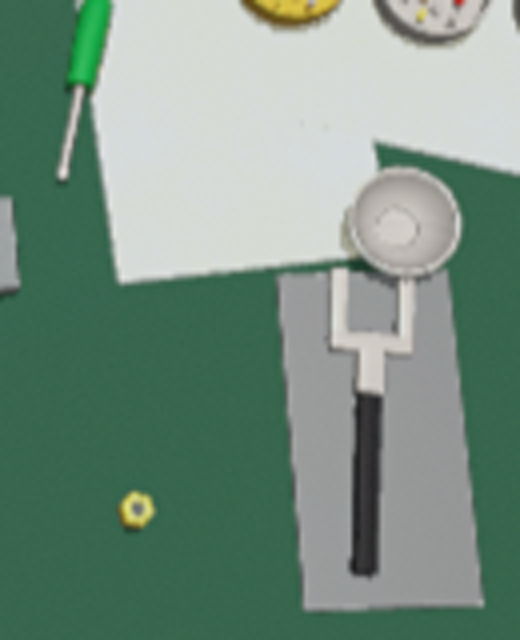

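View pics/a3.png

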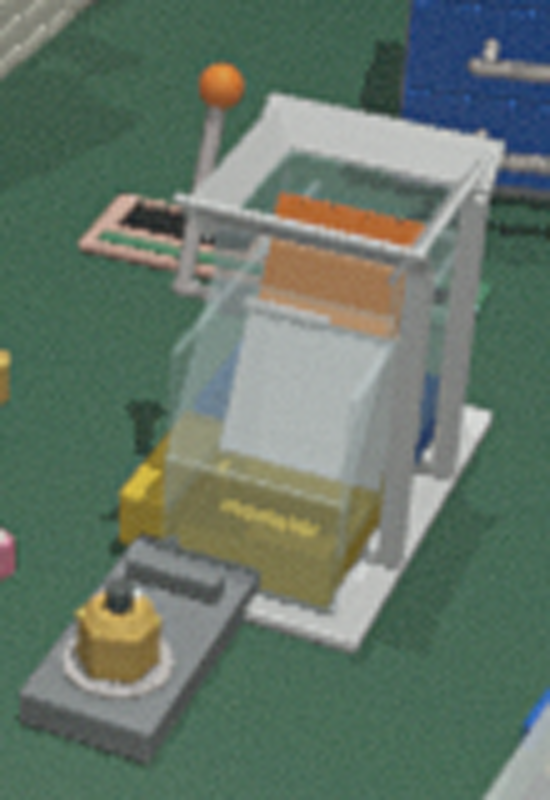

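View pics/a4.png

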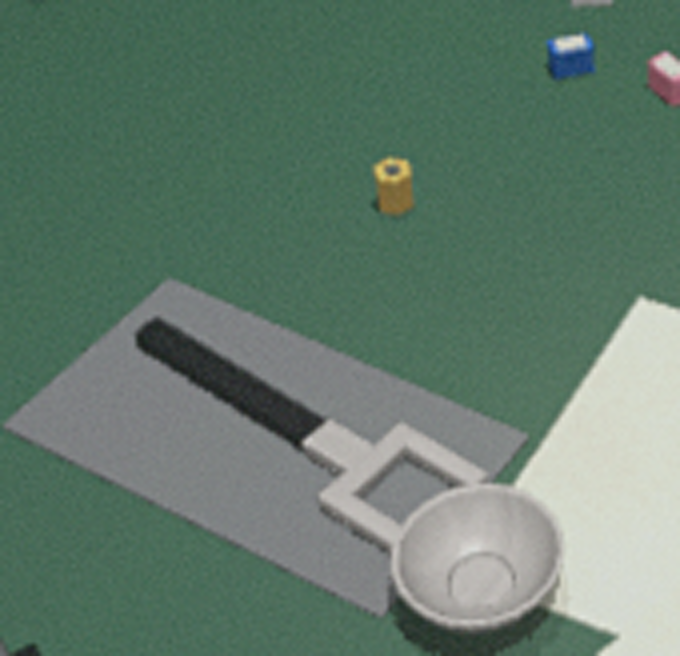

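Run:
```python
from h import *
im,d,K,R,t=load("pics/wrist0.npz")
Rt=Ro.from_rotvec([2.51996713e+00,1.87421988e+00,-1.77032494e-03]).as_matrix(); p=np.array([0.17971419,0.59811129,0.23393925])
c=-R.T@t
print("tool axes world\n",Rt.round(3)); print("cam in tool",(Rt.T@(c-p)).round(4)); print("cam axes in tool cols\n",(Rt.T@R.T).round(3))
im,d,K,R,t=load("pics/top0.npz"); P=cloud(d,K,R,t)
v,u=np.mgrid[0:384,0:512]
def reg(name,u0,u1,v0,v1,z0,z1):
    m=(u>=u0)&(u<u1)&(v>=v0)&(v<v1)&(P[...,2]>z0)&(P[...,2]<z1)
    q=P[m]; (cx,cy),(w,h),a=cv2.minAreaRect(q[:,:2].astype(np.float32)*1000)
    print(name,len(q),q.mean(0).round(4),"rect",round(cx,1),round(cy,1),round(w,1),round(h,1),round(a,1))
reg("hex top",265,295,165,195,.044,.053)
reg("stud",265,295,165,195,.060,.075)
reg("foot",247,300,165,200,.015,.0212)
reg("rim",175,240,125,185,.203,.215)
reg("knob",180,200,180,195,.19,.26)
reg("heatsink",225,250,245,265,.012,.03)
reg("relay",258,272,234,250,.015,.03)
reg("b1",205,220,240,256,.018,.03); reg("b2",172,190,275,292,.018,.03); reg("b3",315,332,240,256,.018,.03)
reg("mat",355,415,180,275,.0,.006)
reg("wrench",365,400,186,220,.010,.019)
reg("sleeve",375,388,218,268,.010,.02)
reg("tin",370,410,158,190,.024,.036)
reg("tinall",365,412,155,192,.010,.05)
```

```text
tool axes world
 [[ 0.288  0.958 -0.   ]
 [ 0.958 -0.288 -0.002]
 [-0.002  0.    -1.   ]]
cam in tool [-0.0004 -0.0818 -0.1494]
cam axes in tool cols
 [[ 1.     0.     0.001]
 [-0.001  0.954  0.299]
 [-0.001 -0.299  0.954]]
hex top 67 [ 0.6534 -0.0162  0.0498] rect 655.7 -18.5 36.1 38.6 45.5
stud 22 [ 0.656  -0.0183  0.0663] rect 655.9 -18.5 13.2 11.7 2.3
foot 601 [0.6503 0.0143 0.0184] rect 651.7 11.9 71.7 141.2 5.8
rim 253 [0.6594 0.1859 0.2055] rect 664.2 183.4 129.3 132.6 6.0
knob 107 [0.5782 0.2172 0.2155] rect 582.5 223.3 46.1 24.8 47.4
heatsink 36 [0.4316 0.1007 0.0171] rect 431.2 100.9 27.6 29.3 37.1
relay 55 [0.4738 0.0205 0.0208] rect 473.9 21.3 26.6 15.9 48.3
b1 42 [0.4548 0.1741 0.0246] rect 454.1 173.8 19.9 20.0 48.9
b2 45 [0.3495 0.2559 0.0251] rect 349.5 255.8 18.6 21.4 47.7
b3 43 [ 0.4625 -0.1487  0.0243] rect 463.1 -149.2 18.1 20.2 45.6
mat 2601 [ 0.5235 -0.3297  0.0023] rect 533.3 -332.5 179.2 289.7 89.2
wrench 266 [ 0.6003 -0.3242  0.0132] rect 601.5 -324.0 62.2 101.7 87.8
sleeve 256 [ 0.4872 -0.3174  0.0139] rect 488.8 -317.6 19.0 131.1 87.2
tin 109 [ 0.6864 -0.3505  0.0268] rect 684.6 -345.9 77.7 80.6 2.3
tinall 418 [ 0.6855 -0.3488  0.0188] rect 676.2 -344.5 81.7 98.3 78.5
```

play_rows(rows=[[[0, 0, -0.1], [0, 0, 0], 1], [[0, 0, -0.16], [0, 0, 0], 1], [[-0.06, 0.08, -0.16], [0, 0, 0], 1], [[-0.12, 0.16, -0.16], [0, 0, 0], 1], [[-0.18, 0.24, -0.16], [0, 0, 0], 1], [[-0.24, 0.32, -0.16], [0, 0, 0], 1], [[-0.3, 0.4, -0.16], [0, 0, 0], 1], [[-0.36, 0.48, -0.16], [0, 0, 0], 1], [[-0.42, 0.56, -0.16], [0, 0, 0], 1], [[-0.48, 0.62, -0.16], [0, 0, 0], 1]])

```text
clock: 1.15
position: [0.4092, 0.277, 0.3147]
ee_rot: [2.522, 1.872, 0.001]
force: [1.3, -0.2, -0.9]
width: 1.001
```

play_rows(rows=[[[-0.06, 0.08, 0], [0, 0, 0], 1], [[-0.12, 0.16, 0], [0, 0, 0], 1], [[-0.18, 0.24, 0], [0, 0, 0], 1], [[-0.24, 0.32, 0], [0, 0, 0], 1], [[-0.3, 0.4, 0], [0, 0, 0], 1], [[-0.36, 0.48, 0], [0, 0, 0], 1], [[-0.427, 0.567, 0], [0, 0, 0], 1], [[-0.427, 0.567, 0.1], [0, 0, 0], 1], [[-0.427, 0.567, 0.1], [0, 0, 0], 1]])

```text
clock: 2.05
position: [0.6151, -0.0085, 0.259]
ee_rot: [-2.521, -1.868, 0.013]
force: [-1.0, 1.4, -1.5]
width: 1.001
```

Run:
```python
from h import *
from cell import arm
s=arm.observe(); print(s["joints"].round(3),s["position"].round(4),s["ee_rot"].round(3))
im,d,K,R,t=snap("wrist","w1"); P=cloud(d,K,R,t)
cv2.imwrite("pics/w1.png",cv2.resize(im[:,:,::-1],(768,576)))
u,v=proj([.656,-.0185,.05],K,R,t); print(u,v)
u=int(u);v=int(v)
crop(im,u-70,v-60,u+70,v+60,5,"pics/w1c.png")
m=(P[...,2]>.046)&(P[...,2]<.0525)&(np.hypot(P[...,0]-.656,P[...,1]+.0185)<.03)
q=P[m];print(len(q),cv2.minAreaRect(q[:,:2].astype(np.float32)*1000),q.mean(0))
m=(P[...,2]>.064)&(P[...,2]<.075)&(np.hypot(P[...,0]-.656,P[...,1]+.0185)<.03)
q=P[m];print(len(q),cv2.minAreaRect(q[:,:2].astype(np.float32)*1000),q.mean(0))
```

```text
[-0.356  0.419  0.412  1.58  -0.174  1.189  1.366] [ 0.6151 -0.0085  0.259 ] [-2.521 -1.868  0.013]
259.3234449070418 204.01886451183935
237 ((654.6489868164062, -19.640750885009766), (39.88172149658203, 36.025856018066406), 23.071666717529297) [ 0.65137701 -0.01871169  0.05016428]
103 ((654.6259765625, -19.894962310791016), (12.483701705932617, 14.26386547088623), 73.19270324707031) [ 0.65435273 -0.01966503  0.0672948 ]
```

View pics/w1c.png

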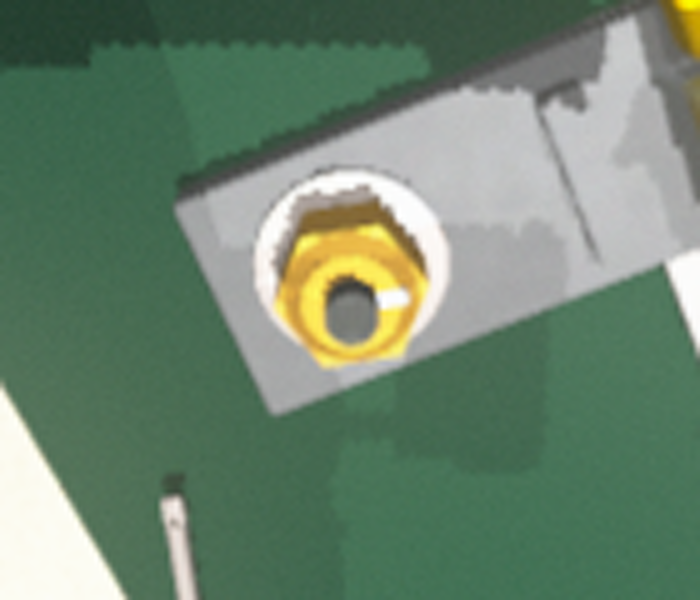

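Run:
```python
from h import *
im,d,K,R,t=load("pics/top0.npz"); P=cloud(d,K,R,t)
m=(P[...,2]>.19)&(P[...,2]<.26)&(np.hypot(P[...,0]-.575,P[...,1]-.225)<.05)
hsv=cv2.cvtColor(im,cv2.COLOR_RGB2HSV)
o=m&(hsv[...,1]>150)&(hsv[...,0]<20)
q=P[o];print(len(q),q.mean(0),q[:,2].max(),q.min(0),q.max(0))
from scipy.optimize import least_squares
f=least_squares(lambda c:np.linalg.norm(q-c,axis=1)-.012,q.mean(0)-[0,0,.008],loss="soft_l1",f_scale=.002); print("knob c",f.x)
```

```text
56 [0.57267364 0.21484171 0.22338252] 0.23092674953767306 [0.56322639 0.20584844 0.2140855 ] [0.58234252 0.22541628 0.23092675]
knob c [0.575632   0.21701162 0.21591879]
```

Run:
```python
from h import *
from cell import arm
im,d,K,R,t=load("pics/w1.npz")
o=np.array([259-70,204-60])
V=[(428,288),(405,357),(325,365),(275,300),(305,230),(383,224)]
pts=np.array([ray(*(o+np.array(p)/5-.4),.050,K,R,t) for p in V]); c=pts.mean(0)
print(c); q=pts-c; a=np.degrees(np.arctan2(q[:,1],q[:,0])); print(np.hypot(q[:,0],q[:,1]).round(4),a.round(1),(a%60).round(1))
m=ray(*(o+np.array([395,298])/5-.4),.052,K,R,t); print("mark az",np.degrees(np.arctan2(*(m-[.6546,-.0195,.05])[[1,0]])))
```

```text
[ 0.65402773 -0.01792831  0.05      ]
[0.0195 0.0221 0.021  0.0206 0.0215 0.0206] [  78.6   21.3  -37.8 -102.7 -161.3  141.7] [18.6 21.3 22.2 17.3 18.7 21.7]
mark az 76.75509189452544
```

play_rows(rows=[[[0.003, 0.04, 0.05], [0, 0, -0.14], 1], [[0.003, 0.08, 0.1], [0, 0, -0.28], 1], [[0.003, 0.08, 0.15], [0, 0, -0.42], 1], [[0.003, 0.08, 0.2], [0, 0, -0.55], 1], [[0.003, 0.08, 0.24], [0, 0, -0.617], 1], [[0.003, 0.08, 0.24], [0, 0, -0.617], 1], [[0.003, 0.08, 0.24], [0, 0, -0.617], 1], [[0.003, 0.08, 0.24], [0, 0, -0.617], 1]])

```text
clock: 2.9
position: [0.6577, -0.0159, 0.1471]
ee_rot: [1.795, 2.575, 0.003]
force: [0.7, -0.7, -0.3]
width: 0.999
```

```bash
cat >> h.py <<'E'
def st():
    from cell import arm
    s=arm.observe(); Rt=Ro.from_rotvec(s["ee_rot"]).as_matrix()
    print("t",round(s["clock"],2),"j",s["joints"].round(2),"p",s["position"].round(4),"az",round(np.degrees(np.arctan2(Rt[1,0],Rt[0,0])),2),"tilt",Rt[:,2].round(3),"F",s["force"].round(1),"T",s["ft_torque"].round(3),"w",round(s["width"],3))
    return s["position"],Rt
def go(target,az=None):
    p,Rt=st(); d=Rt.T@(np.asarray(target)-p); print("shift shares",(d/.5).round(4))
    if az is not None:
        cur=np.degrees(np.arctan2(Rt[1,0],Rt[0,0])); e=(az-cur+90)%180-90; print("turn share z",round(-e/60,3),"full",e)
E
python3 - <<'E'
from h import *
go([.6545,-.0188,.035],109.5)
im,d,K,R,t=snap("wrist","w2"); P=cloud(d,K,R,t)
cv2.imwrite("pics/w2.png",cv2.resize(im[:,:,::-1],(768,576)))
m=(P[...,2]>.064)&(P[...,2]<.075)&(np.hypot(P[...,0]-.656,P[...,1]+.0185)<.03)
q=P[m];print(len(q),cv2.minAreaRect(q[:,:2].astype(np.float32)*1000),q.mean(0))
E
```

```text
t 2.9 j [-0.2   0.57  0.23  1.6  -0.15  0.99  1.99] p [ 0.6577 -0.0159  0.1471] az 110.24 tilt [ 0.003  0.    -1.   ] F [ 0.7 -0.7 -0.3] T [0.024 0.031 0.026] w 0.999
shift shares [-0.0031 -0.0086  0.2242]
turn share z 0.012 full -0.7425258725705675
227 ((654.2676391601562, -19.416244506835938), (13.55672550201416, 13.588532447814941), 13.929793357849121) [ 0.65419613 -0.01951722  0.06745207]
```

View pics/w2.png

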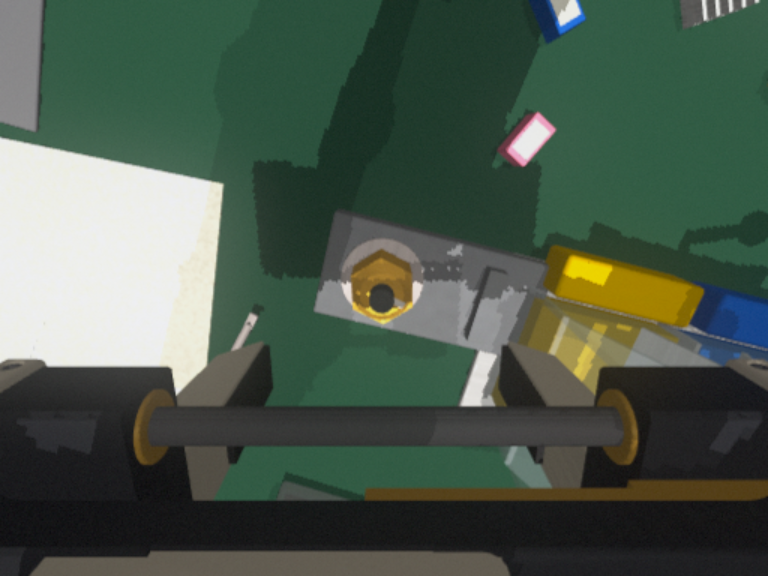

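play_rows(rows=[[[-0.004, -0.008, 0.05], [0, 0, 0.012], 1], [[-0.004, -0.008, 0.12], [0, 0, 0.012], 1], [[-0.004, -0.008, 0.18], [0, 0, 0.012], 1], [[-0.004, -0.008, 0.222], [0, 0, 0.012], 1], [[-0.004, -0.008, 0.222], [0, 0, 0.012], 1], [[-0.004, -0.008, 0.222], [0, 0, 0.012], 1]])

```text
clock: 3.55
position: [0.6542, -0.0198, 0.0349]
ee_rot: [1.811, 2.566, 0.001]
force: [0.5, 0.4, 0.1]
width: 0.996
```

Run:
```python
from h import *
go([.6545,-.0192,.035],109.5)
```

```text
t 3.55 j [-0.18  0.69  0.2   1.7  -0.18  0.77  2.01] p [ 0.6542 -0.0198  0.0349] az 109.56 tilt [ 0.001 -0.    -1.   ] F [0.5 0.4 0.1] T [ 0.046 -0.019  0.011] w 0.996
shift shares [ 0.0008  0.001  -0.0001]
turn share z 0.001 full -0.057038371987900405
```

Well placed. Close.

play_rows(newtons=12, rows=[[[0, 0, 0], [0, 0, 0], -1], [[0, 0, 0], [0, 0, 0], -1], [[0, 0, 0], [0, 0, 0], -1], [[0, 0, 0], [0, 0, 0], -1], [[0, 0, 0], [0, 0, 0], -1], [[0, 0, 0], [0, 0, 0], -1], [[0, 0, 0], [0, 0, 0], -1]])

```text
clock: 4.25
position: [0.6534, -0.0198, 0.0337]
ee_rot: [-1.811, -2.567, 0.0]
force: [0.3, 0.7, 0.4]
width: 0.442
```

Run:
```python
from h import *
st()
```

```text
t 4.25 j [-0.18  0.69  0.2   1.7  -0.18  0.77  2.02] p [ 0.6534 -0.0198  0.0337] az 109.58 tilt [-0.  0. -1.] F [0.3 0.7 0.4] T [ 0.071  0.026 -0.   ] w 0.442
```

play_rows(rows=[[[0, 0, 0], [0, 0, 0], -1], [[0, 0, 0], [0, 0, 0], -1], [[0, 0, 0], [0, 0, 0], -1]])

```text
clock: 4.55
position: [0.6534, -0.02, 0.0337]
ee_rot: [1.811, 2.567, -0.0]
force: [-0.4, -0.6, 0.6]
width: 0.395
```

play_rows(rows=[[[0, 0, 0], [0, 0, 0.12], -1], [[0, 0, 0], [0, 0, 0.24], -1], [[0, 0, 0], [0, 0, 0.36], -1], [[0, 0, 0], [0, 0, 0.48], -1], [[0, 0, 0], [0, 0, 0.6], -1], [[0, 0, 0], [0, 0, 0.72], -1], [[0, 0, 0], [0, 0, 0.84], -1], [[0, 0, 0], [0, 0, 1], -1]])

```text
clock: 5.35
position: [0.6536, -0.0181, 0.0339]
ee_rot: [-2.842, -1.336, -0.002]
force: [0.3, 3.3, -0.3]
width: 0.399
```

Run:
```python
from h import *
st()
```

```text
t 5.35 j [-0.36  0.73  0.48  1.71 -0.44  0.81  1.21] p [ 0.6536 -0.0181  0.0339] az 50.35 tilt [ 0.     0.002 -1.   ] F [ 0.3  3.3 -0.3] T [0.722 0.04  0.088] w 0.399
```

play_rows(rows=[[[0, 0, 0], [0, 0, 0.12], -1], [[0, 0, 0], [0, 0, 0.24], -1], [[0, 0, 0], [0, 0, 0.36], -1], [[0, 0, 0], [0, 0, 0.48], -1], [[0, 0, 0], [0, 0, 0.6], -1], [[0, 0, 0], [0, 0, 0.72], -1], [[0, 0, 0], [0, 0, 0.84], -1], [[0, 0, 0], [0, 0, 1], -1]])

```text
clock: 6.15
position: [0.6554, -0.0173, 0.0339]
ee_rot: [-3.13, 0.235, -0.005]
force: [6.6, 3.3, -4.7]
width: 0.395
```

Run:
```python
from h import *
st()
```

```text
t 6.15 j [-0.51  0.81  0.75  1.72 -0.69  0.89  0.39] p [ 0.6554 -0.0173  0.0339] az -8.58 tilt [ 0.003  0.002 -1.   ] F [ 6.6  3.3 -4.7] T [ 0.863 -1.224  0.063] w 0.395
```

play_rows(rows=[[[0, 0, 0], [0, 0, 0.12], -1], [[0, 0, 0], [0, 0, 0.24], -1], [[0, 0, 0], [0, 0, 0.36], -1], [[0, 0, 0], [0, 0, 0.48], -1], [[0, 0, 0], [0, 0, 0.6], -1], [[0, 0, 0], [0, 0, 0.72], -1]])

```text
clock: 6.75
position: [0.6565, -0.0181, 0.034]
ee_rot: [-2.824, 1.37, -0.007]
force: [7.6, -7.1, -8.2]
width: 0.395
```

Run:
```python
from h import *
st()
```

```text
t 6.75 j [-0.6   0.89  0.93  1.73 -0.85  0.98 -0.23] p [ 0.6565 -0.0181  0.034 ] az -51.75 tilt [ 0.005  0.001 -1.   ] F [ 7.6 -7.1 -8.2] T [-0.922 -1.897  0.788] w 0.395
```

Run:
```python
from h import *
st()
im,d,K,R,t=snap("wrist","w3"); P=cloud(d,K,R,t)
cv2.imwrite("pics/w3.png",cv2.resize(im[:,:,::-1],(768,576)))
im,d,K,R,t=snap("top","t3"); crop(im,220,120,320,220,6,"pics/t3c.png")
st()
```

```text
t 6.75 j [-0.6   0.89  0.93  1.73 -0.85  0.98 -0.23] p [ 0.6565 -0.0181  0.034 ] az -51.75 tilt [ 0.005  0.001 -1.   ] F [ 7.6 -7.1 -8.2] T [-0.922 -1.897  0.788] w 0.395
t 6.85 j [-0.6   0.89  0.94  1.73 -0.85  0.98 -0.23] p [ 0.6561 -0.0186  0.0338] az -51.76 tilt [ 0.004 -0.    -1.   ] F [ 9.7  1.7 -4.1] T [ 0.534 -1.756 -0.164] w 0.392
```

View pics/w3.png

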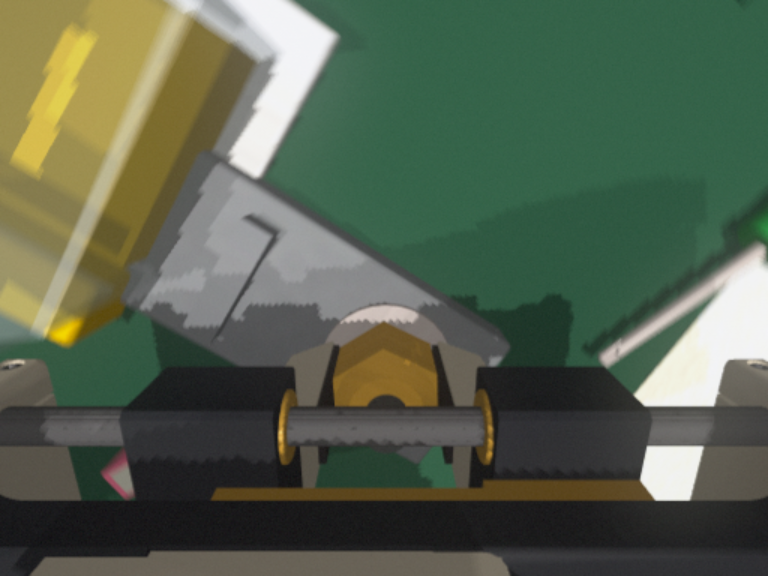

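play_rows(rows=[[[0, 0, 0], [0, 0, 0.05], -1], [[0, 0, 0], [0, 0, 0.1], -1], [[0, 0, 0], [0, 0, 0.15], -1], [[0, 0, 0], [0, 0, 0.2], -1], [[0, 0, 0], [0, 0, 0.25], -1], [[0, 0, 0], [0, 0, 0.25], -1]])

```text
clock: 7.45
position: [0.6541, -0.0198, 0.0338]
ee_rot: [-2.625, 1.725, -0.002]
force: [2.2, -0.1, 0.5]
width: 0.402
```

Run:
```python
from h import *
st()
```

```text
t 7.45 j [-0.63  0.92  0.99  1.74 -0.9   1.01 -0.45] p [ 0.6541 -0.0198  0.0338] az -66.63 tilt [ 0.001 -0.    -1.   ] F [ 2.2 -0.1  0.5] T [-0.223 -0.254 -0.002] w 0.402
```

play_rows(rows=[[[0, 0, 0], [0, 0, 0.05], -1], [[0, 0, 0], [0, 0, 0.1], -1], [[0, 0, 0], [0, 0, 0.15], -1], [[0, 0, 0], [0, 0, 0.2], -1], [[0, 0, 0], [0, 0, 0.2], -1]])

```text
clock: 7.95
position: [0.6538, -0.0196, 0.0338]
ee_rot: [-2.431, 1.989, -0.001]
force: [1.4, 0.1, 1.4]
width: 0.398
```

Run:
```python
from h import *
st()
```

```text
t 7.95 j [-0.64  0.94  1.04  1.74 -0.94  1.04 -0.63] p [ 0.6538 -0.0196  0.0338] az -78.56 tilt [ 0.001  0.    -1.   ] F [1.4 0.1 1.4] T [-0.056 -0.368 -0.013] w 0.398
```

play_rows(rows=[[[0, 0, 0], [0, 0, 0.05], -1], [[0, 0, 0], [0, 0, 0.1], -1], [[0, 0, 0], [0, 0, 0.15], -1], [[0, 0, 0], [0, 0, 0.2], -1], [[0, 0, 0], [0, 0, 0.2], -1]])

```text
clock: 8.45
position: [0.652, -0.0194, 0.0336]
ee_rot: [2.21, -2.231, -0.004]
force: [-4.3, 0.8, 5.1]
width: 0.415
```

Run:
```python
from h import *
st()
im,d,K,R,t=snap("wrist","w4")
crop(im,180,150,340,330,4,"pics/w4c.png")
```

```text
t 8.45 j [-0.66  0.97  1.08  1.74 -0.97  1.08 -0.81] p [ 0.652  -0.0194  0.0336] az -90.52 tilt [-0.003  0.001 -1.   ] F [-4.3  0.8  5.1] T [0.239 1.088 0.411] w 0.415
```

View pics/w4c.png

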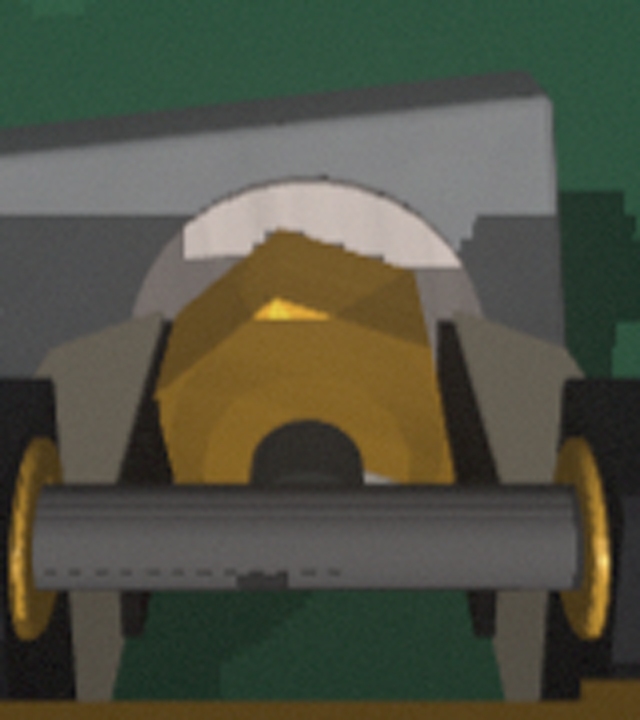

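play_rows(rows=[[[0, 0, 0], [0, 0, 0], 1], [[0, 0, 0], [0, 0, 0], 1], [[0, 0, 0], [0, 0, 0], 1], [[0, 0, 0], [0, 0, 0], 1], [[0, 0, 0], [0, 0, 0], 1], [[0, 0, 0], [0, 0, 0], 1]])

```text
clock: 9.1
position: [0.6534, -0.0199, 0.0337]
ee_rot: [-2.21, 2.233, 0.0]
force: [-0.2, -0.5, -0.1]
width: 0.889
```

play_rows(rows=[[[0, 0, -0.08], [0, 0, 0], 1], [[0, 0, -0.16], [0, 0, 0], 1], [[0, 0, -0.24], [0, 0, 0], 1], [[0, -0.04, -0.32], [0, 0, 0], 1], [[0, -0.08, -0.38], [0, 0, 0], 1], [[0, -0.08, -0.38], [0, 0, 0], 1], [[0, -0.08, -0.38], [0, 0, 0], 1]])

```text
clock: 9.8
position: [0.6936, -0.0206, 0.2239]
ee_rot: [-2.209, 2.233, -0.001]
force: [-0.5, -0.3, -0.4]
width: 0.998
```

Run:
```python
from h import *
st()
im,d,K,R,t=snap("wrist","w5"); P=cloud(d,K,R,t)
u,v=proj([.6545,-.0192,.05],K,R,t); u=int(u);v=int(v);print(u,v)
crop(im,u-60,v-60,u+60,v+60,6,"pics/w5c.png")
m=(P[...,2]>.064)&(P[...,2]<.075)&(np.hypot(P[...,0]-.656,P[...,1]+.0185)<.03)
q=P[m];print(len(q),cv2.minAreaRect(q[:,:2].astype(np.float32)*1000),q.mean(0))
```

```text
t 9.8 j [-0.66  0.83  1.22  1.45 -0.78  1.4  -1.  ] p [ 0.6936 -0.0206  0.2239] az -90.61 tilt [ 0.001  0.    -1.   ] F [-0.5 -0.3 -0.4] T [-0.04   0.168 -0.005] w 0.998
255 209
127 ((654.4872436523438, -19.05554962158203), (12.440834045410156, 13.809946060180664), 89.01570892333984) [ 0.65470354 -0.01914138  0.06709937]
```

View pics/w5c.png

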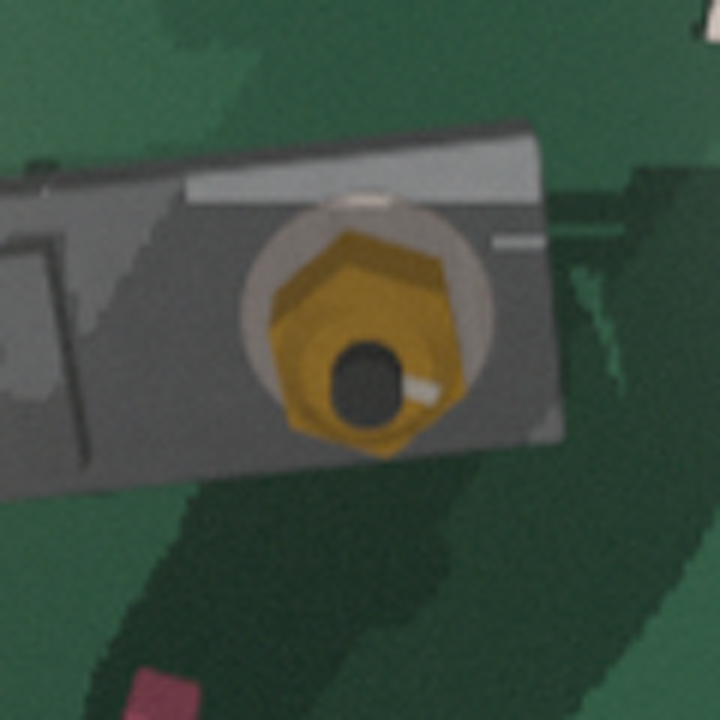

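Run:
```python
from h import *
im,d,K,R,t=load("pics/w5.npz")
o=np.array([195,149]); c=np.array([.6546,-.0192,.05])
for p in [(466,388),(385,458),(290,428),(270,330)]:
    q=ray(*(o+np.array(p)/6-.4),.050,K,R,t)-c; a=np.degrees(np.arctan2(q[1],q[0])); print(np.hypot(*q[:2]).round(4),a.round(1),(a%60).round(1))
m=ray(*(o+np.array([427,390])/6-.4),.053,K,R,t)-c; print("mark",np.degrees(np.arctan2(m[1],m[0])))
```

```text
0.0205 -106.0 14.0
0.0208 -170.3 9.7
0.0207 131.8 11.8
0.0201 69.8 9.8
mark -112.11234008642876
```

play_rows(rows=[[[0.08, 0.03, -0.05], [0, 0, 0], 1], [[0.16, 0.06, -0.1], [0, 0, 0], 1], [[0.24, 0.09, -0.16], [0, 0, 0], 1], [[0.32, 0.12, -0.16], [0, 0, 0], 1], [[0.4, 0.15, -0.16], [0, 0, 0.01], 1], [[0.48, 0.18, -0.16], [0, 0, 0.02], 1], [[0.56, 0.21, -0.16], [0, 0, 0.03], 1], [[0.602, 0.21, -0.16], [0, 0, 0.04], 1], [[0.602, 0.21, -0.16], [0, 0, 0.04], 1]])

```text
clock: 10.75
position: [0.5824, -0.3233, 0.3025]
ee_rot: [2.154, -2.285, -0.002]
force: [-1.2, 0.3, -0.2]
width: 0.998
```

Run:
```python
from h import *
st()
im,d,K,R,t=snap("wrist","w6"); P=cloud(d,K,R,t)
cv2.imwrite("pics/w6.png",cv2.resize(im[:,:,::-1],(768,576)))
print(np.nanmedian(P[...,2]))
```

```text
t 10.75 j [-0.21  0.7   1.21  1.41 -0.65  1.47 -0.65] p [ 0.5824 -0.3233  0.3025] az -93.38 tilt [-0.002  0.    -1.   ] F [-1.2  0.3 -0.2] T [-0.052  0.143 -0.001] w 0.998
0.0019876840906843294
```

View pics/w6.png

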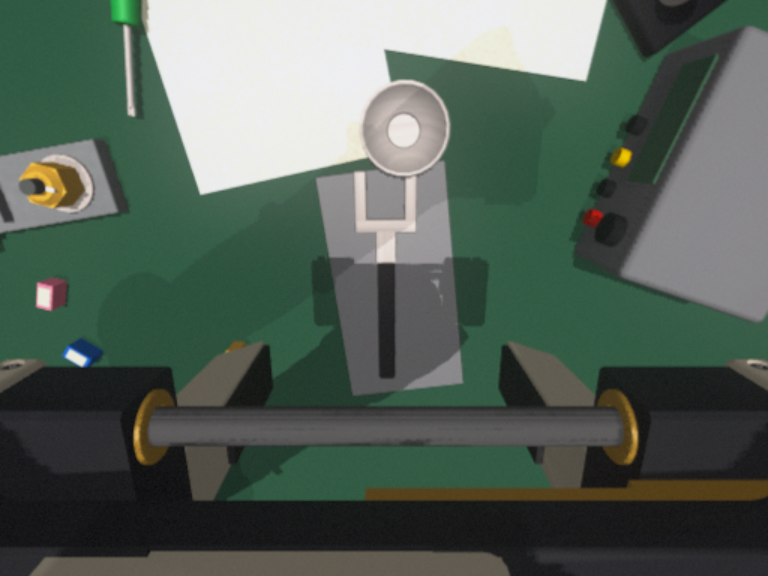

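Run:
```python
from h import *
im,d,K,R,t=load("pics/w6.npz"); P=cloud(d,K,R,t)
s=1.5
f=lambda u,v,z:ray(u/s,v/s,z,K,R,t)[:2]
C=np.array([f(*p,.003) for p in [(317,178),(444,160),(462,383),(353,395)]]); print("mat",C.round(4),C.mean(0).round(4))
e=[np.linalg.norm(C[i]-C[(i+1)%4]).round(4) for i in range(4)];print(e)
v=(C[0]-C[3])+(C[1]-C[2]);print("mat az",np.degrees(np.arctan2(v[1],v[0])))
hsv=cv2.cvtColor(im,cv2.COLOR_RGB2HSV)
u_,v_=np.meshgrid(np.arange(512),np.arange(384))
sl=(hsv[...,2]<60)&(u_>235)&(u_<280)&(v_>170)&(v_<256)
n,l,ss,cc=cv2.connectedComponentsWithStats(sl.astype(np.uint8)); i=1+np.argmax(ss[1:,4]); print(ss[i])
ys,xs=np.where(l==i)
Q=np.array([ray(x,y,.015,K,R,t)[:2] for x,y in zip(xs,ys)],np.float32)*1000
print("sleeve",cv2.minAreaRect(Q))
vx=cv2.fitLine(Q,cv2.DIST_L2,0,.01,.01).ravel();print(vx,np.degrees(np.arctan2(vx[1],vx[0])))
for n_,p in dict(barL=(355,232),barR=(416,234),tipL=(355,172),tipLin=(366,172),backL=(366,221),backR=(405,221)).items(): print(n_,f(*p,.015).round(4))
m=(P[...,2]>.0095)&(P[...,2]<.02)&(u_>225)&(u_<290)&(v_>110)&(v_<175); crop(im,210,45,310,180,5,"pics/w6c.png")
mm=(P[...,2]>.006)&(np.hypot(P[...,0]-.685,P[...,1]+.347)<.055); q=P[mm]; print("tin z",np.percentile(q[:,2],[5,50,99])); r=q[q[:,2]>.024]; print(cv2.minEnclosingCircle(r[:,:2].astype(np.float32)*1000))
```

```text
mat [[ 0.6443 -0.2591]
 [ 0.6541 -0.3859]
 [ 0.406  -0.4022]
 [ 0.3977 -0.2753]] [ 0.5255 -0.3306]
[np.float64(0.1272), np.float64(0.2487), np.float64(0.1273), np.float64(0.2471)]
mat az 3.76109028434054
[252 176  12  76 812]
sleeve ((490.57794189453125, -318.91259765625), (17.6705322265625, 129.7101287841797), 87.9306411743164)
[ 9.9881083e-01 -4.8754238e-02  4.9363437e+02 -3.1907205e+02] -2.79452
barL [ 0.5901 -0.2936]
barR [ 0.5844 -0.3549]
tipL [ 0.6482 -0.2982]
tipLin [ 0.6476 -0.3088]
backL [ 0.6004 -0.3055]
backR [ 0.5982 -0.3444]
tin z [0.00813226 0.0207997  0.45163116]
((683.2899780273438, -347.25616455078125), 41.51279067993164)
```

View pics/w6c.png

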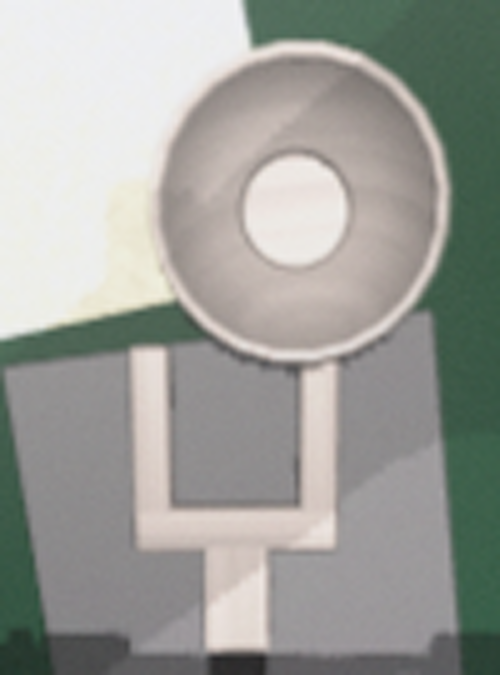

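Run:
```python
from h import *
go([.532,-.321,.08],-92.8)
```

```text
t 10.8 j [-0.21  0.7   1.21  1.41 -0.65  1.47 -0.65] p [ 0.5838 -0.321   0.3023] az -93.19 tilt [-0.002  0.001 -1.   ] F [ 0.1  1.2 -0.2] T [-0.016  0.177  0.053] w 1.0
shift shares [0.0062 0.1025 0.4449]
turn share z -0.006 full 0.3897278828840882
```

play_rows(rows=[[[0, 0.05, 0.08], [0, 0, 0], 1], [[0, 0.1, 0.16], [0, 0, 0], 0.6], [[0.003, 0.102, 0.24], [0, 0, -0.006], 0.3], [[0.004, 0.102, 0.32], [0, 0, -0.006], 0.2], [[0.004, 0.102, 0.4], [0, 0, -0.006], 0.2], [[0.004, 0.102, 0.445], [0, 0, -0.006], 0.2], [[0.004, 0.102, 0.445], [0, 0, -0.006], 0.2], [[0.004, 0.102, 0.445], [0, 0, -0.006], 0.2]])

```text
clock: 11.6
position: [0.5344, -0.3183, 0.0812]
ee_rot: [2.171, -2.27, -0.002]
force: [-0.3, 0.2, 0.9]
width: 0.601
```

Run:
```python
from h import *
go([.532,-.321,.0145],-92.8)
im,d,K,R,t=snap("wrist","w7"); P=cloud(d,K,R,t)
cv2.imwrite("pics/w7.png",cv2.resize(im[:,:,::-1],(768,576)))
```

```text
t 11.6 j [-0.17  0.83  1.05  1.79 -0.83  1.04 -0.41] p [ 0.5344 -0.3183  0.0812] az -92.57 tilt [-0.001  0.    -1.   ] F [-0.3  0.2  0.9] T [-0.097  0.184 -0.018] w 0.601
shift shares [0.0056 0.0044 0.1335]
turn share z 0.004 full -0.2315293278393824
```

View pics/w7.png

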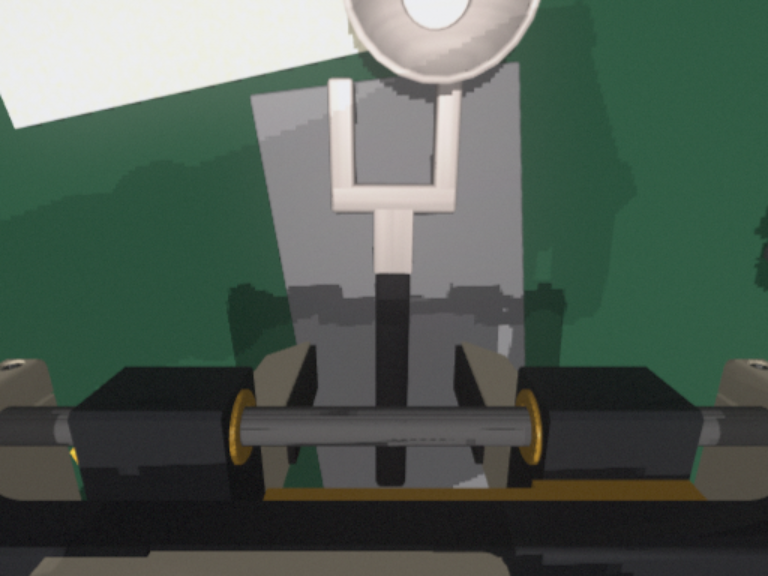

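Wrench centred between the fingers (sleeve at u≈392). Descend and grip.

play_rows(newtons=50, rows=[[[0.006, 0.004, 0.06], [0, 0, 0.004], 0], [[0.006, 0.004, 0.11], [0, 0, 0.004], 0], [[0.006, 0.004, 0.132], [0, 0, 0.004], 0], [[0.006, 0.004, 0.132], [0, 0, 0.004], 0], [[0.006, 0.004, 0.132], [0, 0, 0.004], -1], [[0.006, 0.004, 0.132], [0, 0, 0.004], -1], [[0.006, 0.004, 0.132], [0, 0, 0.004], -1], [[0.006, 0.004, 0.132], [0, 0, 0.004], -1], [[0.006, 0.004, 0.132], [0, 0, 0.004], -1], [[0.006, 0.004, 0.132], [0, 0, 0.004], -1]])

```text
clock: 12.65
position: [0.5324, -0.3225, 0.0158]
ee_rot: [-2.164, 2.276, -0.001]
force: [-0.7, 1.1, 6.7]
width: 0.187
```

Run:
```python
from h import *
st()
```

```text
t 12.65 j [-0.12  0.9   0.97  1.83 -0.92  0.94 -0.35] p [ 0.5324 -0.3225  0.0158] az -92.89 tilt [ 0.001 -0.    -1.   ] F [-0.7  1.1  6.7] T [0.273 0.259 0.036] w 0.187
```

play_rows(rows=[[[0, 0, -0.006], [0, 0, 0], -1], [[0, 0, -0.01], [0, 0, 0], -1], [[0, 0.02, -0.01], [0, 0, 0], -1], [[0, 0.04, -0.01], [0, 0, 0], -1], [[0, 0.06, -0.01], [0, 0, 0], -1], [[0, 0.06, -0.04], [0, 0, 0], -1], [[0, 0.06, -0.1], [0, 0, 0], -1], [[0, 0.06, -0.16], [0, 0, 0], -1], [[0, 0.06, -0.2], [0, 0, 0], -1], [[0, 0.06, -0.2], [0, 0, 0], -1]])

```text
clock: 13.65
position: [0.5032, -0.3224, 0.1189]
ee_rot: [-2.163, 2.276, -0.008]
force: [0.3, -0.5, -1.6]
width: 0.191
```

Run:
```python
from h import *
st()
im,d,K,R,t=snap("wrist","w8"); P=cloud(d,K,R,t)
cv2.imwrite("pics/w8.png",cv2.resize(im[:,:,::-1],(768,576)))
```

```text
t 13.65 j [-0.2   0.75  1.11  1.83 -0.78  1.06 -0.4 ] p [ 0.5032 -0.3224  0.1189] az -92.92 tilt [ 0.004 -0.003 -1.   ] F [ 0.3 -0.5 -1.6] T [-0.063  0.18  -0.023] w 0.191
```

View pics/w8.png

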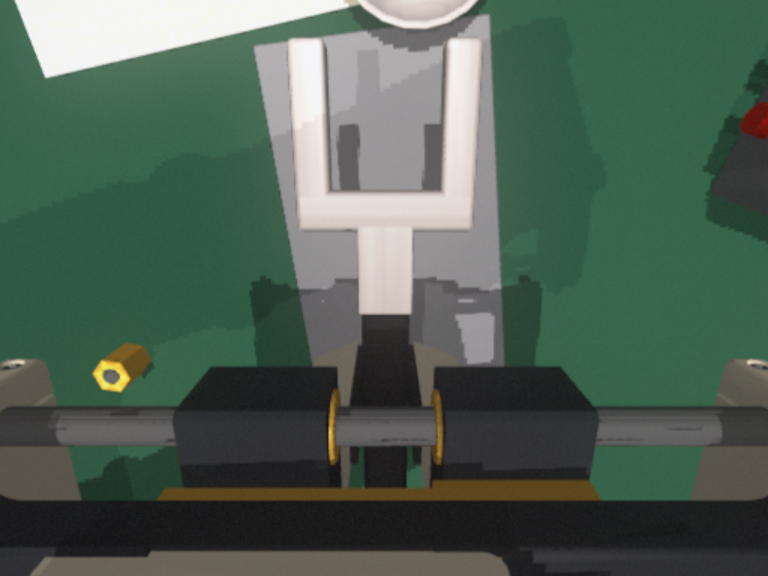

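```bash
cat > wr.py <<'E'
from h import *
def wrench(tag):
    im,d,K,R,t=load(f"pics/{tag}.npz"); P=cloud(d,K,R,t)
    from cell import arm
    s=arm.observe(); Rt=Ro.from_rotvec(s["ee_rot"]).as_matrix()
    T=(P-s["position"])@Rt   # tool frame
    u,v=np.meshgrid(np.arange(512),np.arange(384))
    m=(d>0)&(abs(T[...,0])<.045)&(T[...,1]<-.02)&(T[...,1]>-.13)&(T[...,2]>-.03)&(T[...,2]<.02)&(v<215)
    q=T[m]; A=np.c_[q[:,0],q[:,1],np.ones(len(q))]
    for _ in range(3):
        k=np.linalg.lstsq(A,q[:,2],rcond=None)[0]; r=abs(A@k-q[:,2])<.0015; A=A[r]; q=q[r]
    print("n",len(q),"top plane tool z = %.4f x + %.4f y + %.4f"%tuple(k))
    y=q[:,1]; print("y range",np.percentile(y,[.3,99.7]).round(4))
    bar=q[(y>-.052+0)&(y<0)]
    L=q[:,0]
    tip=np.percentile(y,.5)
    pr=q[(y<tip+.035)&(y>tip+.006)]
    xl=pr[pr[:,0]<np.median(L)];
    out=[]
    for yy in np.arange(tip+.006,tip+.036,.005):
        s_=q[(abs(y-yy)<.0025)][:,0]; out.append((yy,s_.min(),s_.max(),(s_.min()+s_.max())/2))
    out=np.array(out); print(out.round(4))
    f=np.polyfit(out[:,0],out[:,3],1); print("yaw of wrench vs tool -y (deg)",np.degrees(np.arctan(f[0])),"x at jaw",np.polyval(f,tip+.024),"jaw y",tip+.024)
if __name__=="__main__":
    import sys; wrench(sys.argv[1])
E
python3 wr.py w8
```

```text
n 9639 top plane tool z = -0.0012 x + -0.0034 y + 0.0008
y range [-0.1148 -0.0219]
[[-0.1086 -0.0298  0.0316  0.0009]
 [-0.1036 -0.03    0.0316  0.0008]
 [-0.0986 -0.03    0.0315  0.0007]
 [-0.0936 -0.0298  0.0317  0.001 ]
 [-0.0886 -0.03    0.0315  0.0008]
 [-0.0836 -0.03    0.0314  0.0007]]
yaw of wrench vs tool -y (deg) -0.31166928297986635 x at jaw 0.0007878842753310339 jaw y -0.09059923713602333
```

play_rows(rows=[[[-0.04, -0.02, -0.03], [0, 0, -0.1], -1], [[-0.09, -0.05, -0.03], [0, 0, -0.2], -1], [[-0.14, -0.08, -0.03], [0, 0, -0.3], -1], [[-0.2, -0.1, -0.03], [0, 0, -0.4], -1], [[-0.25, -0.12, -0.03], [0, 0, -0.5], -1], [[-0.3, -0.15, -0.03], [0, 0, -0.6], -1], [[-0.36, -0.18, -0.03], [0, 0, -0.7], -1], [[-0.4, -0.2, -0.03], [0, 0, -0.8], -1], [[-0.448, -0.218, -0.03], [0, 0, -0.9], -1], [[-0.448, -0.218, -0.03], [0, 0, -0.9], -1]])

```text
clock: 14.7
position: [0.6234, -0.0976, 0.1289]
ee_rot: [-2.965, 1.032, 0.003]
force: [0.8, 0.8, -2.2]
width: 0.191
```

Run:
```python
from h import *
go([.6233,-.1042,.125],-19.8)
```

```text
t 14.7 j [-0.48  0.69  0.89  1.72 -0.62  1.03 -0.04] p [ 0.6234 -0.0976  0.1289] az -38.37 tilt [-0.001  0.003 -1.   ] F [ 0.8  0.8 -2.2] T [-0.102  0.12  -0.024] w 0.191
shift shares [0.0081 0.0105 0.0077]
turn share z -0.31 full 18.570989375760362
```

play_rows(rows=[[[0.002, 0.003, 0], [0, 0, -0.1], -1], [[0.005, 0.006, 0], [0, 0, -0.2], -1], [[0.008, 0.01, 0], [0, 0, -0.31], -1], [[0.008, 0.01, 0], [0, 0, -0.31], -1], [[0.008, 0.01, 0], [0, 0, -0.31], -1]])

```text
clock: 15.2
position: [0.6217, -0.1093, 0.1298]
ee_rot: [-3.091, 0.56, 0.001]
force: [0.4, -0.3, -1.8]
width: 0.187
```

```bash
python3 - <<'E'
from h import *
go([.6233,-.1042,.125],-19.8)
im,d,K,R,t=snap("wrist","w9")
cv2.imwrite("pics/w9.png",cv2.resize(im[:,:,::-1],(768,576)))
E
python3 wr.py w9
```

```text
t 15.2 j [-0.42  0.66  0.81  1.72 -0.55  1.01  0.23] p [ 0.6217 -0.1093  0.1298] az -20.55 tilt [-0.001  0.    -1.   ] F [ 0.4 -0.3 -1.8] T [-0.098  0.104  0.017] w 0.187
shift shares [-0.0006 -0.0107  0.0096]
turn share z -0.013 full 0.7531974328965987
n 9655 top plane tool z = -0.0003 x + -0.0061 y + 0.0025
y range [-0.1148 -0.0217]
[[-0.1086 -0.032   0.0298 -0.0011]
 [-0.1036 -0.0319  0.0297 -0.0011]
 [-0.0986 -0.0319  0.0296 -0.0011]
 [-0.0936 -0.0317  0.0296 -0.001 ]
 [-0.0886 -0.032   0.0298 -0.0011]
 [-0.0836 -0.0319  0.0294 -0.0012]]
yaw of wrench vs tool -y (deg) -0.16161271086652174 x at jaw -0.0011368634070069122 jaw y -0.09056253476713211
```

View pics/w9.png

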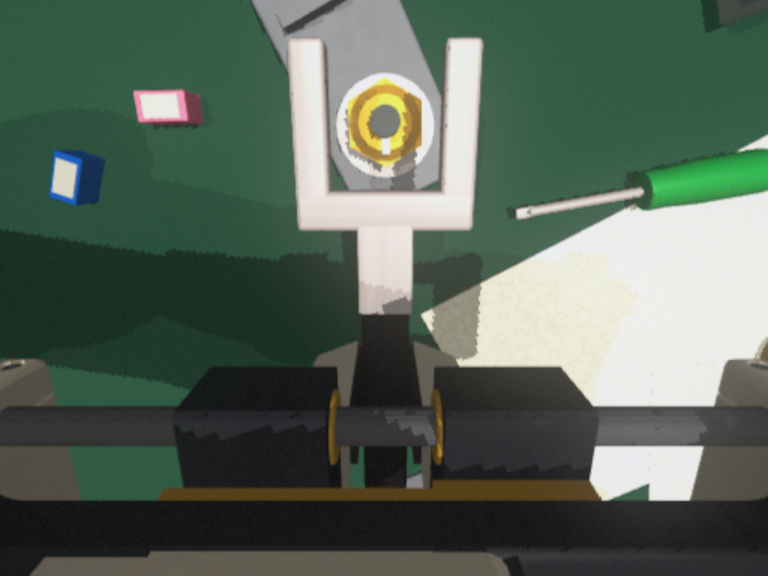

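```bash
cat > rel.py <<'E'
from h import *
import sys
im,d,K,R,t=load(f"pics/{sys.argv[1]}.npz")
v,u=np.mgrid[0:384,0:512]
C=np.stack([(u-K[0,2])/K[0,0]*d,(v-K[1,2])/K[1,1]*d,d],-1)
M=np.array([[1,0,0],[0,.954,.299],[0,-.299,.954]]) # cam->tool rotation
M=np.linalg.qr(M)[0]*np.sign(np.diag(np.linalg.qr(M)[1]))
T=C@M.T+np.array([-.0004,-.0818,-.1494])
zw=(C-t)@R; 
near=(d>0)&(abs(T[...,0])<.05)&(T[...,1]<-.02)&(T[...,1]>-.13)&(T[...,2]>-.03)&(T[...,2]<.02)&(v<140)
q=T[near]; tip=np.percentile(q[:,1],.5); o=[]
for yy in np.arange(tip+.006,tip+.036,.004):
    s=q[abs(q[:,1]-yy)<.002][:,0]; a=s[s<np.median(s.mean())];
    inl=s[s<s.mean()].max(); inr=s[s>s.mean()].min(); o.append((yy,s.min(),inl,inr,s.max()))
o=np.array(o); print("prong mid outer",(o[:,1]+o[:,4]).mean()/2,"inner",(o[:,2]+o[:,3]).mean()/2,"gap",(o[:,3]-o[:,2]).mean(),"tip",tip,"jaw y",tip+.024,"z top",np.median(q[:,2]))
f=np.polyfit(o[:,0],(o[:,1]+o[:,4])/2,1); print("wrench yaw in tool deg",np.degrees(f[0]))
Z=zw[...,2]
m=(Z>.058)&(Z<.075)&(np.hypot(zw[...,0]-.6546,zw[...,1]+.0192)<.02)
s=T[m]; (cx,cy),(w,h),a=cv2.minAreaRect(s[:,:2].astype(np.float32)*1000); print("stud in tool",cx,cy,w,h,"z",np.median(s[:,2]))
m=(Z>.046)&(Z<.0525)&(np.hypot(zw[...,0]-.6546,zw[...,1]+.0192)<.03)
s=T[m]; h=cv2.convexHull(s[:,:2].astype(np.float32)*1000); 
from scipy.optimize import minimize
best=[]
H=h[:,0]
for th in np.arange(0,60,.5):
    n=np.radians(th+60*np.arange(6)); N=np.c_[np.cos(n),np.sin(n)]
    sup=(H@N.T).max(0); wid=sup[:3]+sup[3:]; best.append((wid.max(),th,[(sup[0]-sup[3])/2],wid))
b=min(best,key=lambda x:x[0]); print("hex flats normal angle in tool xy",b[1],"widths",b[3].round(1), cv2.minEnclosingCircle(H))
E
python3 rel.py w9
```

```text
prong mid outer -0.0006765997129595971 inner -0.0006957313134838235 gap 0.037711649251406146 tip -0.11641838439128653 jaw y -0.09241838439128652 z top 0.0028901661367712883
wrench yaw in tool deg -0.016062708212366134
stud in tool -0.8315906524658203 -96.44503021240234 13.657715797424316 13.460906028747559 z 0.06233908009091073
hex flats normal angle in tool xy 58.5 widths [36.  36.2 35.6] ((-0.9212399125099182, -96.40409851074219), 20.48052406311035)
```

play_rows(rows=[[[0.0024, -0.008, 0], [0, 0, -0.015], -1], [[0.0024, -0.008, 0.04], [0, 0, -0.015], -1], [[0.0024, -0.008, 0.08], [0, 0, -0.015], -1], [[0.0024, -0.008, 0.1], [0, 0, -0.015], -1], [[0.0024, -0.008, 0.1], [0, 0, -0.015], -1]])

```text
clock: 15.75
position: [0.6239, -0.1051, 0.0788]
ee_rot: [3.097, -0.529, -0.004]
force: [-0.5, -0.4, -1.3]
width: 0.19
```

```bash
python3 - <<'E'
from h import *
st()
im,d,K,R,t=snap("wrist","w10")
crop(im,170,10,340,160,4,"pics/w10.png")
E
python3 rel.py w10
```

```text
t 15.75 j [-0.39  0.72  0.76  1.75 -0.6   0.92  0.28] p [ 0.6239 -0.1051  0.0788] az -19.4 tilt [-0.003  0.    -1.   ] F [-0.5 -0.4 -1.3] T [-0.114  0.137 -0.023] w 0.19
prong mid outer -0.0007096331005179044 inner -0.0006012100217017509 gap 0.019127465572696487 tip -0.11636409510216654 jaw y -0.09236409510216653 z top 0.0029536782662029915
wrench yaw in tool deg 0.028682696612555573
stud in tool 7.088162422180176 -93.78234100341797 26.598941802978516 19.219215393066406 z 0.011114712737000362
hex flats normal angle in tool xy 59.5 widths [36. 36. 36.] ((0.607592761516571, -92.07108306884766), 20.590145111083984)
```

View pics/w10.png

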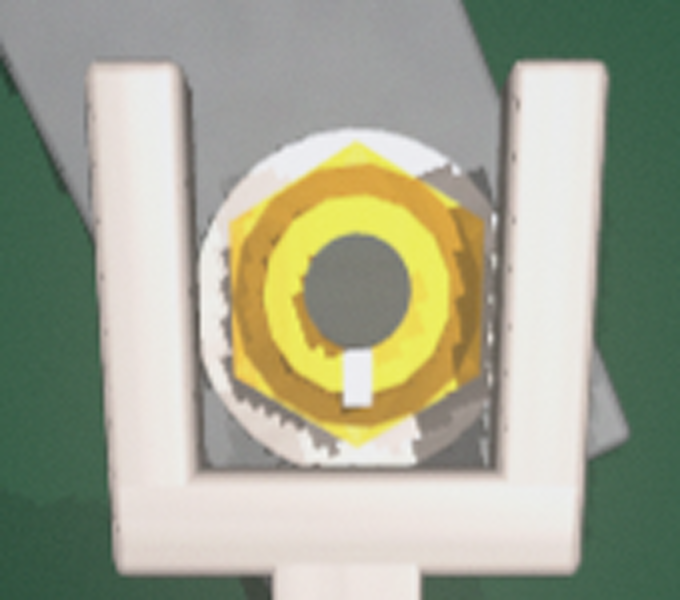

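play_rows(rows=[[[0.0025, 0.001, 0], [0, 0, -0.004], -1], [[0.0025, 0.001, 0.015], [0, 0, -0.004], -1], [[0.0025, 0.001, 0.03], [0, 0, -0.004], -1], [[0.0025, 0.001, 0.045], [0, 0, -0.004], -1], [[0.0025, 0.001, 0.06], [0, 0, -0.004], -1], [[0.0025, 0.001, 0.06], [0, 0, -0.004], -1]])

```text
clock: 16.4
position: [0.6249, -0.1063, 0.0488]
ee_rot: [3.098, -0.523, -0.003]
force: [-0.2, -0.9, -1.8]
width: 0.19
```

```bash
python3 - <<'E'
from h import *
st()
im,d,K,R,t=snap("wrist","w11")
crop(im,170,10,340,160,4,"pics/w11.png")
E
python3 rel.py w11
```

```text
t 16.4 j [-0.37  0.75  0.72  1.77 -0.63  0.87  0.31] p [ 0.6249 -0.1063  0.0488] az -19.15 tilt [-0.002  0.    -1.   ] F [-0.2 -0.9 -1.8] T [-0.16   0.102  0.   ] w 0.19
prong mid outer -0.0007041192722371174 inner -0.0007485742831516435 gap 0.00042685654656536445 tip -0.1161111279363714 jaw y -0.09211112793637141 z top 0.0019351187764506672
wrench yaw in tool deg 0.19293695302377883
stud in tool -0.48525476455688477 -92.73184204101562 13.801281929016113 13.734909057617188 z -0.018658162311452633
hex flats normal angle in tool xy 1.5 widths [59.4 58.  59.1] ((-0.1882438212633133, -93.12600708007812), 29.956192016601562)
```

View pics/w11.png

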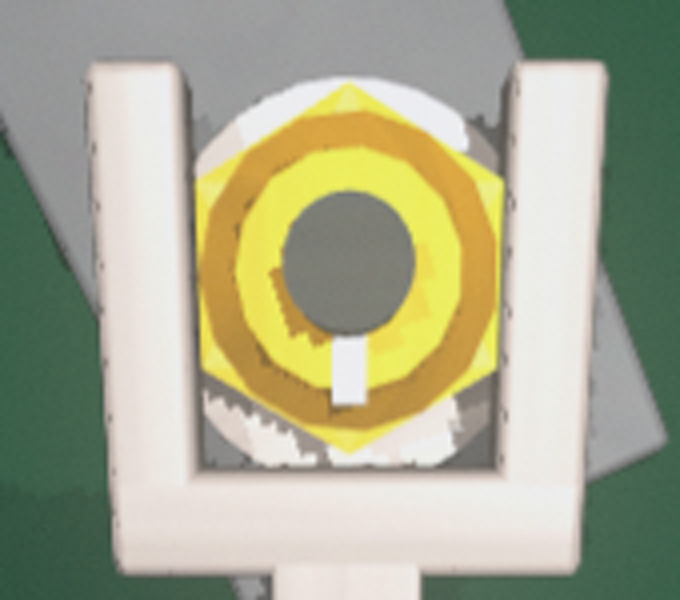

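play_rows(rows=[[[0, 0, 0.007], [0, 0, 0], -1], [[0, 0, 0.014], [0, 0, 0], -1], [[0, 0, 0.019], [0, 0, 0], -1], [[0, 0, 0.019], [0, 0, 0], -1]])

```text
clock: 16.85
position: [0.6255, -0.1065, 0.0404]
ee_rot: [-3.098, 0.523, 0.001]
force: [1.3, 0.7, -1.6]
width: 0.187
```

```bash
python3 - <<'E'
from h import *
p,Rt=st()
print(Rt.T@(np.array([.6546,-.0192,.03])-p))
im,d,K,R,t=snap("wrist","w12")
crop(im,170,10,340,160,4,"pics/w12.png")
E
python3 rel.py w12 | head -3
```

```text
t 16.85 j [-0.37  0.76  0.72  1.77 -0.64  0.86  0.32] p [ 0.6255 -0.1065  0.0404] az -19.15 tilt [-0.  0. -1.] F [ 1.3  0.7 -1.6] T [-0.164  0.079  0.009] w 0.187
[-0.00116001 -0.09198907  0.01037009]
prong mid outer -0.007152123074371974 inner -0.0030907023987185346 gap 0.000390674495928013 tip -0.12741264137910557 jaw y -0.10341264137910558 z top 0.00213874135884351
wrench yaw in tool deg 23.388889171298246
stud in tool -1.1309781074523926 -92.77928924560547 13.83774185180664 13.610597610473633 z -0.027116022825747044
```

View pics/w12.png

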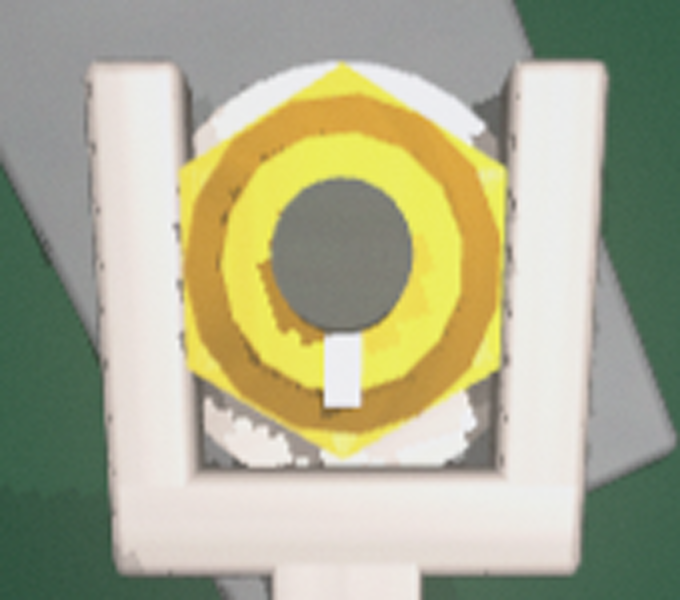

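play_rows(newtons=60, rows=[[[-0.0096, -0.0002, 0], [0, 0, 0.05], -1], [[-0.0192, -0.0008, 0], [0, 0, 0.1], -1], [[-0.0288, -0.002, 0], [0, 0, 0.15], -1], [[-0.0383, -0.0036, 0], [0, 0, 0.2], -1], [[-0.0478, -0.0058, 0], [0, 0, 0.25], -1], [[-0.057, -0.0084, 0], [0, 0, 0.3], -1], [[-0.066, -0.0115, 0], [0, 0, 0.35], -1], [[-0.075, -0.0151, 0], [0, 0, 0.4], -1], [[-0.075, -0.0151, 0], [0, 0, 0.4], -1]])

```text
clock: 17.8
position: [0.5939, -0.0871, 0.0412]
ee_rot: [2.922, -1.155, 0.004]
force: [3.3, -1.6, -2.6]
width: 0.185
```

Run:
```python
from h import *
p,Rt=st()
print(Rt.T@(np.array([.6546,-.0192,.03])-p))
im,d,K,R,t=snap("wrist","w13")
crop(im,170,10,340,160,4,"pics/w13.png")
```

```text
t 17.8 j [-0.48  0.76  0.83  1.87 -0.74  0.85 -0.02] p [ 0.5939 -0.0871  0.0412] az -43.13 tilt [ 0.002 -0.001 -1.   ] F [ 3.3 -1.6 -2.6] T [-0.361 -0.732  0.31 ] w 0.185
[-0.00213382 -0.09104353  0.01128506]
```

View pics/w13.png

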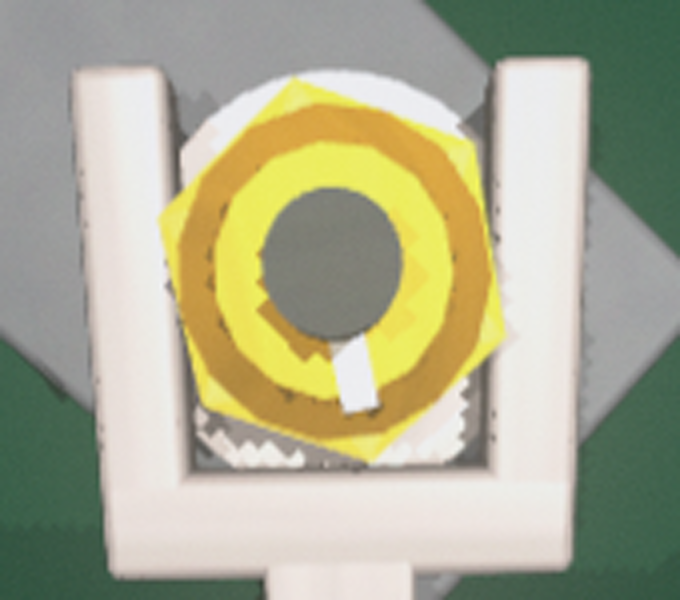

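play_rows(rows=[[[-0.0096, -0.0002, 0], [0, 0, 0.05], -1], [[-0.0192, -0.0008, 0], [0, 0, 0.1], -1], [[-0.0288, -0.002, 0], [0, 0, 0.15], -1], [[-0.0383, -0.0036, 0], [0, 0, 0.2], -1], [[-0.0383, -0.0036, 0], [0, 0, 0.2], -1]])

```text
clock: 18.35
position: [0.581, -0.0728, 0.0411]
ee_rot: [-2.785, 1.453, -0.003]
force: [4.6, -1.0, -1.2]
width: 0.181
```

Run:
```python
from h import *
p,Rt=st()
print(Rt.T@(np.array([.6546,-.0192,.03])-p))
im,d,K,R,t=snap("wrist","w14")
crop(im,170,10,340,160,4,"pics/w14.png")
```

```text
t 18.35 j [-0.54  0.77  0.89  1.91 -0.79  0.86 -0.19] p [ 0.581  -0.0728  0.0411] az -55.09 tilt [ 0.002 -0.001 -1.   ] F [ 4.6 -1.  -1.2] T [-0.402 -0.941  0.338] w 0.181
[-0.0018704  -0.09099356  0.01115469]
```

View pics/w14.png

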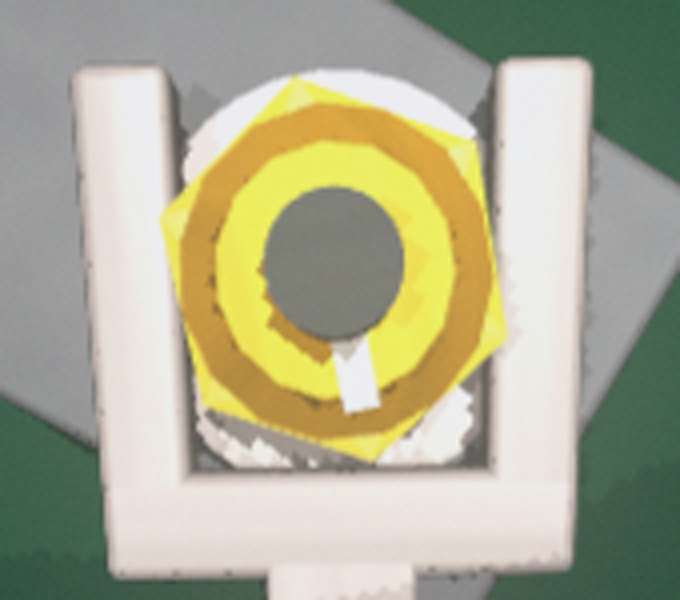

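play_rows(rows=[[[-0.0048, 0, 0], [0, 0, 0.025], -1], [[-0.0096, -0.0002, 0], [0, 0, 0.05], -1], [[-0.0144, -0.0005, 0], [0, 0, 0.075], -1], [[-0.0192, -0.0008, 0], [0, 0, 0.1], -1], [[-0.0192, -0.0008, 0], [0, 0, 0.1], -1]])

```text
clock: 18.9
position: [0.576, -0.065, 0.0411]
ee_rot: [-2.706, 1.595, -0.003]
force: [4.8, -1.9, -1.6]
width: 0.186
```

Run:
```python
from h import *
st()
im,d,K,R,t=snap("wrist","w15")
crop(im,170,10,340,160,4,"pics/w15.png")
```

```text
t 18.9 j [-0.57  0.77  0.91  1.93 -0.81  0.86 -0.28] p [ 0.576  -0.065   0.0411] az -61.04 tilt [ 0.002 -0.001 -1.   ] F [ 4.8 -1.9 -1.6] T [-0.449 -0.897  0.335] w 0.186
```

View pics/w15.png

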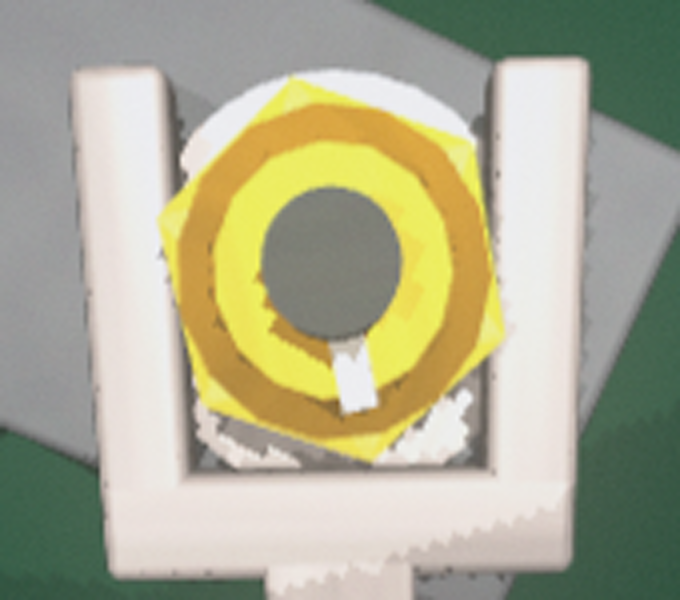

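Not at stop yet (force steady). Another 6°.

play_rows(rows=[[[-0.0048, 0, 0], [0, 0, 0.025], -1], [[-0.0096, -0.0002, 0], [0, 0, 0.05], -1], [[-0.0144, -0.0005, 0], [0, 0, 0.075], -1], [[-0.0192, -0.0008, 0], [0, 0, 0.1], -1], [[-0.0192, -0.0008, 0], [0, 0, 0.1], -1]])

```text
clock: 19.45
position: [0.5724, -0.0571, 0.0413]
ee_rot: [-2.619, 1.735, -0.006]
force: [7.2, -2.9, -3.4]
width: 0.185
```

Run:
```python
from h import *
st()
im,d,K,R,t=snap("wrist","w16")
crop(im,170,10,340,160,4,"pics/w16.png")
```

```text
t 19.45 j [-0.6   0.78  0.94  1.94 -0.84  0.87 -0.38] p [ 0.5724 -0.0571  0.0413] az -67.04 tilt [ 0.003 -0.002 -1.   ] F [ 7.2 -2.9 -3.4] T [-0.799 -1.234  0.576] w 0.185
```

View pics/w16.png

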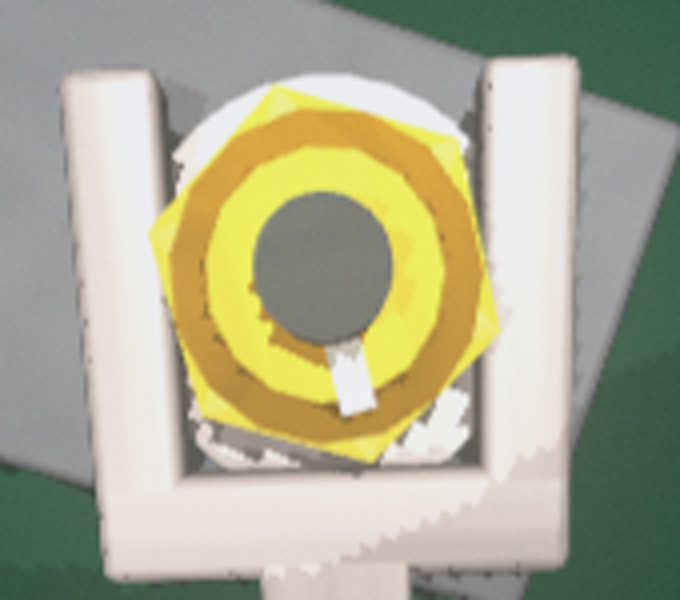

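play_rows(rows=[[[-0.0048, 0, 0], [0, 0, 0.025], -1], [[-0.0096, -0.0002, 0], [0, 0, 0.05], -1], [[-0.0144, -0.0005, 0], [0, 0, 0.07], -1], [[-0.0144, -0.0005, 0], [0, 0, 0.07], -1]])

```text
clock: 19.9
position: [0.571, -0.0512, 0.0418]
ee_rot: [-2.554, 1.829, -0.01]
force: [10.9, -5.0, -2.6]
width: 0.187
```

Run:
```python
from h import *
st()
im,d,K,R,t=snap("wrist","w17")
crop(im,170,10,340,160,4,"pics/w17.png")
o=np.array([170,10])
```

```text
t 19.9 j [-0.62  0.79  0.96  1.95 -0.85  0.88 -0.44] p [ 0.571  -0.0512  0.0418] az -71.22 tilt [ 0.005 -0.003 -1.   ] F [10.9 -5.  -2.6] T [-1.211 -1.935  0.665] w 0.187
```

View pics/w17.png

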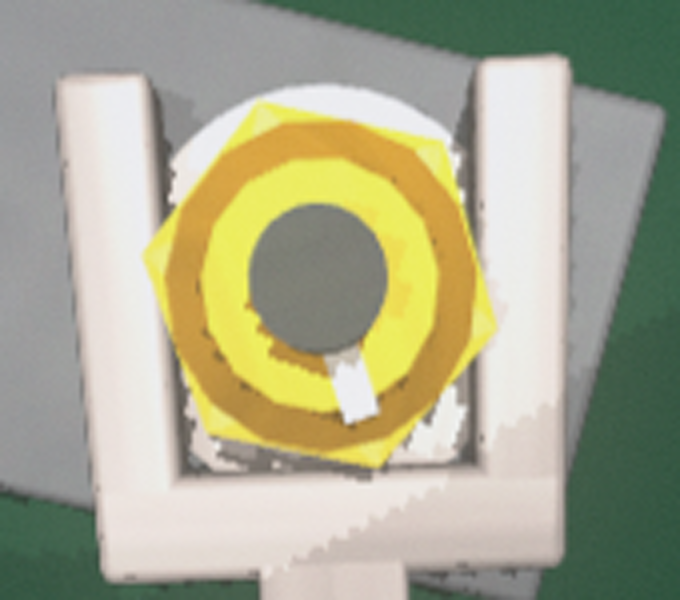

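Run:
```python
from h import *
def an(tag,V):
    im,d,K,R,t=load(f"pics/{tag}.npz"); o=np.array([170,10])
    pts=np.array([ray(*(o+np.array(p)/4-.4),.050,K,R,t) for p in V]); c=pts.mean(0); q=pts-c
    a=np.degrees(np.arctan2(q[:,1],q[:,0])); print(tag,c.round(4),np.hypot(q[:,0],q[:,1]).round(4),(a%60).round(1),(a%60).mean().round(2))
an("w17",[(262,100),(445,148),(497,328),(380,468),(205,432),(143,255)])
an("w16",[(278,85),(462,142),(497,328),(376,462),(203,418),(150,235)])
an("w12",[(343,62),(505,175),(500,365),(343,458),(187,370),(180,172)])
```

```text
w17 [ 0.6541 -0.0195  0.05  ] [0.0207 0.0202 0.0204 0.0206 0.0207 0.0206] [36.9 36.4 38.2 37.9 36.7 37.6] 37.28
w16 [ 0.6542 -0.0196  0.05  ] [0.0206 0.0206 0.0199 0.0205 0.0208 0.0205] [37.8 37.2 39.  38.8 38.2 38.9] 38.33
w12 [ 0.6542 -0.0195  0.05  ] [0.0208 0.0203 0.0205 0.0203 0.0207 0.0205] [10.8  9.9 11.9 10.8 11.3 11.2] 10.99
```

play_rows(newtons=50, rows=[[[0.007, 0, 0], [0, 0, -0.04], -1], [[0.0144, 0, 0], [0, 0, -0.075], -1], [[0.0165, 0, 0], [0, 0, -0.09], -1], [[0.0165, 0, -0.005], [0, 0, -0.09], -1]])

```text
clock: 20.35
position: [0.5731, -0.0561, 0.0436]
ee_rot: [-2.636, 1.703, -0.003]
force: [10.4, 2.6, -6.7]
width: 0.186
```

Run:
```python
from h import *
st()
im,d,K,R,t=snap("wrist","w18")
crop(im,170,10,340,160,4,"pics/w18.png")
```

```text
t 20.35 j [-0.6   0.77  0.94  1.94 -0.83  0.87 -0.36] p [ 0.5731 -0.0561  0.0436] az -65.73 tilt [ 0.003  0.002 -1.   ] F [10.4  2.6 -6.7] T [ 0.575 -1.909 -0.057] w 0.186
```

View pics/w18.png

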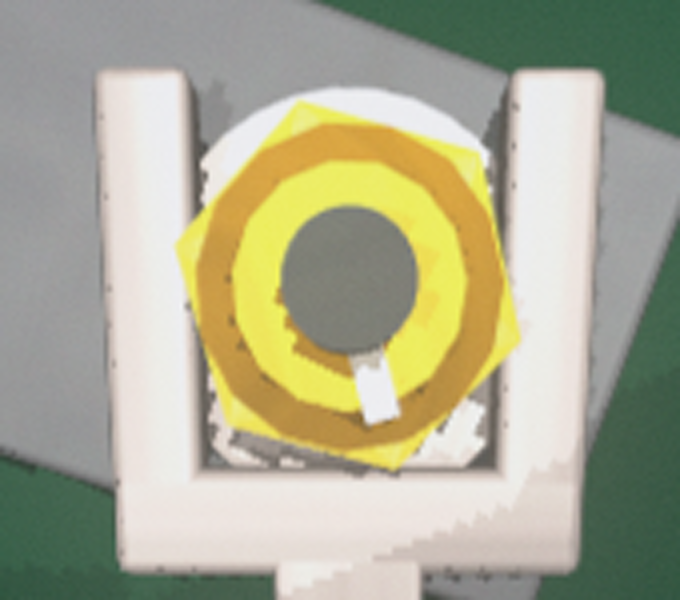

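play_rows(rows=[[[0.003, -0.004, 0], [0, 0, -0.03], -1], [[0.005, -0.004, 0], [0, 0, -0.05], -1], [[0.005, -0.004, 0], [0, 0, -0.05], -1]])

```text
clock: 20.7
position: [0.5746, -0.0591, 0.0434]
ee_rot: [-2.68, 1.637, -0.003]
force: [6.5, -1.8, -5.4]
width: 0.188
```

Run:
```python
from h import *
st()
im,d,K,R,t=snap("wrist","w19")
crop(im,170,10,340,160,4,"pics/w19.png")
```

```text
t 20.7 j [-0.59  0.77  0.93  1.93 -0.82  0.87 -0.32] p [ 0.5746 -0.0591  0.0434] az -62.83 tilt [ 0.002 -0.    -1.   ] F [ 6.5 -1.8 -5.4] T [-0.325 -1.122 -0.309] w 0.188
```

View pics/w19.png

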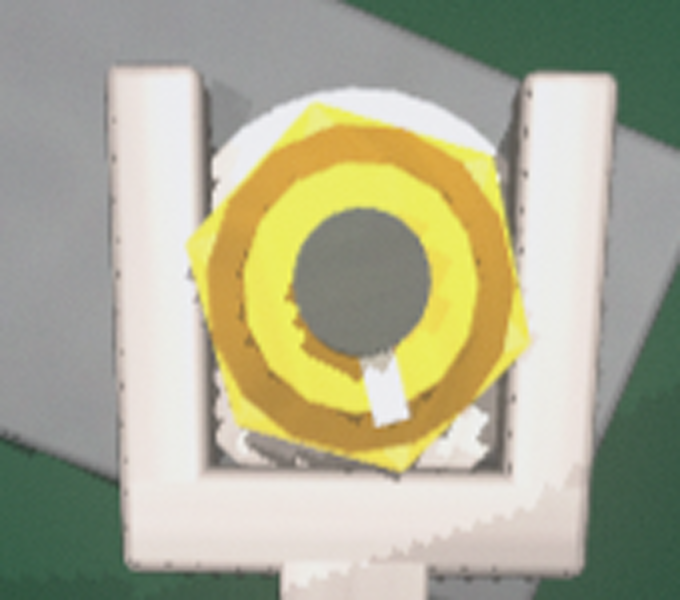

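Run:
```python
from h import *
def an(tag,V):
    im,d,K,R,t=load(f"pics/{tag}.npz"); o=np.array([170,10])
    pts=np.array([ray(*(o+np.array(p)/4-.4),.050,K,R,t) for p in V]); c=pts.mean(0); q=pts-c
    a=np.degrees(np.arctan2(q[:,1],q[:,0])); print(tag,c.round(4),np.hypot(q[:,0],q[:,1]).round(4),(a%60).round(1),(a%60).mean().round(2))
an("w17",[(262,100),(445,148),(497,328),(380,468),(205,432),(143,255)])
an("w18",[(303,100),(482,157),(520,342),(393,470),(228,428),(177,243)])
an("w19",[(315,103),(493,155),(528,345),(402,472),(238,430),(187,240)])
def wr(tag,L):
    im,d,K,R,t=load(f"pics/{tag}.npz"); o=np.array([170,10])
    for (a,b) in L:
        A=ray(*(o+np.array(a)/4-.4),.037,K,R,t);B=ray(*(o+np.array(b)/4-.4),.037,K,R,t); v=A-B; print(tag,np.degrees(np.arctan2(v[1],v[0])).round(2),end=" ")
    print()
wr("w12",[((90,70),(115,570)),((605,70),(580,570))])
wr("w16",[((65,78),(105,570)),((578,65),(566,560))])
wr("w17",[((60,85),(104,570)),((568,65),(560,570))])
wr("w18",[((97,80),(120,565)),((603,80),(580,565))])
wr("w19",[((110,75),(127,565)),((614,80),(582,565))])
```

```text
w17 [ 0.6541 -0.0195  0.05  ] [0.0207 0.0202 0.0204 0.0206 0.0207 0.0206] [36.9 36.4 38.2 37.9 36.7 37.6] 37.28
w18 [ 0.6541 -0.0196  0.05  ] [0.0207 0.0205 0.0205 0.0205 0.0209 0.0205] [39.  38.7 39.6 38.8 39.9 38.8] 39.13
w19 [ 0.6542 -0.0195  0.05  ] [0.0205 0.0208 0.0203 0.0205 0.0209 0.0206] [41.5 42.  41.7 41.5 43.1 40.6] 41.74
w12 70.32 w12 71.43 
w16 24.11 w16 24.78 
w17 20.46 w17 20.97 
w18 23.71 w18 24.94 
w19 25.96 w19 26.83
```

play_rows(newtons=60, rows=[[[-0.005, 0.003, 0.003], [0, 0, 0.05], -1], [[-0.012, 0.003, 0.005], [0, 0, 0.09], -1], [[-0.021, 0.003, 0.005], [0, 0, 0.14], -1], [[-0.021, 0.003, 0.005], [0, 0, 0.14], -1], [[-0.021, 0.003, 0.005], [0, 0, 0.14], -1]])

```text
clock: 21.25
position: [0.571, -0.0513, 0.0419]
ee_rot: [-2.554, 1.827, -0.011]
force: [12.6, -3.6, -3.6]
width: 0.181
```

Run:
```python
from h import *
st()
im,d,K,R,t=snap("wrist","w20")
crop(im,170,10,340,160,4,"pics/w20.png")
```

```text
t 21.25 j [-0.62  0.78  0.96  1.95 -0.85  0.87 -0.44] p [ 0.571  -0.0513  0.0419] az -71.17 tilt [ 0.006 -0.003 -1.   ] F [12.6 -3.6 -3.6] T [-0.911 -2.451  0.696] w 0.181
```

View pics/w20.png

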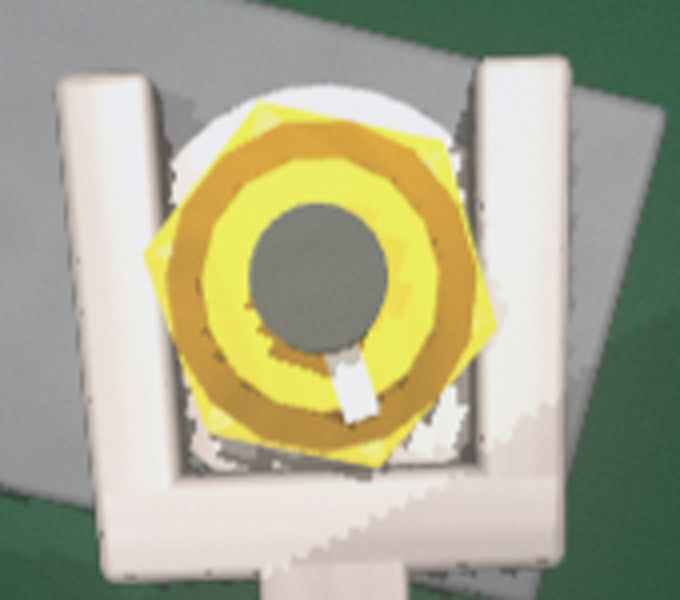

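play_rows(rows=[[[0, 0, 0], [0, 0, 0], -0.4], [[0, 0, 0], [0, 0, 0], -0.4], [[0, 0, 0], [0, 0, 0], -0.4], [[0, 0, 0], [0, 0, 0], -0.4]])

```text
clock: 21.7
position: [0.5682, -0.0511, 0.0412]
ee_rot: [-2.553, 1.831, -0.003]
force: [4.9, -3.0, -0.8]
width: 0.3
```

Run:
```python
from h import *
st()
im,d,K,R,t=snap("wrist","w21")
crop(im,170,10,340,210,4,"pics/w21.png")
```

```text
t 21.7 j [-0.62  0.78  0.96  1.95 -0.85  0.88 -0.44] p [ 0.5682 -0.0511  0.0412] az -71.29 tilt [ 0.002 -0.001 -1.   ] F [ 4.9 -3.  -0.8] T [-0.706 -0.892  0.075] w 0.3
```

View pics/w21.png

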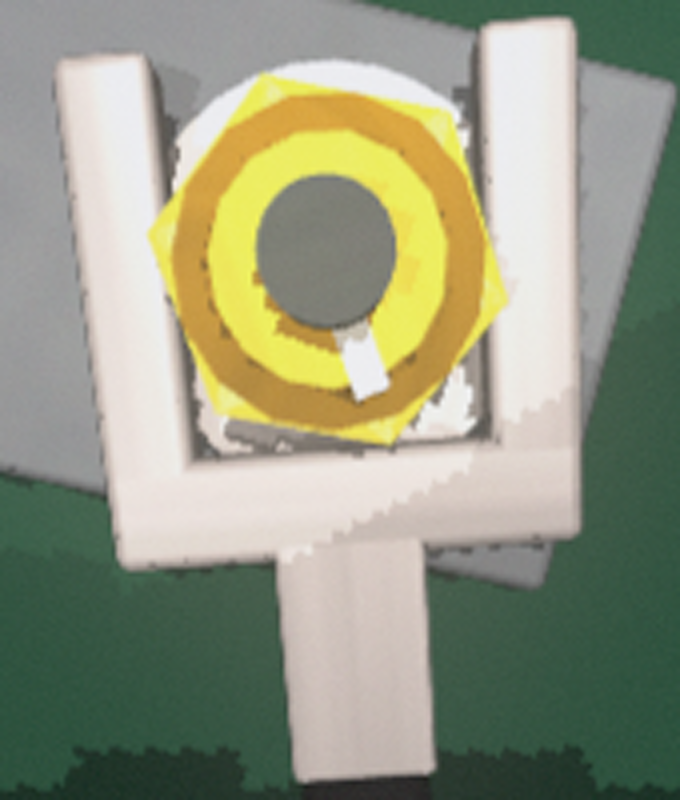

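play_rows(rows=[[[0, 0, 0], [0, 0, 0], 0.1], [[0, 0, 0], [0, 0, 0], 0.1], [[0, 0, 0], [0, 0, 0], 0.1], [[0.008, 0, 0], [0, 0, -0.04], 0.1], [[0.008, 0, 0], [0, 0, -0.05], 0.1]])

```text
clock: 22.25
position: [0.5683, -0.0539, 0.0407]
ee_rot: [2.6, -1.763, -0.001]
force: [0.7, 0.5, 0.6]
width: 0.547
```

Run:
```python
from h import *
st()
im,d,K,R,t=snap("wrist","w22")
cv2.imwrite("pics/w22.png",cv2.resize(im[:,:,::-1],(768,576)))
crop(im,170,10,340,160,4,"pics/w22c.png")
```

```text
t 22.25 j [-0.61  0.78  0.95  1.95 -0.84  0.87 -0.4 ] p [ 0.5683 -0.0539  0.0407] az -68.3 tilt [-0.001  0.    -1.   ] F [0.7 0.5 0.6] T [-0.093  0.174 -0.018] w 0.547
```

View pics/w22.png

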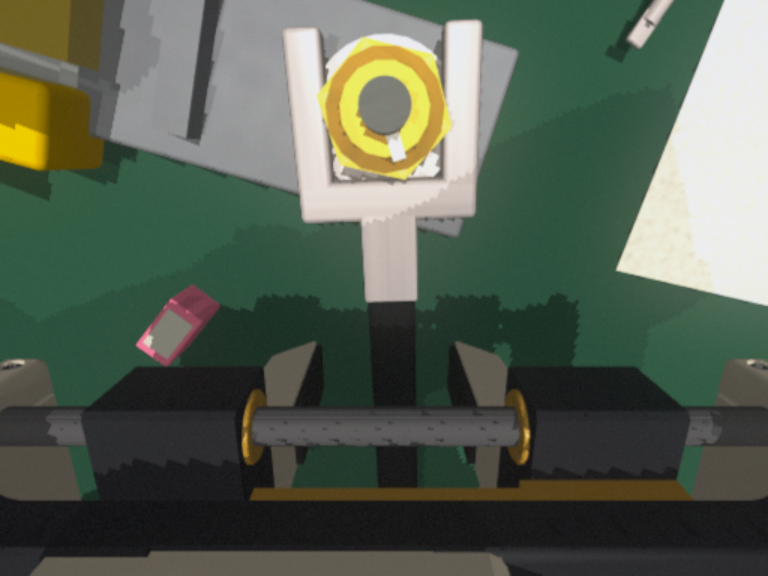

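View pics/w22c.png

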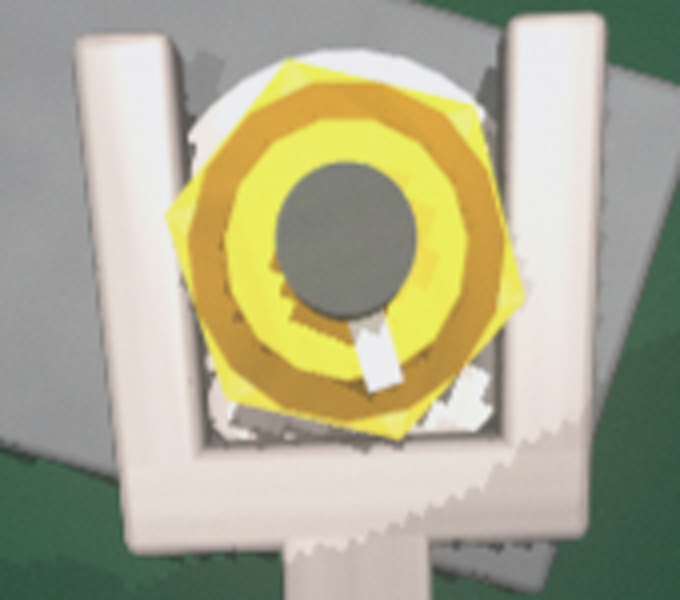

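Run:
```python
from h import *
def an(tag,V):
    im,d,K,R,t=load(f"pics/{tag}.npz"); o=np.array([170,10])
    pts=np.array([ray(*(o+np.array(p)/4-.4),.050,K,R,t) for p in V]); c=pts.mean(0); q=pts-c
    a=np.degrees(np.arctan2(q[:,1],q[:,0])); print(tag,c.round(4),np.hypot(q[:,0],q[:,1]).round(4),(a%60).round(1),(a%60).mean().round(2))
an("w22",[(290,58),(478,112),(523,300),(400,440),(230,400),(167,213)])
im,d,K,R,t=load("pics/w22.npz"); P=cloud(d,K,R,t)
m=(d>0)&(P[...,2]>.03)&(P[...,2]<.042)&(np.hypot(P[...,0]-.6,P[...,1]+.04)<.12); v,u=np.where(m); sel=(v<200); print(P[m][sel][:,2].mean())
# wrench outline
s=1.5
f=lambda a:ray(a[0]/s-.3,a[1]/s-.3,.037,K,R,t)[:2]
for A,B in [((287,35),(306,220)),((479,30),(473,212)),((370,302),(375,480)),((414,302),(416,480))]:
    w=f(A)-f(B); print(np.degrees(np.arctan2(w[1],w[0])).round(2), f(A).round(4),f(B).round(4))
```

```text
w22 [ 0.6541 -0.0195  0.05  ] [0.0208 0.0203 0.0202 0.0206 0.0204 0.0206] [39.1 38.  39.3 38.9 39.8 38.6] 38.95
0.0357824657359101
24.53 [0.6645 0.0175] [ 0.6123 -0.0063]
23.26 [ 0.6878 -0.0373] [ 0.6365 -0.0594]
22.66 [ 0.5924 -0.038 ] [ 0.5187 -0.0688]
23.46 [ 0.5984 -0.0531] [ 0.5252 -0.0849]
```

play_rows(newtons=40, rows=[[[0.006, 0, 0.008], [0, 0, -0.03], 0.1], [[0.006, 0, 0.015], [0, 0, -0.03], 0.1], [[0.006, 0, 0.015], [0, 0, -0.03], -1], [[0.006, 0, 0.015], [0, 0, -0.03], -1], [[0.006, 0, 0.015], [0, 0, -0.03], -1], [[0.006, 0, 0.015], [0, 0, -0.03], -1], [[0.006, 0, 0.015], [0, 0, -0.03], -1], [[0.006, 0, 0.015], [0, 0, -0.03], -1], [[0.006, 0, 0.015], [0, 0, -0.03], -1]])

```text
clock: 23.2
position: [0.5699, -0.0566, 0.0333]
ee_rot: [2.626, -1.724, 0.0]
force: [0.4, -1.0, 0.2]
width: 0.19
```

Run:
```python
from h import *
st()
im,d,K,R,t=snap("wrist","w23")
crop(im,170,10,340,160,4,"pics/w23c.png")
```

```text
t 23.2 j [-0.59  0.79  0.93  1.95 -0.85  0.86 -0.36] p [ 0.5699 -0.0566  0.0333] az -66.56 tilt [ 0. -0. -1.] F [ 0.4 -1.   0.2] T [-0.217  0.071 -0.037] w 0.19
```

View pics/w23c.png

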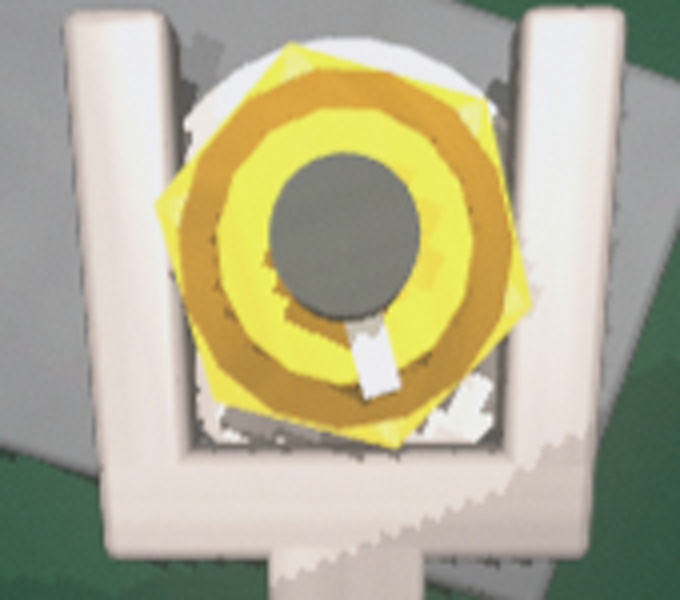

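Forces small, firmly re-gripped. Lift straight.

play_rows(newtons=55, rows=[[[0, 0, -0.01], [0, 0, 0], -1], [[0, 0, -0.02], [0, 0, 0], -1], [[0, 0, -0.035], [0, 0, 0], -1], [[0, 0, -0.05], [0, 0, 0], -1], [[0, 0, -0.08], [0, 0, 0], -1], [[0, 0, -0.12], [0, 0, 0], -1], [[0, 0, -0.16], [0, 0, 0], -1], [[0, 0, -0.18], [0, 0, 0], -1], [[0, 0, -0.18], [0, 0, 0], -1]])

```text
clock: 24.15
position: [0.5758, -0.0537, 0.1247]
ee_rot: [-2.626, 1.714, -0.013]
force: [21.3, 3.5, -22.4]
width: 0.191
```

```bash
python3 - <<'E'
from h import *
st()
im,d,K,R,t=snap("wrist","w24")
cv2.imwrite("pics/w24.png",cv2.resize(im[:,:,::-1],(768,576)))
E
python3 wr.py w24
```

```text
t 24.15 j [-0.67  0.68  1.06  1.88 -0.71  1.   -0.46] p [ 0.5758 -0.0537  0.1247] az -66.28 tilt [ 0.01  0.   -1.  ] F [ 21.3   3.5 -22.4] T [ 0.538 -4.763  0.153] w 0.191
n 242 top plane tool z = -0.0296 x + -0.7888 y + 0.0000
y range [-0.0264 -0.02  ]Traceback (most recent call last):
  File "wr.py", line 25, in <module>
    import sys; wrench(sys.argv[1])
                ~~~~~~^^^^^^^^^^^^^
  File "wr.py", line 21, in wrench
    s_=q[(abs(y-yy)<.0025)][:,0]; out.append((yy,s_.min(),s_.max(),(s_.min()+s_.max())/2))
                                                 ~~~~~~^^
    return umr_minimum(a, axis, None, out, keepdims, initial, where)
ValueError: zero-size array to reduction operation minimum which has no identity
```

View pics/w24.png

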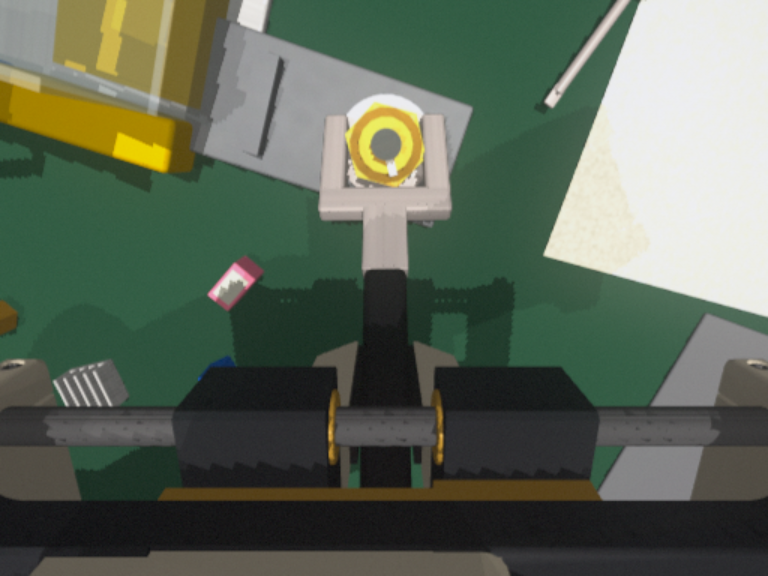

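play_rows(rows=[[[0, 0, 0.04], [0, 0, 0], -1], [[0, 0, 0.08], [0, 0, 0], -1], [[0, 0, 0.12], [0, 0, 0], -1], [[0, 0, 0.15], [0, 0, 0], -1], [[0, 0, 0.17], [0, 0, 0], -1], [[0, 0, 0.176], [0, 0, 0], -1], [[0, 0, 0.176], [0, 0, 0], -1]])

```text
clock: 24.9
position: [0.5672, -0.059, 0.0353]
ee_rot: [2.621, -1.725, -0.003]
force: [-7.9, -7.1, 4.1]
width: 0.183
```

Run:
```python
from h import *
st()
im,d,K,R,t=snap("wrist","w25")
cv2.imwrite("pics/w25.png",cv2.resize(im[:,:,::-1],(768,576)))
P=cloud(d,K,R,t)
m=(d>0)&(P[...,2]>.02)&(P[...,2]<.06)&(np.hypot(P[...,0]-.6,P[...,1]+.04)<.12)
for (u,v) in [(200,80),(300,80),(255,135),(255,180)]: print(u,v,P[v,u].round(4))
```

```text
t 24.9 j [-0.59  0.78  0.93  1.95 -0.84  0.86 -0.36] p [ 0.5672 -0.059   0.0353] az -66.69 tilt [-0.004 -0.002 -1.   ] F [-7.9 -7.1  4.1] T [-1.454  1.649  0.19 ] w 0.183
200 80 [0.6398 0.0007 0.042 ]
300 80 [ 0.6575 -0.0409  0.045 ]
255 135 [ 0.6269 -0.0321  0.0413]
255 180 [ 0.6055 -0.0413  0.0386]
```

View pics/w25.png

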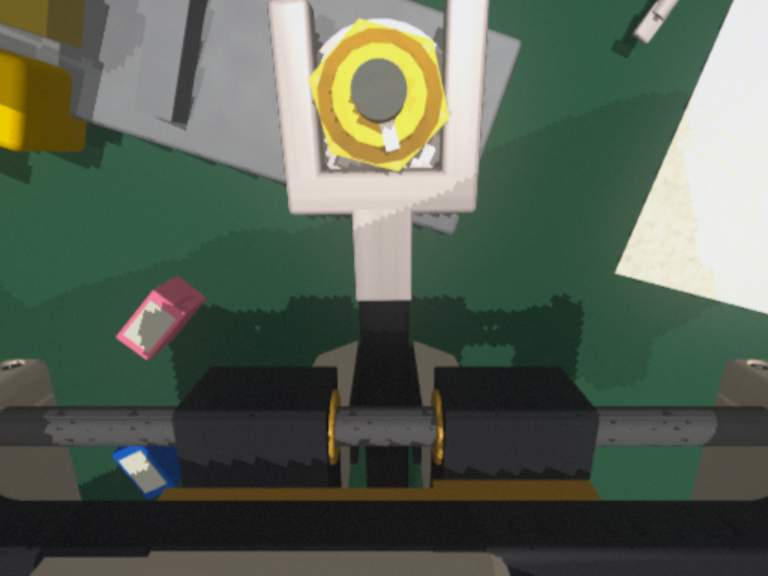

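play_rows(newtons=60, rows=[[[0, -0.004, -0.02], [0, 0, 0], -1], [[0.006, -0.004, -0.04], [0, 0, -0.03], -1], [[0, -0.004, -0.05], [0, 0, 0], -1], [[0.006, -0.004, -0.05], [0, 0, -0.03], -1], [[0, -0.004, -0.05], [0, 0, 0], -1], [[0.006, -0.004, -0.05], [0, 0, -0.03], -1], [[0, -0.004, -0.05], [0, 0, 0], -1], [[0, -0.004, -0.05], [0, 0, 0], -1]])

```text
clock: 25.75
position: [0.5696, -0.058, 0.0602]
ee_rot: [2.621, -1.725, -0.001]
force: [-2.7, -8.3, -4.4]
width: 0.189
```

Run:
```python
from h import *
st()
im,d,K,R,t=snap("wrist","w26")
cv2.imwrite("pics/w26.png",cv2.resize(im[:,:,::-1],(768,576)))
P=cloud(d,K,R,t)
for (u,v) in [(200,80),(310,80),(255,135),(255,180)]: print(u,v,P[v,u].round(4))
```

```text
t 25.75 j [-0.62  0.76  0.97  1.93 -0.8   0.9  -0.39] p [ 0.5696 -0.058   0.0602] az -66.7 tilt [-0.003 -0.003 -1.   ] F [-2.7 -8.3 -4.4] T [-1.976  1.143  0.217] w 0.189
200 80 [0.642  0.0059 0.0448]
310 80 [ 0.6651 -0.0475  0.0439]
255 135 [ 0.6276 -0.0318  0.0492]
255 180 [ 0.605  -0.0416  0.0514]
```

View pics/w26.png

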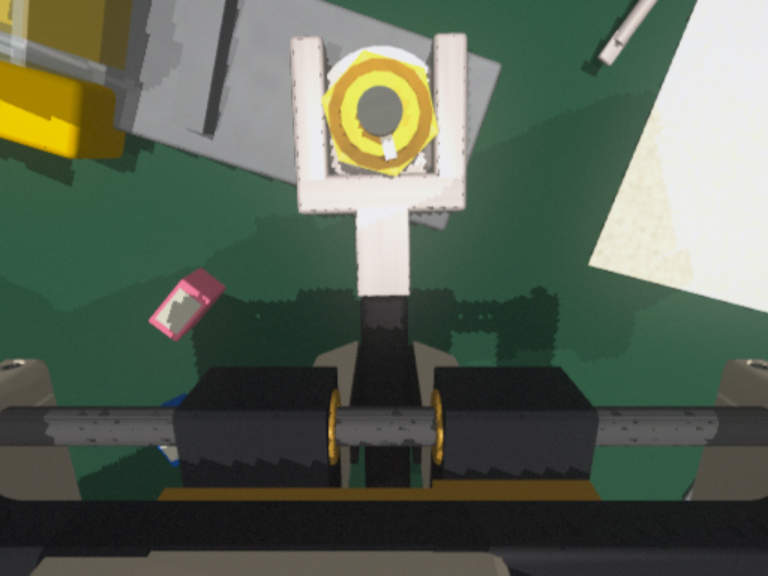

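play_rows(rows=[[[0.006, -0.004, -0.02], [0, 0, -0.03], -1], [[0.01, -0.004, -0.03], [0, 0, -0.05], -1], [[0.006, -0.004, -0.03], [0, 0, -0.03], -1], [[0.01, -0.004, -0.04], [0, 0, -0.05], -1], [[0.006, -0.004, -0.04], [0, 0, -0.03], -1], [[0.01, -0.004, -0.04], [0, 0, -0.05], -1], [[0.006, -0.004, -0.04], [0, 0, -0.03], -1], [[0.006, -0.004, -0.04], [0, 0, -0.03], -1]])

```text
clock: 26.6
position: [0.5752, -0.0581, 0.0806]
ee_rot: [2.651, -1.685, 0.003]
force: [2.9, -6.2, -6.2]
width: 0.19
```

Run:
```python
from h import *
st()
im,d,K,R,t=snap("wrist","w27")
cv2.imwrite("pics/w27.png",cv2.resize(im[:,:,::-1],(768,576)))
P=cloud(d,K,R,t)
for (u,v) in [(200,80),(310,80),(255,135),(255,180)]: print(u,v,P[v,u].round(4))
```

```text
t 26.6 j [-0.62  0.73  0.99  1.91 -0.77  0.94 -0.39] p [ 0.5752 -0.0581  0.0806] az -64.88 tilt [ 0.001 -0.001 -1.   ] F [ 2.9 -6.2 -6.2] T [-1.425 -0.102  0.191] w 0.19
200 80 [0.6451 0.0169 0.0204]
310 80 [ 0.6769 -0.0504  0.0179]
255 135 [ 0.6309 -0.0307  0.0542]
255 180 [ 0.6085 -0.0412  0.0656]
```

View pics/w27.png

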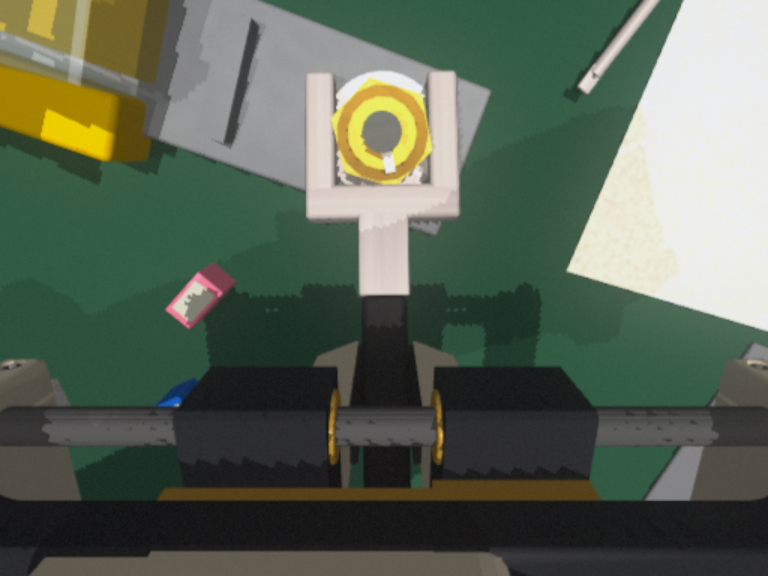

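play_rows(rows=[[[0.006, 0, 0], [0, 0, -0.03], -1], [[0.012, 0, 0], [0, 0, -0.06], -1], [[0.016, 0, 0], [0, 0, -0.09], -1], [[0.016, 0, 0], [0, 0, -0.09], -1]])

```text
clock: 27.05
position: [0.5784, -0.0649, 0.0803]
ee_rot: [-2.73, 1.554, -0.001]
force: [2.1, -1.1, -6.4]
width: 0.19
```

```bash
cat > nt.py <<'E'
from h import *
def net():
    from cell import arm
    s=arm.observe(); f=-s["force"]; r=s["position"]-np.array([.6543,-.0195,.04]); print("net CCW torque on nut",(r[0]*f[1]-r[1]*f[0]-s["ft_torque"][2]).round(3))
E
python3 - <<'E'
from nt import *
st();net()
im,d,K,R,t=snap("wrist","w28")
cv2.imwrite("pics/w28.png",cv2.resize(im[:,:,::-1],(768,576)))
P=cloud(d,K,R,t)
for (u,v) in [(210,80),(300,80),(255,135),(255,180)]: print(u,v,P[v,u].round(4))
E
```

```text
t 27.05 j [-0.6   0.72  0.96  1.9  -0.75  0.93 -0.31] p [ 0.5784 -0.0649  0.0803] az -59.3 tilt [ 0.001  0.    -1.   ] F [ 2.1 -1.1 -6.4] T [-0.457  0.011 -0.107] w 0.19
net CCW torque on nut -0.073
210 80 [0.6444 0.0073 0.0424]
300 80 [ 0.672  -0.0392  0.0427]
255 135 [ 0.6312 -0.032   0.0547]
255 180 [ 0.6098 -0.0447  0.0648]
```

View pics/w28.png

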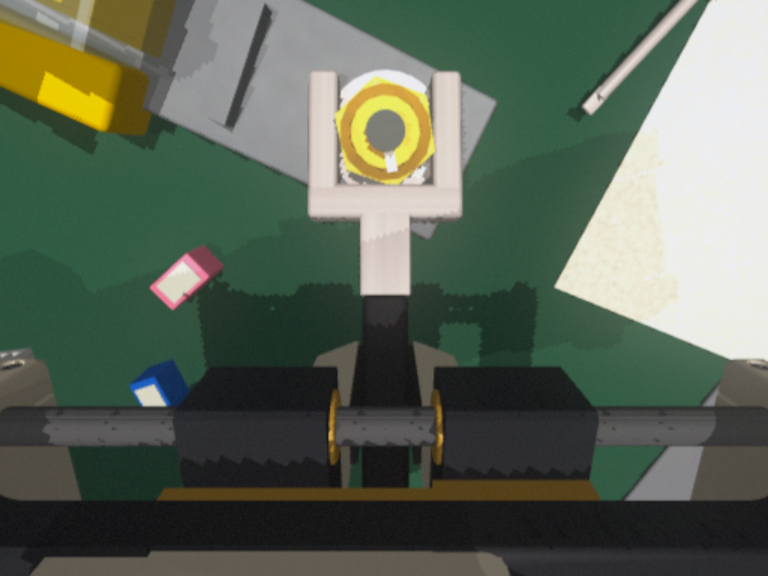

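play_rows(rows=[[[0.006, 0, 0], [0, 0, -0.03], -1], [[0.01, 0, 0], [0, 0, -0.05], -1], [[0.01, 0, 0], [0, 0, -0.05], -1]])

```text
clock: 27.4
position: [0.5809, -0.0692, 0.0803]
ee_rot: [-2.77, 1.482, -0.0]
force: [2.6, -0.2, -6.4]
width: 0.186
```

Run:
```python
from nt import *
st();net()
im,d,K,R,t=snap("wrist","w29")
crop(im,170,10,340,160,4,"pics/w29.png")
P=cloud(d,K,R,t)
for (u,v) in [(210,80),(300,80),(255,135),(255,180)]: print(u,v,P[v,u].round(4))
```

```text
t 27.4 j [-0.58  0.72  0.95  1.89 -0.73  0.93 -0.26] p [ 0.5809 -0.0692  0.0803] az -56.28 tilt [ 0.  0. -1.] F [ 2.6 -0.2 -6.4] T [-0.252 -0.05  -0.049] w 0.186
net CCW torque on nut -0.094
210 80 [0.6429 0.0064 0.0424]
300 80 [ 0.673  -0.0386  0.0424]
255 135 [ 0.6319 -0.0335  0.0542]
255 180 [ 0.611  -0.0475  0.064 ]
```

View pics/w29.png

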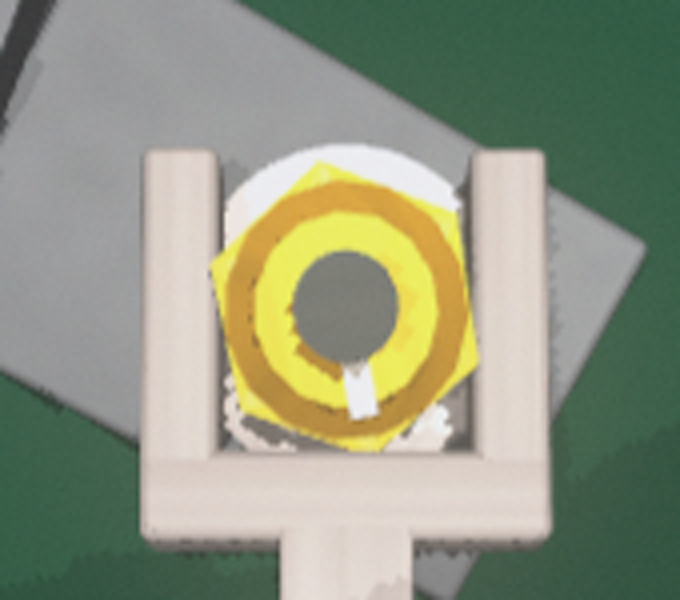

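```bash
cat >> nt.py <<'E'
def an(tag,V,s=4,o=(170,10)):
    im,d,K,R,t=load(f"pics/{tag}.npz"); o=np.array(o)
    pts=np.array([ray(*(o+np.array(p)/s-.4),.050,K,R,t) for p in V]); c=pts.mean(0); q=pts-c
    a=np.degrees(np.arctan2(q[:,1],q[:,0])); print(tag,c.round(4),np.hypot(q[:,0],q[:,1]).round(4),(a%60).round(1),(a%60).mean().round(2))
E
python3 - <<'E'
from nt import *
an("w29",[(318,163),(457,210),(479,365),(375,455),(243,412),(211,270)])
E
```

```text
w29 [ 0.6542 -0.0196  0.05  ] [0.0205 0.021  0.0206 0.0202 0.0206 0.0205] [45.2 45.8 44.2 45.7 44.9 46.4] 45.37
```

play_rows(rows=[[[0, 0, -0.03], [0, 0, 0], -1], [[0, 0.02, -0.06], [0, 0, 0], -1], [[0, -0.02, -0.08], [0, 0, 0], -1], [[0, 0.02, -0.1], [0, 0, 0], -1], [[0, -0.02, -0.1], [0, 0, 0], -1], [[0, 0.02, -0.1], [0, 0, 0], -1], [[0, -0.02, -0.1], [0, 0, 0], -1], [[0, 0, -0.1], [0, 0, 0], -1], [[0, 0, -0.1], [0, 0, 0], -1]])

```text
clock: 28.35
position: [0.5796, -0.0704, 0.1317]
ee_rot: [-2.768, 1.485, -0.001]
force: [-0.6, -0.1, -2.2]
width: 0.188
```

Run:
```python
from nt import *
st();net()
im,d,K,R,t=snap("wrist","w30")
cv2.imwrite("pics/w30.png",cv2.resize(im[:,:,::-1],(768,576)))
P=cloud(d,K,R,t)
for (u,v) in [(220,100),(290,100),(255,135),(255,170)]: print(u,v,P[v,u].round(4))
```

```text
t 28.35 j [-0.62  0.66  1.01  1.85 -0.66  1.01 -0.31] p [ 0.5796 -0.0704  0.1317] az -56.43 tilt [ 0.001 -0.    -1.   ] F [-0.6 -0.1 -2.2] T [-0.131  0.198  0.001] w 0.188
net CCW torque on nut 0.022
220 100 [ 0.6356 -0.0063  0.0976]
290 100 [ 0.6589 -0.0413  0.0982]
255 135 [ 0.6307 -0.0349  0.1056]
255 170 [ 0.6144 -0.0457  0.1133]
```

View pics/w30.png

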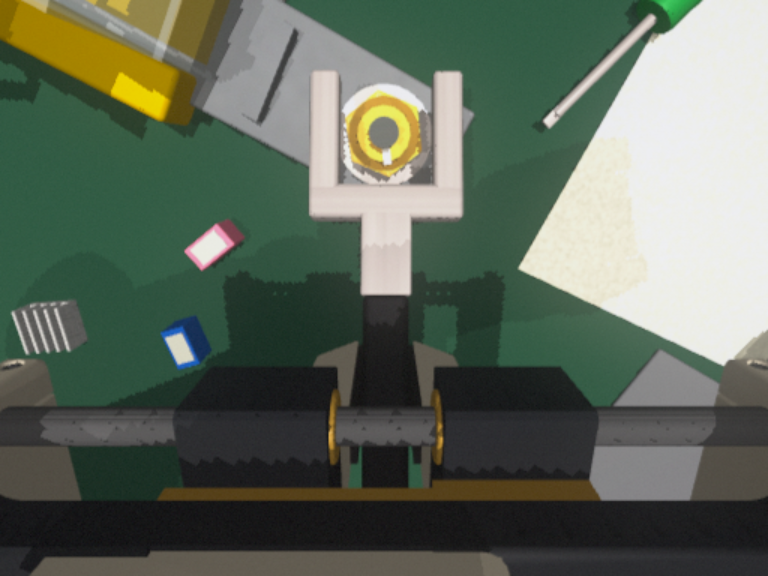

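Run:
```python
from nt import *
an("w30",[(378,0)]) if 0 else None
im,d,K,R,t=load("pics/w30.npz"); P=cloud(d,K,R,t)
p=np.array([.5796,-.0704,.1317]); 
az=np.radians(-56.43+90); x=np.array([np.cos(az),np.sin(az),0])
for v in [122,124,126,128,142,146,190,194,196,197,198,200,205]:
    q=P[v,256]-p; print(v,(q@x).round(4),q[2].round(4),im[v,256])
for v in (46,48,50,52): 
    q=P[v,216]-p; print(v,(q@x).round(4),q[2].round(4))
crop(im,220,50,300,130,8,"pics/w30c.png")
```

```text
122 0.065 -0.1088 [207 195 187]
124 0.0686 -0.0267 [202 191 182]
126 0.0674 -0.0273 [219 205 196]
128 0.0662 -0.0278 [220 206 199]
142 0.0584 -0.0234 [219 207 200]
146 0.0562 -0.0229 [221 210 202]
190 0.0318 -0.0135 [218 206 201]
194 0.0295 -0.013 [221 208 204]
196 0.0282 -0.0133 [154 145 140]
197 0.0278 -0.0127 [48 46 46]
198 0.0274 -0.0119 [51 48 48]
200 0.0262 -0.0118 [54 51 52]
205 0.0241 -0.0092 [53 54 52]
46 0.125 -0.1131
48 0.1121 -0.0442
50 0.1109 -0.0434
52 0.1098 -0.0438
```

View pics/w30c.png

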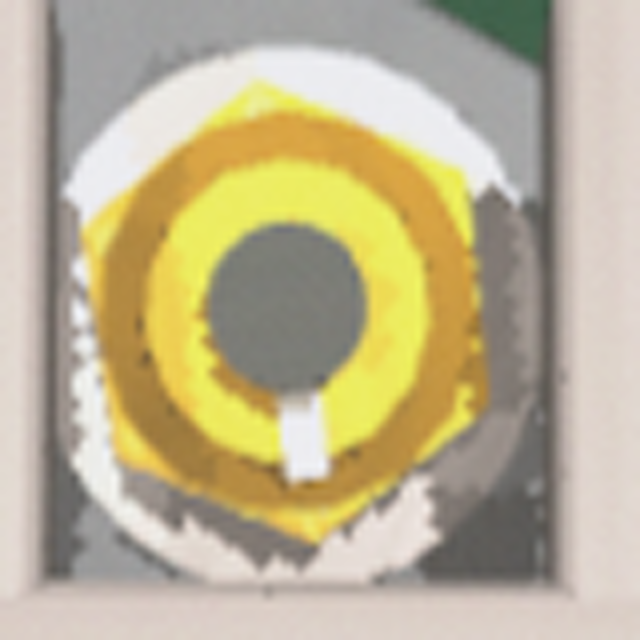

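Run:
```python
from nt import *
an("w30",[(258,80),(465,165),(487,400),(318,540),(115,460),(83,225)],8,(220,50))
```

```text
w30 [ 0.6544 -0.0194  0.05  ] [0.0203 0.0209 0.0203 0.0206 0.021  0.0205] [41.2 42.1 41.7 41.7 41.9 41.1] 41.63
```

play_rows(newtons=60, rows=[[[0.03, 0.04, 0], [0, 0, 0.05], -1], [[0.09, 0.1, 0], [0, 0, 0.1], -1], [[0.14, 0.16, 0], [0, 0, 0.16], -1], [[0.19, 0.21, 0], [0, 0, 0.22], -1], [[0.24, 0.27, 0], [0, 0, 0.3], -1], [[0.29, 0.32, 0], [0, 0, 0.38], -1], [[0.34, 0.37, 0], [0, 0, 0.45], -1], [[0.361, 0.4, 0], [0, 0, 0.497], -1], [[0.361, 0.4, 0], [0, 0, 0.497], -1], [[0.361, 0.4, 0], [0, 0, 0.497], -1]])

```text
clock: 29.4
position: [0.5139, -0.3303, 0.1306]
ee_rot: [-2.294, 2.146, 0.0]
force: [0.6, 1.0, -1.6]
width: 0.187
```

Run:
```python
from nt import *
go([.513,-.3314,.06],-86.2)
im,d,K,R,t=snap("wrist","w31")
cv2.imwrite("pics/w31.png",cv2.resize(im[:,:,::-1],(768,576)))
im,d,K,R,t=snap("top","t4")
cv2.imwrite("pics/t4.png",cv2.resize(im[:,:,::-1],(768,576)))
```

```text
t 29.4 j [-0.17  0.74  1.08  1.78 -0.74  1.09 -0.33] p [ 0.5139 -0.3303  0.1306] az -86.19 tilt [ 0.  0. -1.] F [ 0.6  1.  -1.6] T [-0.008  0.12   0.053] w 0.187
shift shares [0.0021 0.002  0.1412]
turn share z 0.0 full -0.012147398349611649
```

View pics/w31.png

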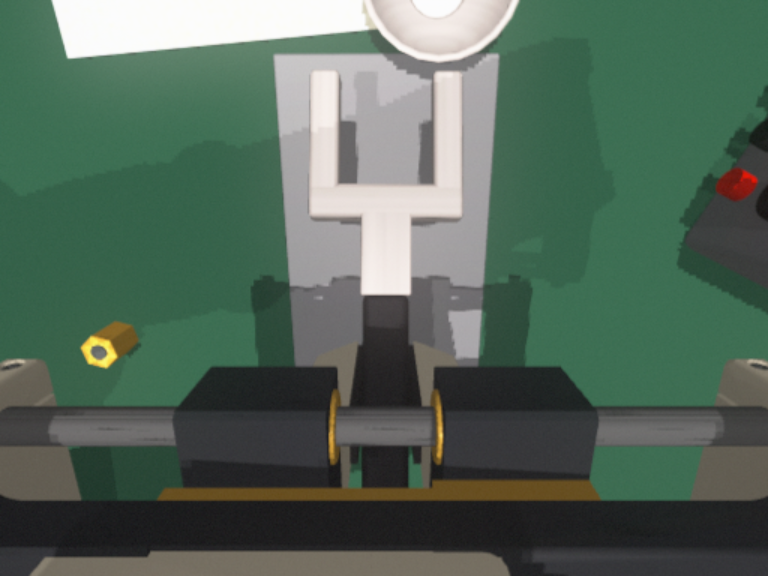

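View pics/t4.png

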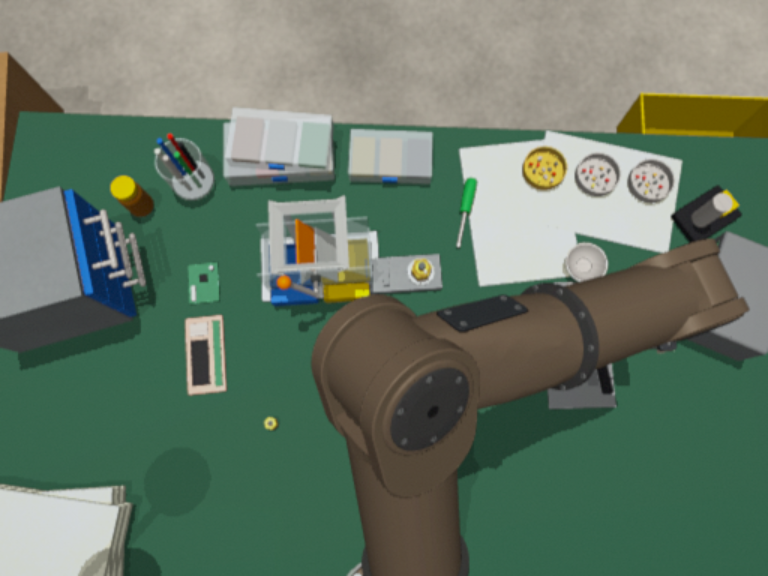

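play_rows(rows=[[[0.002, 0.002, 0.04], [0, 0, 0], -1], [[0.002, 0.002, 0.08], [0, 0, 0], -1], [[0.002, 0.002, 0.12], [0, 0, 0], -1], [[0.002, 0.002, 0.132], [0, 0, 0], -1], [[0.002, 0.002, 0.132], [0, 0, 0], -1]])

```text
clock: 30.0
position: [0.5134, -0.3301, 0.0637]
ee_rot: [-2.296, 2.144, 0.002]
force: [-0.2, -0.4, -1.4]
width: 0.185
```

play_rows(newtons=15, rows=[[[0, 0, 0.01], [0, 0, 0], -1], [[0, 0, 0.022], [0, 0, 0], -1], [[0, 0, 0.034], [0, 0, 0], -1], [[0, 0, 0.046], [0, 0, 0], -1], [[0, 0, 0.058], [0, 0, 0], -1], [[0, 0, 0.07], [0, 0, 0], -1], [[0, 0, 0.08], [0, 0, 0], -1], [[0, 0, 0.08], [0, 0, 0], -1]])

```text
clock: 30.8
position: [0.5131, -0.3311, 0.0234]
ee_rot: [2.294, -2.146, -0.001]
force: [0.0, -0.6, 0.3]
width: 0.191
```

Run:
```python
from nt import *
go([.513,-.3314,.017],-86.2)
im,d,K,R,t=snap("wrist","w32")
cv2.imwrite("pics/w32.png",cv2.resize(im[:,:,::-1],(768,576)))
P=cloud(d,K,R,t)
for (u,v) in [(215,70),(300,70),(255,135),(255,180)]: print(u,v,P[v,u].round(4))
```

```text
t 30.8 j [-0.1   0.86  0.95  1.86 -0.89  0.92 -0.22] p [ 0.5131 -0.3311  0.0234] az -86.18 tilt [-0.001  0.    -1.   ] F [ 0.  -0.6  0.3] T [-0.11   0.221 -0.047] w 0.191
shift shares [0.0005 0.0001 0.0129]
turn share z 0.0 full -0.023273054781640212
215 70 [ 0.6076 -0.3037  0.0137]
300 70 [ 0.6104 -0.3466  0.014 ]
255 135 [ 0.5769 -0.326   0.0167]
255 180 [ 0.5533 -0.3276  0.0201]
```

View pics/w32.png

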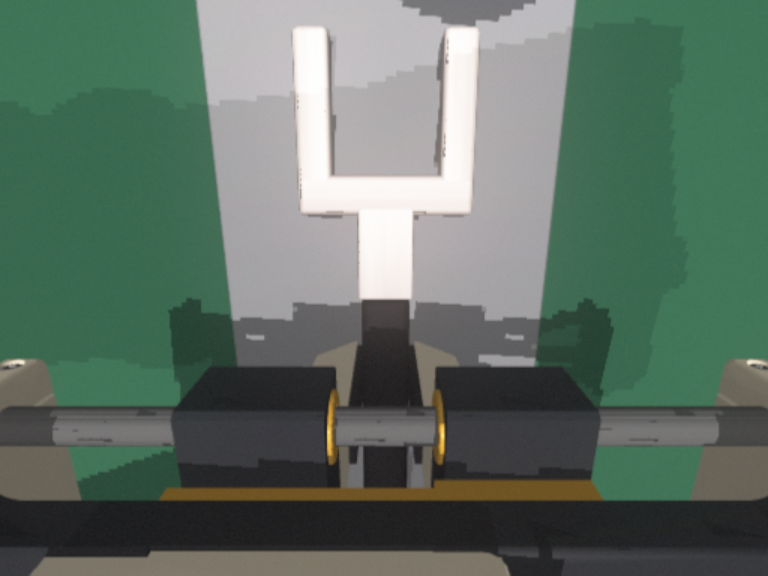

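Nearly level. Go down the last 5 mm and release.

play_rows(rows=[[[0, 0, 0.005], [0, 0, 0], -1], [[0, 0, 0.01], [0, 0, 0], -1], [[0, 0, 0.012], [0, 0, 0], -1], [[0, 0, 0.012], [0, 0, 0], -0.2], [[0, 0, 0.012], [0, 0, 0], -0.2], [[0, 0, 0.012], [0, 0, 0], 0], [[0, 0, 0.012], [0, 0, 0], 0], [[0, 0, -0.04], [0, 0, 0], 0], [[0, 0, -0.12], [0, 0, 0], 0.5], [[0, 0, -0.2], [0, 0, 0], 1]])

```text
clock: 31.85
position: [0.5127, -0.3312, 0.1251]
ee_rot: [2.293, -2.146, -0.002]
force: [0.5, -0.3, -0.3]
width: 0.627
```

play_rows(rows=[[[0, -0.04, -0.1], [0, 0, 0], 1], [[0, -0.08, -0.2], [0, 0, 0], 1], [[0, -0.1, -0.3], [0, 0, 0], 1], [[0, -0.1, -0.36], [0, 0, 0], 1], [[0, -0.1, -0.36], [0, 0, 0], 1]])

```text
clock: 32.35
position: [0.5644, -0.3301, 0.3099]
ee_rot: [-2.294, 2.145, -0.013]
force: [-0.3, -0.1, -0.9]
width: 0.997
```

Run:
```python
from nt import *
st()
im,d,K,R,t=snap("wrist","w33")
cv2.imwrite("pics/w33.png",cv2.resize(im[:,:,::-1],(768,576)))
```

```text
t 32.35 j [-0.21  0.65  1.19  1.45 -0.61  1.44 -0.52] p [ 0.5644 -0.3301  0.3099] az -86.15 tilt [ 0.007 -0.005 -1.   ] F [-0.3 -0.1 -0.9] T [-0.092  0.154  0.   ] w 0.997
```

View pics/w33.png

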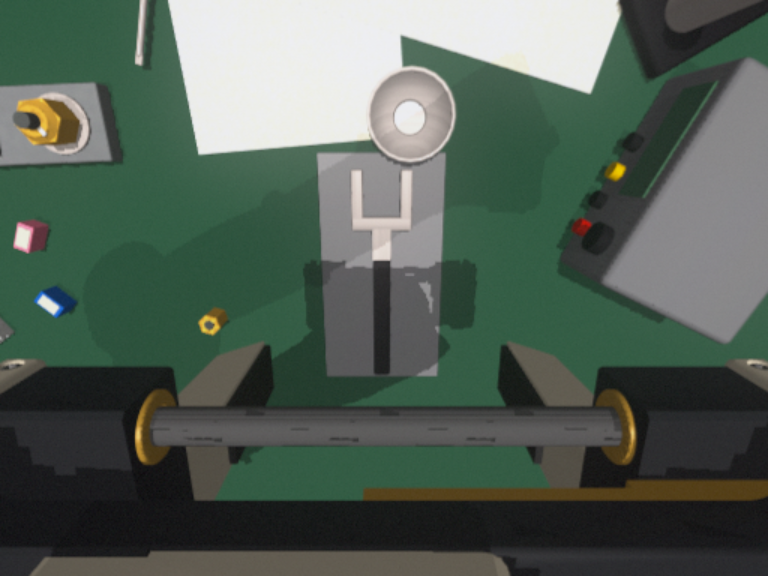

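Run:
```python
from nt import *
im,d,K,R,t=load("pics/w33.npz"); s=1.5
f=lambda u,v,z:ray(u/s-.2,v/s-.2,z,K,R,t)[:2]
C=np.array([f(*p,.003) for p in [(318,153),(445,153),(437,376),(327,376)]]); print("mat c",C.mean(0).round(4),C.round(3).tolist())
for n,p in dict(handle_end=(382,372),sl=(382,261),tipL=(356,170),tipR=(406,170),back=(382,220)).items(): print(n,f(*p,.015).round(4))
```

```text
mat c [ 0.5252 -0.3307] [[0.644, -0.259], [0.653, -0.386], [0.406, -0.403], [0.398, -0.275]]
handle_end [ 0.413  -0.3383]
sl [ 0.5412 -0.3299]
tipL [ 0.6309 -0.2984]
tipR [ 0.6342 -0.3474]
back [ 0.5838 -0.3271]
```

play_rows(rows=[[[-0.06, -0.02, 0], [0, 0, -0.08], 1], [[-0.14, -0.05, 0], [0, 0, -0.16], 1], [[-0.22, -0.08, 0], [0, 0, -0.24], 1], [[-0.3, -0.11, 0], [0, 0, -0.32], 1], [[-0.38, -0.14, 0], [0, 0, -0.4], 1], [[-0.46, -0.17, 0.05], [0, 0, -0.48], 1], [[-0.54, -0.2, 0.12], [0, 0, -0.56], 1], [[-0.608, -0.221, 0.2], [0, 0, -0.629], 1], [[-0.608, -0.221, 0.28], [0, 0, -0.629], 1], [[-0.608, -0.221, 0.32], [0, 0, -0.629], 1]])

```text
clock: 33.4
position: [0.6503, -0.0136, 0.1383]
ee_rot: [2.866, -1.283, -0.011]
force: [-0.6, -0.5, -0.1]
width: 1.002
```

Run:
```python
from nt import *
go([.6543,-.0195,.035],-48.4)
im,d,K,R,t=snap("wrist","w34")
u,v=proj([.6543,-.0195,.05],K,R,t).astype(int); print(u,v)
crop(im,u-50,v-50,u+50,v+50,6,"pics/w34.png")
```

```text
t 33.4 j [-0.63  0.74  0.96  1.66 -0.66  1.11 -0.32] p [ 0.6503 -0.0136  0.1383] az -48.22 tilt [-0.007  0.001 -1.   ] F [-0.6 -0.5 -0.1] T [-0.038  0.086 -0.011] w 1.002
shift shares [0.0153 0.001  0.2065]
turn share z 0.003 full -0.1793232090951733
265 201
```

View pics/w34.png

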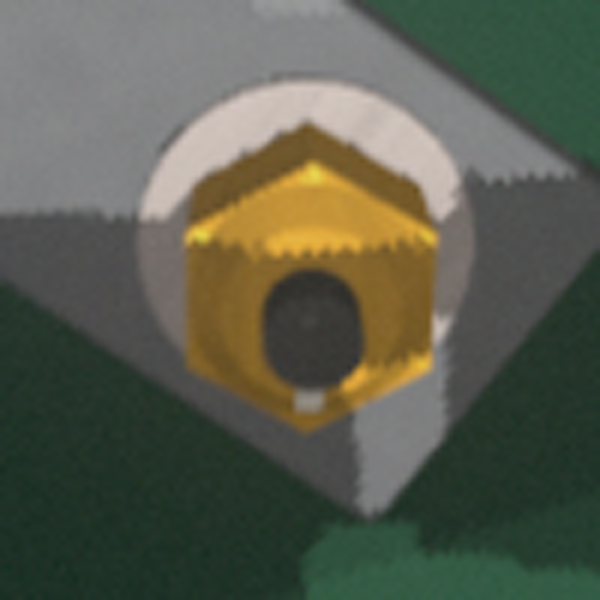

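play_rows(newtons=12, rows=[[[0.014, 0.001, 0.06], [0, 0, 0], 1], [[0.014, 0.001, 0.12], [0, 0, 0], 1], [[0.014, 0.001, 0.17], [0, 0, 0], 1], [[0.014, 0.001, 0.205], [0, 0, 0], 1], [[0.014, 0.001, 0.205], [0, 0, 0], 1], [[0.014, 0.001, 0.205], [0, 0, 0], 1]])

```text
clock: 34.05
position: [0.6575, -0.0233, 0.0424]
ee_rot: [2.865, -1.289, 0.001]
force: [0.9, 0.8, 0.3]
width: 0.999
```

Run:
```python
from nt import *
go([.6543,-.0195,.035],-48.4)
```

```text
t 34.05 j [-0.56  0.85  0.86  1.72 -0.77  0.96 -0.23] p [ 0.6575 -0.0233  0.0424] az -48.46 tilt [ 0. -0. -1.] F [0.9 0.8 0.3] T [-0.056  0.155 -0.008] w 0.999
shift shares [-0.0099 -0.0002  0.0147]
turn share z -0.001 full 0.057374448410229206
```

play_rows(rows=[[[-0.0099, 0, 0.014], [0, 0, 0], 1], [[-0.0099, 0, 0.014], [0, 0, 0], -1], [[-0.0099, 0, 0.014], [0, 0, 0], -1], [[-0.0099, 0, 0.014], [0, 0, 0], -1], [[-0.0099, 0, 0.014], [0, 0, 0], -1], [[-0.0099, 0, 0.014], [0, 0, 0], -1], [[-0.0099, 0, 0.014], [0, 0, 0], -1], [[-0.0099, 0, 0.014], [0, 0, 0], -1], [[-0.0099, 0, 0.014], [0, 0, 0], -1], [[-0.0099, 0, 0.014], [0, 0, 0], -1]])

```text
clock: 35.05
position: [0.6546, -0.0198, 0.0349]
ee_rot: [2.865, -1.289, 0.002]
force: [3.3, -1.7, -2.1]
width: 0.389
```

play_rows(rows=[[[0, 0, 0], [0, 0, 0], -1], [[0, 0, 0], [0, 0, 0.04], -1], [[0, 0, 0], [0, 0, 0.08], -1], [[0, 0, 0], [0, 0, 0.12], -1], [[0, 0, 0], [0, 0, 0.16], -1], [[0, 0, 0], [0, 0, 0.2], -1], [[0, 0, 0], [0, 0, 0.2], -1]])

```text
clock: 35.75
position: [0.6545, -0.0196, 0.035]
ee_rot: [2.714, -1.581, 0.002]
force: [2.3, -2.9, 0.4]
width: 0.416
```

Run:
```python
from nt import *
st()
im,d,K,R,t=snap("wrist","w35")
crop(im,180,150,340,330,4,"pics/w35.png")
```

```text
t 35.75 j [-0.59  0.87  0.91  1.73 -0.82  0.97 -0.41] p [ 0.6545 -0.0196  0.035 ] az -60.45 tilt [ 0.001 -0.001 -1.   ] F [ 2.3 -2.9  0.4] T [-0.68  -0.359  0.315] w 0.416
```

View pics/w35.png

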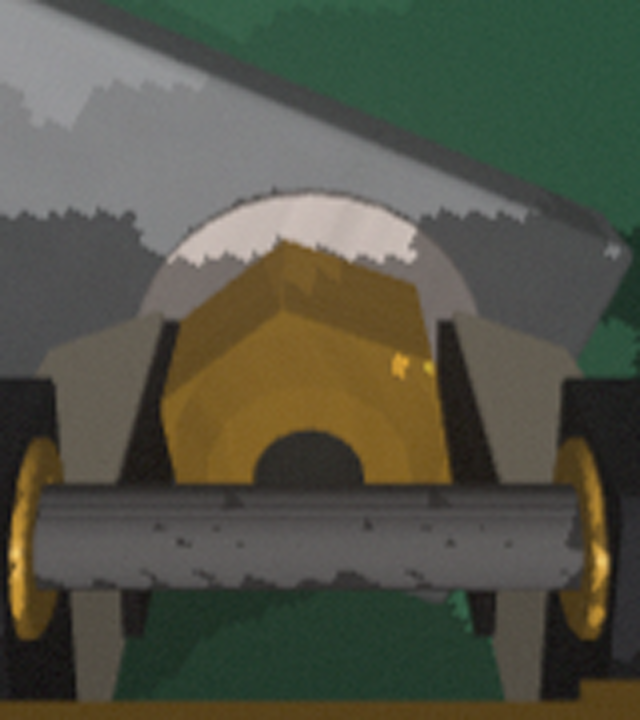

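play_rows(rows=[[[0, 0, 0], [0, 0, 0], 1], [[0, 0, 0], [0, 0, 0], 1], [[0, 0, 0], [0, 0, 0], 1], [[0, 0, 0], [0, 0, 0], 1], [[0, 0, 0], [0, 0, 0], 1], [[0, 0, -0.08], [0, 0, 0], 1], [[0, 0, -0.16], [0, 0, 0], 1], [[0, 0, -0.24], [0, 0, 0], 1], [[0, -0.06, -0.32], [0, 0, 0], 1], [[0, -0.08, -0.38], [0, 0, 0], 1]])

```text
clock: 36.8
position: [0.6905, 0.0024, 0.2274]
ee_rot: [-2.715, 1.577, -0.003]
force: [0.7, 0.4, -0.2]
width: 1.0
```

Run:
```python
from nt import *
st()
im,d,K,R,t=snap("wrist","w36")
u,v=proj([.6543,-.0195,.05],K,R,t).astype(int); print(u,v)
crop(im,u-50,v-50,u+50,v+50,6,"pics/w36.png")
```

```text
t 36.8 j [-0.65  0.74  1.06  1.46 -0.65  1.32 -0.6 ] p [0.6905 0.0024 0.2274] az -60.32 tilt [ 0.002  0.001 -1.   ] F [ 0.7  0.4 -0.2] T [-0.089  0.098 -0.034] w 1.0
257 210
```

View pics/w36.png

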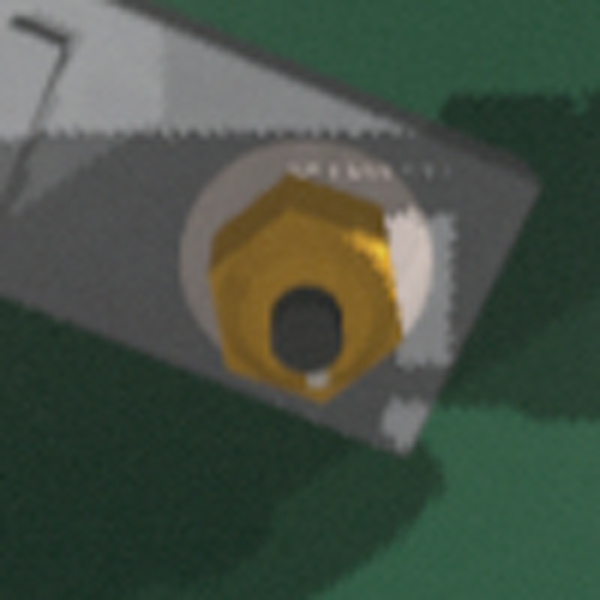

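Run:
```python
from nt import *
an("w36",[(292,208),(390,242),(402,335),(322,404),(228,370),(211,275)],6,(207,160))
```

```text
w36 [ 0.6546 -0.0196  0.05  ] [0.0208 0.0212 0.0199 0.0213 0.0211 0.0203] [38.2 39.5 41.9 37.8 40.1 40.5] 39.66
```

play_rows(newtons=20, rows=[[[0, 0, -0.1], [0, 0, 0.1], -1], [[-0.05, 0, -0.16], [0, 0, 0.2], -1], [[-0.13, 0.01, -0.16], [0, 0, 0.3], -1], [[-0.21, 0.02, -0.16], [0, 0, 0.4], -1], [[-0.29, 0.03, -0.16], [0, 0, 0.4], -1], [[-0.37, 0.035, -0.16], [0, 0, 0.4], -1], [[-0.391, 0.035, -0.16], [0, 0, 0.4], -1], [[-0.391, 0.035, -0.16], [0, 0, 0.4], -1], [[-0.391, 0.035, -0.16], [0, 0, 0.4], -1]])

```text
clock: 37.75
position: [0.5774, 0.161, 0.3048]
ee_rot: [2.326, -2.112, 0.001]
force: [-0.8, -0.0, 0.6]
width: 0.269
```

Run:
```python
from nt import *
go([.5786,.1639,.204],-84)
im,d,K,R,t=snap("wrist","w37")
cv2.imwrite("pics/w37.png",cv2.resize(im[:,:,::-1],(768,576)))
```

```text
t 37.75 j [-1.12  0.59  1.27  1.59 -0.57  1.39 -1.26] p [0.5774 0.161  0.3048] az -84.47 tilt [ 0. -0. -1.] F [-0.8 -0.   0.6] T [-0.095  0.148  0.037] w 0.269
shift shares [-0.0057 -0.0029  0.2016]
turn share z -0.008 full 0.47101841295615543
```

View pics/w37.png

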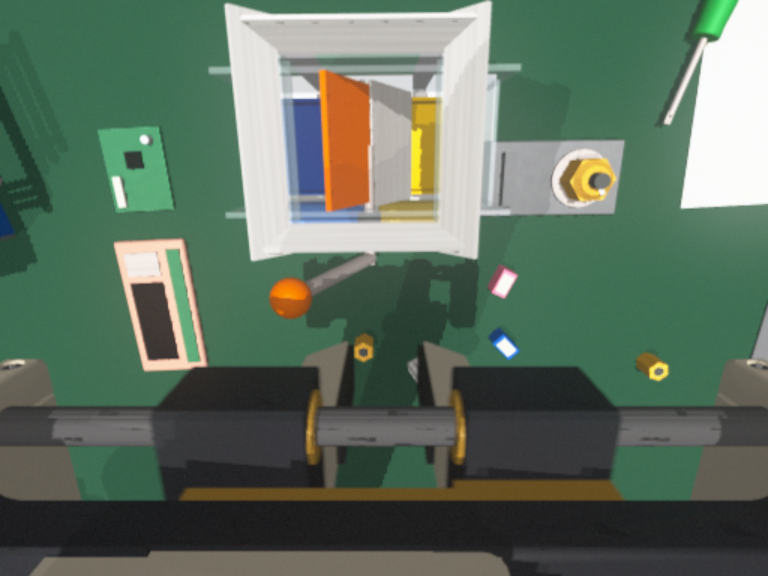

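play_rows(rows=[[[0, 0, 0], [0, 0, -0.14], -1], [[0, 0, 0], [0, 0, -0.28], -1], [[0, 0, 0], [0, 0, -0.42], -1], [[0, 0, 0], [0, 0, -0.56], -1], [[0, 0, 0], [0, 0, -0.7], -1], [[0, 0, 0], [0, 0, -0.84], -1], [[0, 0, 0], [0, 0, -1], -1], [[0, 0, 0], [0, 0, -1], -1]])

```text
clock: 38.6
position: [0.5779, 0.1596, 0.305]
ee_rot: [-3.07, 0.665, -0.001]
force: [-0.0, -0.4, 0.1]
width: 0.005
```

play_rows(rows=[[[0, 0, 0], [0, 0, -0.14], -1], [[0, 0, 0], [0, 0, -0.28], -1], [[0, 0, 0], [0, 0, -0.42], -1], [[0, 0, 0], [0, 0, -0.56], -1], [[0, 0, 0], [0, 0, -0.7], -1], [[0, 0, 0], [0, 0, -0.84], -1], [[0, 0, 0], [0, 0, -1], -1], [[0, 0, 0], [0, 0, -1], -1]])

```text
clock: 39.4
position: [0.5776, 0.1604, 0.3047]
ee_rot: [2.993, 0.955, -0.0]
force: [0.3, 0.8, -0.1]
width: 0.006
```

play_rows(rows=[[[0, 0, 0], [0, 0, -0.14], -1], [[0, 0, 0], [0, 0, -0.28], -1], [[0, 0, 0], [0, 0, -0.42], -1], [[0, 0, 0], [0, 0, -0.56], -1], [[0, 0, 0], [0, 0, -0.7], -1], [[0, 0, 0], [0, 0, -0.84], -1], [[0, 0, 0], [0, 0, -1], -1], [[0, 0, 0], [0, 0, -1], -1]])

```text
clock: 40.2
position: [0.5775, 0.1609, 0.3045]
ee_rot: [-2.116, -2.322, 0.001]
force: [-0.6, -0.3, 0.6]
width: 0.006
```

Run:
```python
from nt import *
go([.5786,.1639,.204],96)
```

```text
t 40.2 j [-0.69  0.36  0.47  1.56 -0.17  1.26  1.46] p [0.5775 0.1609 0.3045] az 95.34 tilt [-0. -0. -1.] F [-0.6 -0.3  0.6] T [-0.01   0.019  0.015] w 0.006
shift shares [0.0057 0.0029 0.2011]
turn share z -0.011 full 0.6639859599875564
```

play_rows(rows=[[[0.006, 0.003, 0.05], [0, 0, -0.011], -1], [[0.006, 0.003, 0.12], [0, 0, -0.011], -1], [[0.006, 0.003, 0.2], [0, 0, -0.011], -1], [[0.006, 0.003, 0.2], [0, 0, -0.011], -1], [[0.026, 0.003, 0.2], [0, 0, -0.011], -1], [[0.046, 0.003, 0.2], [0, 0, -0.011], -1], [[0.066, 0.003, 0.2], [0, 0, -0.011], -1], [[0.08, 0.003, 0.2], [0, 0, -0.011], -1], [[0.093, 0.003, 0.2], [0, 0, -0.011], -1], [[0.093, 0.003, 0.2], [0, 0, -0.011], -1]])

```text
clock: 41.2
position: [0.5745, 0.2084, 0.2054]
ee_rot: [2.097, 2.338, 0.0]
force: [-0.4, -2.1, 3.2]
width: 0.003
```

```bash
cat >> nt.py <<'E'
def knob(tag):
    from scipy.optimize import least_squares
    im,d,K,R,t=snap("top",tag); P=cloud(d,K,R,t)
    hsv=cv2.cvtColor(im,cv2.COLOR_RGB2HSV)
    o=(P[...,2]>.17)&(P[...,2]<.26)&(abs(P[...,0]-.58)<.045)&(abs(P[...,1]-.18)<.1)&(hsv[...,1]>150)&(hsv[...,0]<20)
    q=P[o]; print(len(q))
    if len(q)>8:
        f=least_squares(lambda c:np.linalg.norm(q-c,axis=1)-.012,q.mean(0)-[0,0,.008],loss="soft_l1",f_scale=.002).x
        dx=f-[.664,.183,0]; ys=-.1063*dx[0]+.9943*dx[1]; print("knob",f.round(4),"ys",ys.round(4),"angle from upright",np.arctan2(ys,f[2]-.115).round(3))
    cv2.imwrite(f"pics/{tag}.png",cv2.resize(im[100:260,140:340,::-1],None,fx=4,fy=4))
E
python3 - <<'E'
from nt import *
st(); knob("k1")
E
```

```text
t 41.2 j [-0.73  0.45  0.43  1.67 -0.21  1.06  1.44] p [0.5745 0.2084 0.2054] az 96.22 tilt [ 0.001 -0.001 -1.   ] F [-0.4 -2.1  3.2] T [-0.319  0.106 -0.029] w 0.003
0
```

View pics/k1.png

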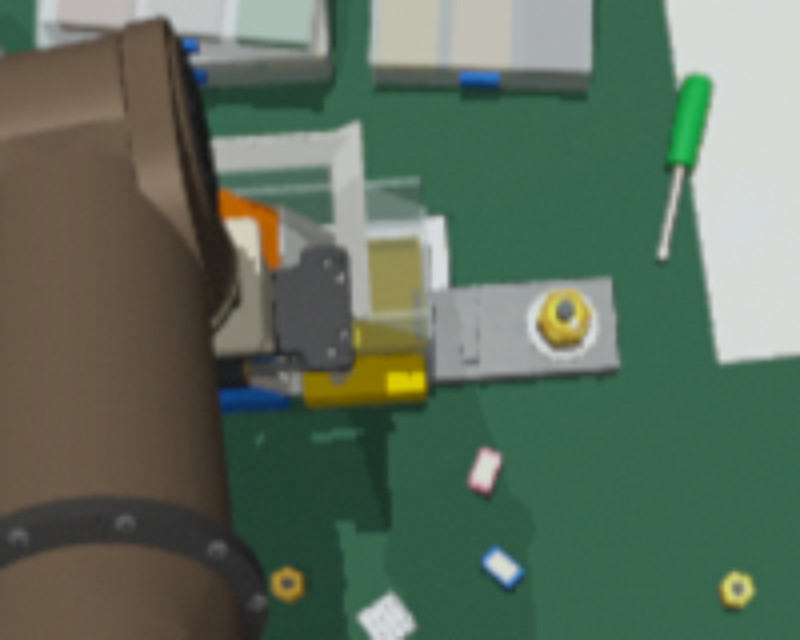

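play_rows(rows=[[[0.006, 0, 0], [0, 0, 0], -1], [[0.012, 0, 0], [0, 0, 0], -1], [[0.012, 0, 0], [0, 0, 0], -1]])

```text
clock: 41.55
position: [0.5745, 0.2096, 0.2053]
ee_rot: [2.1, 2.331, -0.005]
force: [-0.5, -15.1, 5.0]
width: 0.005
```

Run:
```python
from nt import *
st()
```

```text
t 41.55 j [-0.74  0.45  0.43  1.67 -0.21  1.06  1.43] p [0.5745 0.2096 0.2053] az 95.98 tilt [ 0.001 -0.005 -1.   ] F [ -0.5 -15.1   5. ] T [-2.967 -0.081 -0.032] w 0.005
```

play_rows(rows=[[[-0.03, 0, 0], [0, 0, 0], -1], [[-0.05, 0, 0], [0, 0, 0], -1], [[-0.05, 0, -0.08], [0, 0, 0], -1], [[-0.05, 0, -0.16], [0, 0, 0], 1], [[-0.05, -0.1, -0.16], [0, 0, 0], 1], [[-0.05, -0.2, -0.16], [0, 0, 0], 1], [[-0.05, -0.3, -0.16], [0, 0, 0], 1], [[-0.05, -0.32, -0.1], [0, 0, 0], 1], [[-0.05, -0.32, -0.05], [0, 0, 0], 1], [[-0.05, -0.32, -0.05], [0, 0, 0], 1]])

```text
clock: 42.55
position: [0.4149, 0.1716, 0.2278]
ee_rot: [-2.095, -2.338, 0.005]
force: [-0.6, -0.6, -0.5]
width: 0.562
```

```bash
cat >> nt.py <<'E'
def parts(tag,cam="wrist",zb=(.018,.03),area=(.3,.56,-.25,.34)):
    im,d,K,R,t=snap(cam,tag); P=cloud(d,K,R,t); hsv=cv2.cvtColor(im,cv2.COLOR_RGB2HSV)
    H,S,V=[hsv[...,i].astype(int) for i in range(3)]
    reg=(d>0)&(P[...,0]>area[0])&(P[...,0]<area[1])&(P[...,1]>area[2])&(P[...,1]<area[3])&(P[...,2]>zb[0])&(P[...,2]<zb[1])
    n,l,s,c=cv2.connectedComponentsWithStats(reg.astype(np.uint8))
    for i in range(1,n):
        if s[i,4]>=12:
            q=P[l==i]; z=np.median(q[:,2]); (cx,cy),(w,h),a=cv2.minAreaRect(q[:,:2].astype(np.float32)*1000)
            print("px",c[i].round(),"n",s[i,4],"c",round(cx,1),round(cy,1),"z",z.round(4),"wh",round(w,1),round(h,1),"a",round(a,1),"hsv",np.median(hsv[l==i],0))
    cv2.imwrite(f"pics/{tag}.png",cv2.resize(im[:,:,::-1],(768,576)))
E
python3 - <<'E'
from nt import *
st(); parts("p1")
knob("k2")
E
```

```text
t 42.55 j [-0.88  0.15  0.42  2.01 -0.07  1.    1.26] p [0.4149 0.1716 0.2278] az 96.27 tilt [-0.004 -0.001 -1.   ] F [-0.6 -0.6 -0.5] T [0.052 0.038 0.037] w 0.562
px [333. 126.] n 278 c 348.5 254.9 z 0.0255 wh 21.5 20.2 a 17.3 hsv [ 27.5 124.5 252. ]
px [  4. 182.] n 159 c 462.2 -144.0 z 0.0247 wh 21.8 11.3 a 6.7 hsv [ 23. 166. 220.]
px [136. 203.] n 277 c 472.7 19.9 z 0.0216 wh 27.6 16.7 a 49.7 hsv [100.  16. 254.]
px [255. 202.] n 230 c 454.0 172.9 z 0.0256 wh 22.4 19.4 a 6.7 hsv [ 30. 104. 255.]
px [147. 243.] n 17 c 529.6 35.7 z 0.0205 wh 9.3 2.6 a 87.4 hsv [173.  98. 210.]
24
knob [0.5748 0.2357 0.2054] ys 0.0619 angle from upright 0.6
```

View pics/p1.png

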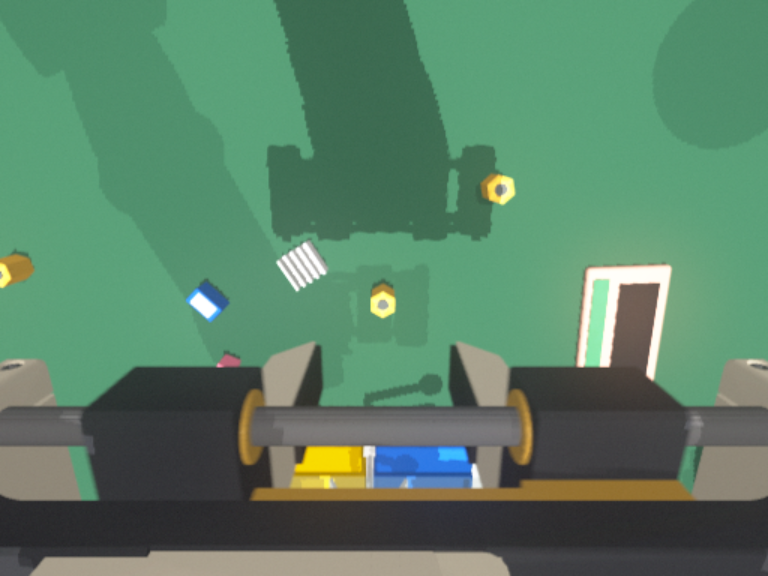

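View pics/k2.png

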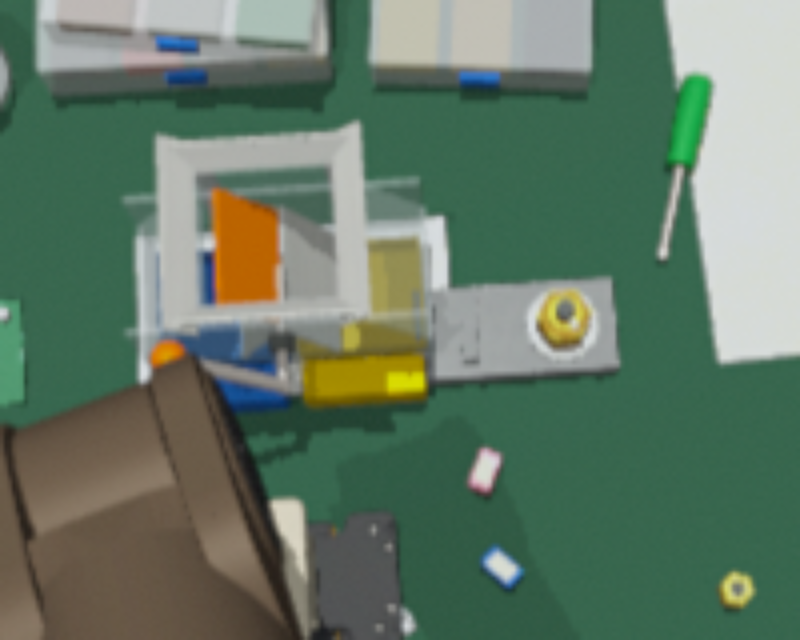

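play_rows(newtons=30, rows=[[[-0.006, 0.078, 0.03], [0, 0, 0], -0.1], [[-0.006, 0.078, 0.12], [0, 0, 0], -0.1], [[-0.006, 0.078, 0.21], [0, 0, 0], -0.1], [[-0.006, 0.078, 0.29], [0, 0, 0], -0.1], [[-0.006, 0.078, 0.33], [0, 0, 0], -0.1], [[-0.006, 0.078, 0.33], [0, 0, 0], -0.1], [[-0.006, 0.078, 0.33], [0, 0, 0], -0.1]])

```text
clock: 43.35
position: [0.4575, 0.1737, 0.0657]
ee_rot: [2.098, 2.338, 0.002]
force: [-0.2, -0.1, 0.8]
width: 0.449
```

Run:
```python
from nt import *
go([.454,.173,.014],96.2)
```

```text
t 43.35 j [-0.74  0.46  0.36  2.1  -0.27  0.62  1.48] p [0.4575 0.1737 0.0657] az 96.21 tilt [ 0.001  0.    -1.   ] F [-0.2 -0.1  0.8] T [0.017 0.03  0.017] w 0.449
shift shares [-0.0007 -0.0072  0.1034]
turn share z 0.0 full -0.005629250098877492
```

play_rows(rows=[[[-0.001, -0.007, 0.05], [0, 0, 0], -0.1], [[-0.001, -0.007, 0.09], [0, 0, 0], -0.1], [[-0.001, -0.007, 0.103], [0, 0, 0], -0.1], [[-0.001, -0.007, 0.103], [0, 0, 0], -0.1], [[-0.001, -0.007, 0.103], [0, 0, 0], -1], [[-0.001, -0.007, 0.103], [0, 0, 0], -1], [[-0.001, -0.007, 0.103], [0, 0, 0], -1], [[-0.001, -0.007, 0.103], [0, 0, 0], -1], [[-0.001, -0.007, 0.103], [0, 0, 0], -1], [[-0.001, -0.007, 0.103], [0, 0, 0], -1]])

```text
clock: 44.35
position: [0.4533, 0.1729, 0.0139]
ee_rot: [2.097, 2.339, 0.002]
force: [-1.3, -0.2, 8.0]
width: 0.214
```

Run:
```python
from nt import *
go([.664,.183,.27],96.2)
```

```text
t 44.35 j [-0.7   0.54  0.3   2.14 -0.33  0.5   1.53] p [0.4533 0.1729 0.0139] az 96.23 tilt [ 0.001  0.001 -1.   ] F [-1.3 -0.2  8. ] T [0.068 0.229 0.005] w 0.214
shift shares [-0.0252  0.4217 -0.5117]
turn share z 0.001 full -0.030981288238365323
```

play_rows(newtons=40, rows=[[[0, 0, -0.08], [0, 0, 0], -1], [[0, 0, -0.16], [0, 0, 0], -1], [[0, 0, -0.25], [0, 0, 0], -1], [[0, 0, -0.34], [0, 0, 0], -1], [[0, 0, -0.43], [0, 0, 0], -1], [[0, 0.06, -0.51], [0, 0, 0], -1], [[-0.01, 0.15, -0.51], [0, 0, 0], -1], [[-0.015, 0.24, -0.51], [0, 0, 0], -1], [[-0.02, 0.33, -0.51], [0, 0, 0], -1], [[-0.025, 0.42, -0.51], [0, 0, 0], -1]])

```text
clock: 45.35
position: [0.6643, 0.1832, 0.2682]
ee_rot: [-2.096, -2.339, -0.0]
force: [0.6, 0.2, 0.5]
width: 0.214
```

Run:
```python
from nt import *
go([.6645,.178,.224],96.2)
im,d,K,R,t=snap("wrist","w40")
cv2.imwrite("pics/w40.png",cv2.resize(im[:,:,::-1],(768,576)))
```

```text
t 45.35 j [-0.64  0.55  0.5   1.38 -0.26  1.28  1.55] p [0.6643 0.1832 0.2682] az 96.27 tilt [-0.  0. -1.] F [0.6 0.2 0.5] T [ 0.054 -0.042  0.009] w 0.214
shift shares [-0.0103 -0.0006  0.0885]
turn share z 0.001 full -0.07128499156121393
```

View pics/w40.png

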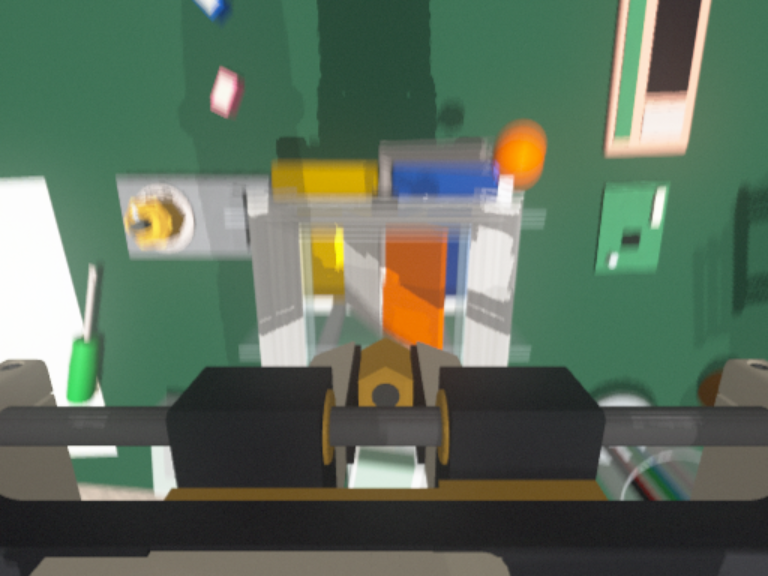

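play_rows(rows=[[[-0.01, 0, 0.04], [0, 0, 0], -1], [[-0.01, 0, 0.08], [0, 0, 0], -1], [[-0.01, 0, 0.085], [0, 0, 0], -1], [[-0.01, 0, 0.085], [0, 0, 0], -0.2], [[-0.01, 0, 0.085], [0, 0, 0], -0.2], [[-0.01, 0, 0.085], [0, 0, 0], -0.2], [[-0.01, 0, 0.085], [0, 0, 0], -0.2], [[-0.01, 0, -0.02], [0, 0, 0], -0.2], [[-0.01, -0.08, -0.08], [0, 0, 0], -0.2], [[-0.01, -0.17, -0.1], [0, 0, 0], -0.1]])

```text
clock: 46.4
position: [0.5806, 0.1684, 0.3217]
ee_rot: [2.096, 2.335, 0.008]
force: [-0.1, 0.3, 1.9]
width: 0.435
```

Run:
```python
from nt import *
go([.315,.255,.2],96.2)
im,d,K,R,t=snap("scene","s1")
crop(im,240,120,370,270,5,"pics/s1.png")
```

```text
t 46.4 j [-0.74  0.36  0.52  1.53 -0.18  1.3   1.48] p [0.5806 0.1684 0.3217] az 96.18 tilt [ 0.006  0.001 -1.   ] F [-0.1  0.3  1.9] T [0.03  0.007 0.015] w 0.435
shift shares [ 0.2292 -0.511   0.2404]
turn share z -0.0 full 0.024415919229056726
```

View pics/s1.png

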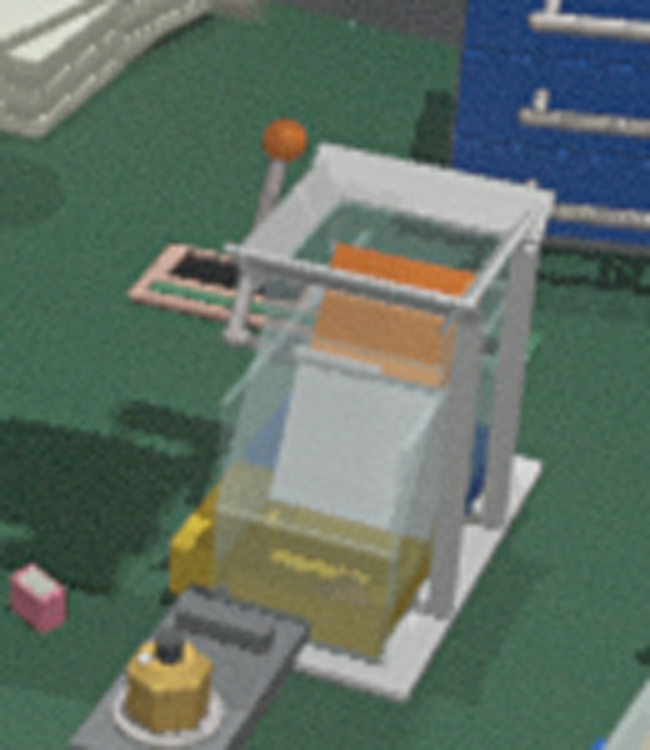

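play_rows(rows=[[[0.03, -0.08, 0], [0, 0, 0], -0.1], [[0.07, -0.16, 0], [0, 0, 0], -0.1], [[0.11, -0.24, 0.05], [0, 0, 0], -0.1], [[0.15, -0.32, 0.1], [0, 0, 0], -0.1], [[0.19, -0.4, 0.16], [0, 0, 0], -0.1], [[0.22, -0.46, 0.22], [0, 0, 0], -0.1], [[0.229, -0.49, 0.28], [0, 0, 0], -0.1], [[0.229, -0.49, 0.28], [0, 0, 0], -0.1]])

```text
clock: 47.25
position: [0.3191, 0.255, 0.1759]
ee_rot: [-2.093, -2.342, 0.009]
force: [-0.5, -0.1, 0.7]
width: 0.452
```

Run:
```python
from nt import *
go([.3485,.255,.014],96.2)
parts("p2")
```

```text
t 47.25 j [-1.13  0.15  0.37  2.16 -0.07  0.84  0.97] p [0.3191 0.255  0.1759] az 96.44 tilt [-0.004 -0.004 -1.   ] F [-0.5 -0.1  0.7] T [ 0.019 -0.018  0.067] w 0.452
shift shares [-0.0056  0.06    0.3235]
turn share z 0.004 full -0.238606392897168
px [254. 209.] n 308 c 348.2 255.2 z 0.0255 wh 22.6 19.8 a 19.0 hsv [ 30.  104.5 255. ]
px [ 68. 327.] n 172 c 538.9 36.0 z 0.0216 wh 16.4 21.3 a 69.6 hsv [154.    6.5 255. ]
```

View pics/p2.png

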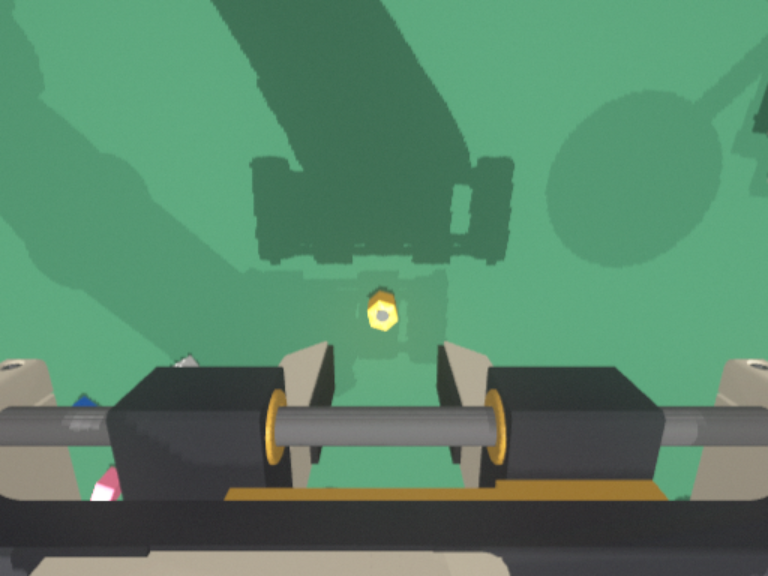

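play_rows(newtons=30, rows=[[[-0.006, 0.06, 0.08], [0, 0, -0.1], -0.1], [[-0.006, 0.06, 0.16], [0, 0, -0.21], -0.1], [[-0.006, 0.06, 0.22], [0, 0, -0.21], -0.1], [[-0.006, 0.06, 0.22], [0, 0, -0.21], -0.1], [[-0.006, 0.06, 0.22], [0, 0, -0.21], -0.1]])

```text
clock: 47.8
position: [0.3549, 0.2563, 0.0695]
ee_rot: [1.83, 2.552, 0.002]
force: [0.5, -0.1, -0.4]
width: 0.449
```

Run:
```python
from nt import *
go([.3482,.2552,.014],109)
```

```text
t 47.8 j [-0.98  0.38  0.3   2.22 -0.2   0.57  1.36] p [0.3549 0.2563 0.0695] az 108.71 tilt [ 0.001  0.    -1.   ] F [ 0.5 -0.1 -0.4] T [ 0.072 -0.021  0.012] w 0.449
shift shares [ 0.0021 -0.0135  0.111 ]
turn share z -0.005 full 0.2895426068719331
```

play_rows(rows=[[[0.002, -0.0135, 0.05], [0, 0, 0], -0.1], [[0.002, -0.0135, 0.09], [0, 0, 0], -0.1], [[0.002, -0.0135, 0.11], [0, 0, 0], -0.1], [[0.002, -0.0135, 0.11], [0, 0, 0], -0.1], [[0.002, -0.0135, 0.11], [0, 0, 0], -1], [[0.002, -0.0135, 0.11], [0, 0, 0], -1], [[0.002, -0.0135, 0.11], [0, 0, 0], -1], [[0.002, -0.0135, 0.11], [0, 0, 0], -1], [[0.002, -0.0135, 0.11], [0, 0, 0], -1], [[0.002, -0.0135, 0.11], [0, 0, 0], -1]])

```text
clock: 48.8
position: [0.3469, 0.2554, 0.0139]
ee_rot: [1.828, 2.555, 0.002]
force: [-0.9, 0.1, 8.6]
width: 0.215
```

Run:
```python
from nt import *
go([.6645,.178,.27],96.2)
```

```text
t 48.8 j [-0.94  0.48  0.23  2.27 -0.27  0.41  1.41] p [0.3469 0.2554 0.0139] az 108.82 tilt [ 0.001  0.001 -1.   ] F [-0.9  0.1  8.6] T [-0.102  0.194  0.015] w 0.215
shift shares [-0.3511  0.552  -0.5117]
turn share z 0.21 full -12.62128890122375
```

play_rows(newtons=40, rows=[[[0, 0, -0.08], [0, 0, 0], -1], [[0, 0, -0.17], [0, 0, 0], -1], [[0, 0, -0.26], [0, 0, 0.05], -1], [[0, 0, -0.35], [0, 0, 0.1], -1], [[0, 0, -0.44], [0, 0, 0.15], -1], [[-0.02, 0.03, -0.51], [0, 0, 0.21], -1], [[-0.06, 0.1, -0.52], [0, 0, 0.21], -1], [[-0.11, 0.17, -0.52], [0, 0, 0.21], -1], [[-0.16, 0.25, -0.52], [0, 0, 0.21], -1], [[-0.21, 0.33, -0.52], [0, 0, 0.21], -1]])

```text
clock: 49.8
position: [0.5378, 0.2085, 0.2736]
ee_rot: [-2.096, -2.34, -0.001]
force: [0.6, 1.8, 0.0]
width: 0.211
```

Run:
```python
from nt import *
go([.6645,.178,.27],96.2)
```

```text
t 49.8 j [-0.86  0.35  0.55  1.67 -0.19  1.18  1.42] p [0.5378 0.2085 0.2736] az 96.29 tilt [ 0.     0.001 -1.   ] F [0.6 1.8 0. ] T [0.099 0.02  0.018] w 0.211
shift shares [-0.0884  0.2453  0.0072]
turn share z 0.002 full -0.0932300440246081
```

play_rows(rows=[[[-0.03, 0.08, 0], [0, 0, 0], -1], [[-0.06, 0.16, 0], [0, 0, 0], -1], [[-0.088, 0.24, 0], [0, 0, 0], -1], [[-0.088, 0.243, 0.04], [0, 0, 0], -1], [[-0.088, 0.243, 0.09], [0, 0, 0], -1], [[-0.088, 0.243, 0.09], [0, 0, 0], -1]])

```text
clock: 50.4
position: [0.66, 0.1779, 0.2245]
ee_rot: [-2.096, -2.336, 0.009]
force: [-0.6, -0.5, -0.7]
width: 0.21
```

Run:
```python
from nt import *
st()
im,d,K,R,t=snap("wrist","w41")
cv2.imwrite("pics/w41.png",cv2.resize(im[:,:,::-1],(768,576)))
```

```text
t 50.4 j [-0.66  0.58  0.53  1.45 -0.3   1.2   1.59] p [0.66   0.1779 0.2245] az 96.2 tilt [-0.006 -0.002 -1.   ] F [-0.6 -0.5 -0.7] T [0.081 0.093 0.017] w 0.21
```

View pics/w41.png

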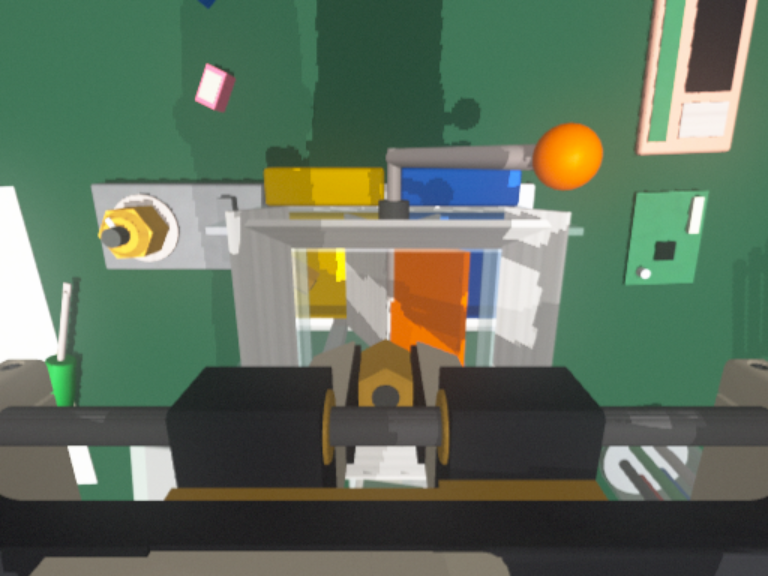

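play_rows(rows=[[[0, 0, 0], [0, 0, 0], -0.2], [[0, 0, 0], [0, 0, 0], -0.2], [[0, 0, 0], [0, 0, 0], -0.2], [[0, 0, 0], [0, 0, 0], -0.2], [[0, 0, -0.08], [0, 0, 0], -0.1], [[0, 0, -0.15], [0, 0, 0], -0.1], [[-0.07, -0.06, -0.15], [0, 0, 0], -0.1], [[-0.14, -0.12, -0.15], [0, 0, 0], -0.1], [[-0.21, -0.18, -0.15], [0, 0, 0], -0.1], [[-0.28, -0.25, -0.15], [0, 0, 0], -0.1]])

```text
clock: 51.45
position: [0.5521, 0.0242, 0.3036]
ee_rot: [2.097, 2.339, 0.001]
force: [0.7, -0.9, 0.2]
width: 0.448
```

Run:
```python
from nt import *
go([.43,-.149,.22],96.2)
im,d,K,R,t=snap("scene","s2")
crop(im,240,120,370,270,5,"pics/s2.png")
```

```text
t 51.45 j [-0.6   0.28  0.61  1.68 -0.17  1.23  1.72] p [0.5521 0.0242 0.3036] az 96.24 tilt [ 0.001  0.    -1.   ] F [ 0.7 -0.9  0.2] T [-0.017 -0.004  0.004] w 0.448
shift shares [-0.3178 -0.2807  0.1669]
turn share z 0.001 full -0.04387017817543892
```

View pics/s2.png

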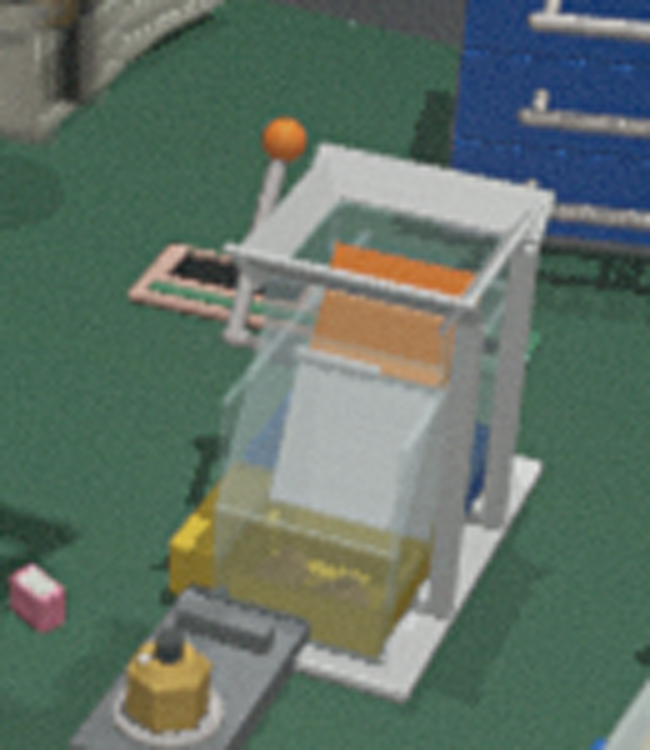

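Two dark spots in the yellow tray. Next, brass3.

play_rows(rows=[[[-0.06, -0.06, 0], [0, 0, 0], -0.1], [[-0.13, -0.12, 0.03], [0, 0, 0], -0.1], [[-0.2, -0.18, 0.06], [0, 0, 0], -0.1], [[-0.27, -0.24, 0.1], [0, 0, 0], -0.1], [[-0.318, -0.28, 0.167], [0, 0, 0], -0.1], [[-0.318, -0.28, 0.2], [0, 0, 0], -0.1], [[-0.318, -0.28, 0.2], [0, 0, 0], -0.1]])

```text
clock: 52.2
position: [0.4295, -0.148, 0.202]
ee_rot: [-2.099, -2.335, 0.002]
force: [0.4, 0.5, -0.0]
width: 0.454
```

Run:
```python
from nt import *
st(); parts("p3")
```

```text
t 52.2 j [-0.36  0.21  0.69  2.05 -0.17  0.93  2.09] p [ 0.4295 -0.148   0.202 ] az 96.1 tilt [-0.003  0.001 -1.   ] F [ 0.4  0.5 -0. ] T [-0.018  0.006 -0.037] w 0.454
px [252. 203.] n 263 c 462.0 -150.4 z 0.0255 wh 21.9 20.1 a 77.4 hsv [ 30.  99. 255.]
px [387. 224.] n 284 c 472.6 18.9 z 0.0216 wh 28.7 15.9 a 50.1 hsv [ 92.   3. 255.]
```

View pics/p3.png

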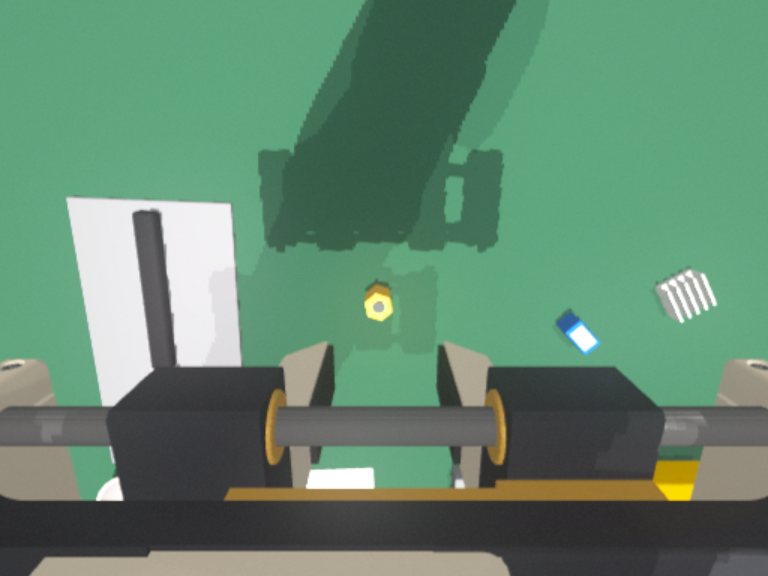

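play_rows(newtons=30, rows=[[[0.003, 0.03, 0.06], [0, 0, -0.1], -0.1], [[0.003, 0.06, 0.12], [0, 0, -0.19], -0.1], [[0.003, 0.06, 0.2], [0, 0, -0.19], -0.1], [[0.003, 0.06, 0.26], [0, 0, -0.19], -0.1], [[0.003, 0.06, 0.27], [0, 0, -0.19], -0.1], [[0.003, 0.06, 0.27], [0, 0, -0.19], -0.1]])

```text
clock: 52.85
position: [0.4615, -0.1426, 0.0687]
ee_rot: [-1.853, -2.536, 0.0]
force: [-0.6, -0.5, 0.5]
width: 0.449
```

Run:
```python
from nt import *
go([.4625,-.15,.014],107.4)
```

```text
t 52.85 j [-0.2   0.47  0.52  2.12 -0.38  0.64  2.46] p [ 0.4615 -0.1426  0.0687] az 107.68 tilt [-0.  0. -1.] F [-0.6 -0.5  0.5] T [ 0.08  -0.012 -0.006] w 0.449
shift shares [-0.0148 -0.0026  0.1095]
turn share z 0.005 full -0.28275132300319683
```

play_rows(rows=[[[-0.0148, -0.0026, 0.05], [0, 0, 0], -0.1], [[-0.0148, -0.0026, 0.09], [0, 0, 0], -0.1], [[-0.0148, -0.0026, 0.109], [0, 0, 0], -0.1], [[-0.0148, -0.0026, 0.109], [0, 0, 0], -0.1], [[-0.0148, -0.0026, 0.109], [0, 0, 0], -1], [[-0.0148, -0.0026, 0.109], [0, 0, 0], -1], [[-0.0148, -0.0026, 0.109], [0, 0, 0], -1], [[-0.0148, -0.0026, 0.109], [0, 0, 0], -1], [[-0.0148, -0.0026, 0.109], [0, 0, 0], -1], [[-0.0148, -0.0026, 0.109], [0, 0, 0], -1]])

```text
clock: 53.85
position: [0.4623, -0.1503, 0.0145]
ee_rot: [1.854, 2.535, 0.001]
force: [-1.0, -0.5, 7.5]
width: 0.21
```

Run:
```python
from nt import *
go([.6645,.178,.27],96.2)
```

```text
t 53.85 j [-0.11  0.56  0.43  2.15 -0.47  0.52  2.55] p [ 0.4623 -0.1503  0.0145] az 107.64 tilt [ 0.001  0.    -1.   ] F [-1.  -0.5  7.5] T [ 0.296  0.19  -0.033] w 0.21
shift shares [ 0.5032  0.585  -0.5104]
turn share z 0.191 full -11.43708729665937
```

play_rows(newtons=40, rows=[[[0, 0, -0.08], [0, 0, 0], -1], [[0, 0, -0.17], [0, 0, 0], -1], [[0, 0, -0.26], [0, 0, 0.05], -1], [[0, 0, -0.35], [0, 0, 0.1], -1], [[0, 0, -0.44], [0, 0, 0.15], -1], [[0.02, 0.02, -0.51], [0, 0, 0.19], -1], [[0.08, 0.08, -0.52], [0, 0, 0.19], -1], [[0.14, 0.15, -0.52], [0, 0, 0.19], -1], [[0.2, 0.22, -0.52], [0, 0, 0.19], -1], [[0.26, 0.29, -0.52], [0, 0, 0.19], -1]])

```text
clock: 54.85
position: [0.561, 0.0192, 0.2742]
ee_rot: [-2.097, -2.339, -0.001]
force: [0.7, -0.4, -1.1]
width: 0.211
```

Run:
```python
from nt import *
go([.6645,.178,.27],96.2)
```

```text
t 54.85 j [-0.62  0.33  0.66  1.71 -0.22  1.17  1.78] p [0.561  0.0192 0.2742] az 96.23 tilt [ 0.     0.001 -1.   ] F [ 0.7 -0.4 -1.1] T [ 0.054 -0.066 -0.018] w 0.211
shift shares [0.2934 0.2402 0.0086]
turn share z 0.0 full -0.025696151503922238
```

play_rows(rows=[[[0.06, 0.05, 0], [0, 0, 0], -1], [[0.12, 0.1, 0], [0, 0, 0], -1], [[0.18, 0.15, 0], [0, 0, 0], -1], [[0.24, 0.2, 0], [0, 0, 0], -1], [[0.293, 0.24, 0], [0, 0, 0], -1], [[0.293, 0.24, 0.04], [0, 0, 0], -1], [[0.293, 0.24, 0.09], [0, 0, 0], -1], [[0.293, 0.24, 0.09], [0, 0, 0], -1]])

```text
clock: 55.65
position: [0.6618, 0.1762, 0.2252]
ee_rot: [-2.095, -2.337, 0.008]
force: [-1.3, -0.5, -0.3]
width: 0.211
```

Run:
```python
from nt import *
st()
im,d,K,R,t=snap("wrist","w42")
cv2.imwrite("pics/w42.png",cv2.resize(im[:,:,::-1],(768,576)))
```

```text
t 55.65 j [-0.69  0.59  0.59  1.45 -0.34  1.21  1.62] p [0.6618 0.1762 0.2252] az 96.24 tilt [-0.006 -0.002 -1.   ] F [-1.3 -0.5 -0.3] T [ 0.04   0.054 -0.027] w 0.211
```

View pics/w42.png

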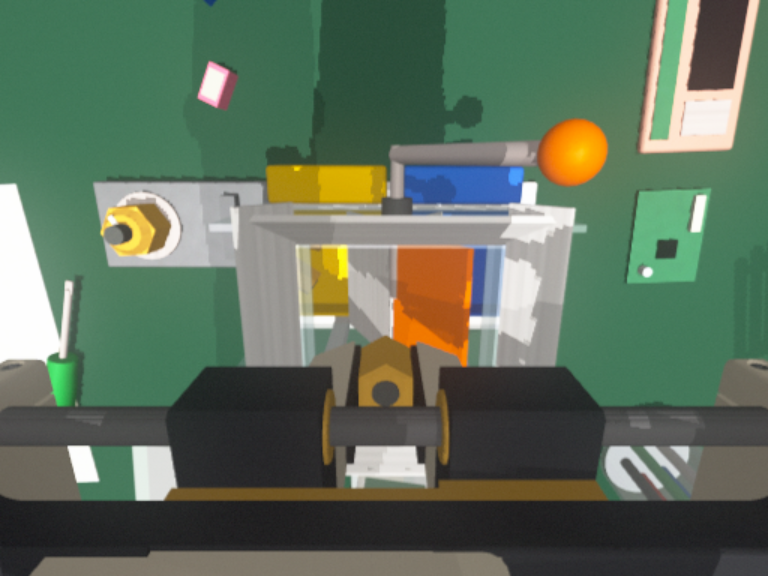

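play_rows(rows=[[[0, 0, 0], [0, 0, 0], -0.2], [[0, 0, 0], [0, 0, 0], -0.2], [[0, 0, 0], [0, 0, 0], -0.2], [[0, 0, 0], [0, 0, 0], -0.2], [[0, 0, -0.08], [0, 0, 0], -0.2], [[0, 0, -0.16], [0, 0, 0], -1], [[0.06, -0.05, -0.16], [0, 0, 0], -1], [[0.12, -0.1, -0.16], [0, 0, 0], -1], [[0.18, -0.15, -0.16], [0, 0, 0], -1], [[0.236, -0.174, -0.16], [0, 0, 0], -1]])

```text
clock: 56.7
position: [0.5627, 0.2852, 0.3094]
ee_rot: [-2.096, -2.339, -0.001]
force: [0.0, 0.1, -0.2]
width: 0.026
```

play_rows(rows=[[[0, 0, 0], [0, 0, 0], -1], [[0, 0, 0], [0, 0, 0], -1]])

```text
clock: 56.9
position: [0.5643, 0.2847, 0.3091]
ee_rot: [2.095, 2.341, 0.001]
force: [0.5, -0.0, -0.9]
width: 0.008
```

Run:
```python
from nt import *
go([.5655,.286,.204],96.2)
im,d,K,R,t=snap("wrist","w43")
cv2.imwrite("pics/w43.png",cv2.resize(im[:,:,::-1],(768,576)))
```

```text
t 56.9 j [-0.96  0.44  0.62  1.48 -0.26  1.31  1.36] p [0.5643 0.2847 0.3091] az 96.33 tilt [ 0.  0. -1.] F [ 0.5 -0.  -0.9] T [-0.018 -0.024 -0.009] w 0.008
shift shares [0.0024 0.0026 0.2102]
turn share z 0.002 full -0.13462985839227315
```

View pics/w43.png

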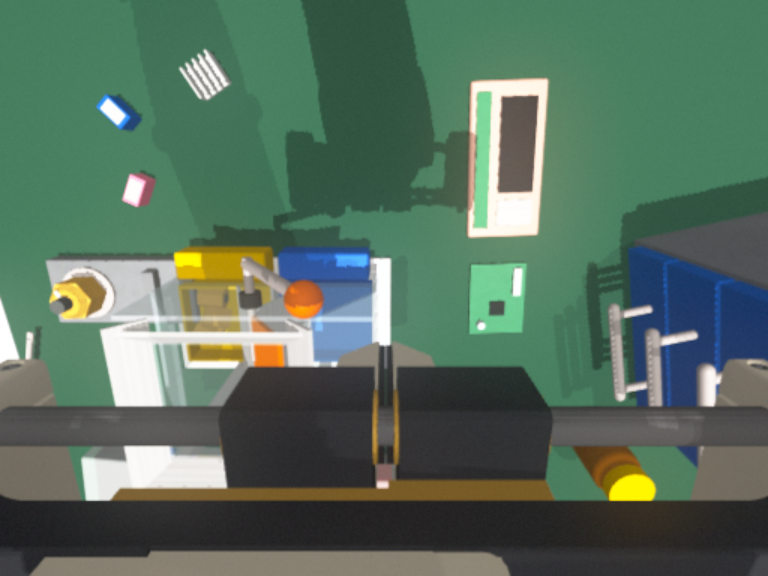

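Run:
```python
from nt import *
im,d,K,R,t=load("pics/w43.npz")
crop(im,100,150,270,250,4,"pics/w43c.png")
```

```text
(no output)
```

View pics/w43c.png

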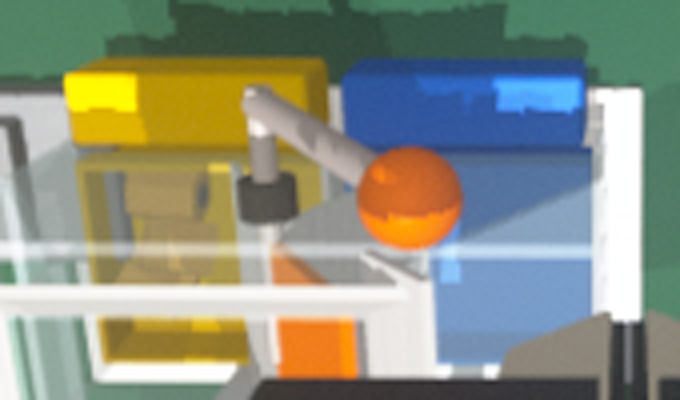

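play_rows(rows=[[[0.002, 0.003, 0.08], [0, 0, 0], -1], [[0.002, 0.003, 0.16], [0, 0, 0], -1], [[0.002, 0.003, 0.21], [0, 0, 0], -1], [[-0.04, 0.003, 0.21], [0, 0, 0], -1], [[-0.09, 0.003, 0.21], [0, 0, 0], -1], [[-0.14, 0.003, 0.21], [0, 0, 0], -1], [[-0.19, 0.003, 0.21], [0, 0, 0], -1], [[-0.23, 0.003, 0.21], [0, 0, 0], -1], [[-0.26, 0.003, 0.21], [0, 0, 0], -1], [[-0.28, 0.003, 0.21], [0, 0, 0], -1]])

```text
clock: 57.95
position: [0.5818, 0.1426, 0.2039]
ee_rot: [2.1, 2.336, 0.0]
force: [0.2, 1.6, -0.5]
width: 0.004
```

play_rows(rows=[[[-0.006, 0, 0], [0, 0, 0], -1], [[-0.014, 0, 0], [0, 0, 0], -1], [[-0.022, 0, 0], [0, 0, 0], -1], [[-0.022, 0, 0], [0, 0, 0], -1]])

```text
clock: 58.35
position: [0.5821, 0.139, 0.2037]
ee_rot: [-2.089, -2.341, -0.006]
force: [-1.3, 10.3, 0.0]
width: 0.007
```

Run:
```python
from nt import *
st()
```

```text
t 58.35 j [-0.73  0.46  0.6   1.72 -0.3   1.06  1.65] p [0.5821 0.139  0.2037] az 96.5 tilt [-0.     0.005 -1.   ] F [-1.3 10.3  0. ] T [ 2.363  0.193 -0.023] w 0.007
```

play_rows(rows=[[[0.04, 0, 0], [0, 0, 0], -1], [[0.06, 0, 0], [0, 0, 0], -1], [[0.06, 0, -0.08], [0, 0, 0], -1], [[0.06, 0, -0.15], [0, 0, 0], -0.1], [[0.0, -0.06, -0.15], [0, 0, 0.1], -0.1], [[-0.06, -0.12, -0.15], [0, 0, 0.2], -0.1], [[-0.12, -0.18, -0.15], [0, 0, 0.3], -0.1], [[-0.18, -0.24, -0.1], [0, 0, 0.4], -0.1], [[-0.22, -0.28, -0.06], [0, 0, 0.5], -0.1], [[-0.23, -0.3, -0.03], [0, 0, 0.6], -0.1]])

```text
clock: 59.35
position: [0.4437, 0.0012, 0.218]
ee_rot: [-2.722, -1.567, 0.001]
force: [0.8, 0.4, -1.1]
width: 0.45
```

Run:
```python
from nt import *
st(); parts("p4"); knob("k3")
```

```text
t 59.35 j [-0.83  0.18  0.83  2.06 -0.16  0.97  1.13] p [0.4437 0.0012 0.218 ] az 59.84 tilt [-0.001  0.001 -1.   ] F [ 0.8  0.4 -1.1] T [ 0.055 -0.001 -0.008] w 0.45
px [281. 186.] n 291 c 472.5 19.2 z 0.0216 wh 28.0 15.9 a 49.0 hsv [ 90.   1. 255.]
px [317. 225.] n 246 c 542.9 33.8 z 0.0216 wh 16.0 27.8 a 70.9 hsv [  0.   0. 255.]
61
knob [0.586  0.1126 0.2049] ys -0.0617 angle from upright -0.602
```

View pics/p4.png

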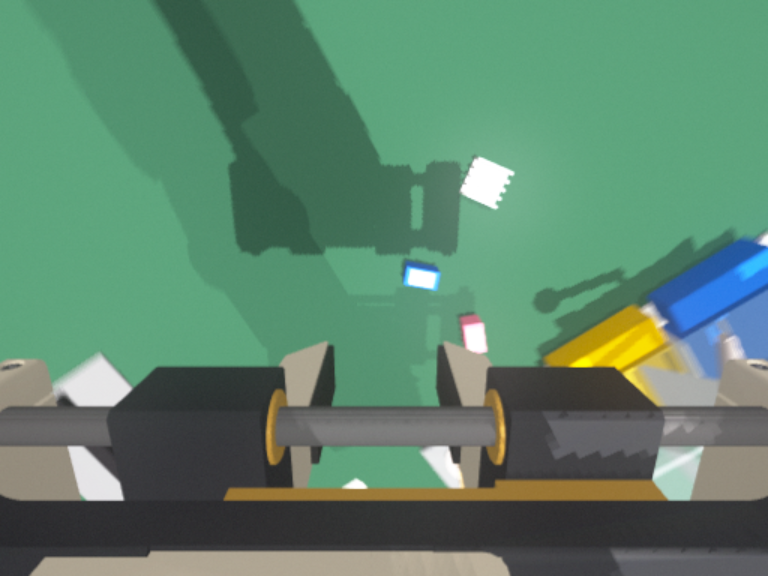

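View pics/k3.png

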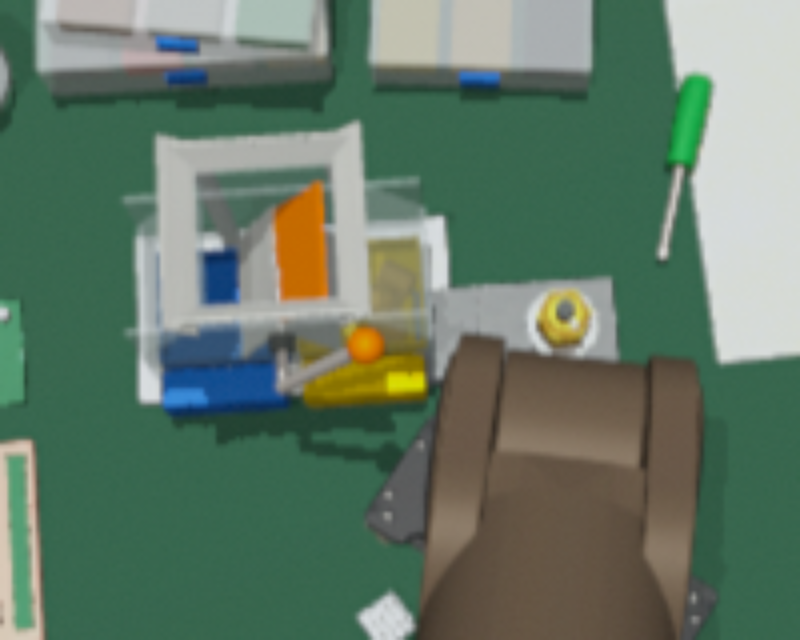

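Run:
```python
from nt import *
go([.4725,.0192,.07],49)
```

```text
t 59.45 j [-0.83  0.18  0.83  2.06 -0.16  0.97  1.13] p [0.4436 0.0027 0.2175] az 60.06 tilt [-0.003  0.    -1.   ] F [0.6 0.2 0.6] T [0.011 0.015 0.004] w 0.45
shift shares [0.058  0.0345 0.2948]
turn share z 0.184 full -11.060340399080658
```

play_rows(newtons=25, rows=[[[0.058, 0.034, 0.05], [0, 0, 0.1], -0.05], [[0.058, 0.034, 0.13], [0, 0, 0.184], -0.05], [[0.058, 0.034, 0.21], [0, 0, 0.184], -0.05], [[0.058, 0.034, 0.28], [0, 0, 0.184], -0.05], [[0.058, 0.034, 0.29], [0, 0, 0.184], -0.05], [[0.058, 0.034, 0.29], [0, 0, 0.184], -0.05]])

```text
clock: 60.05
position: [0.4756, 0.0205, 0.0738]
ee_rot: [-2.855, -1.311, 0.002]
force: [0.4, -0.1, 0.9]
width: 0.474
```

Run:
```python
from nt import *
go([.4725,.0192,.013],49)
im,d,K,R,t=snap("wrist","w44")
cv2.imwrite("pics/w44.png",cv2.resize(im[:,:,::-1],(768,576)))
```

```text
t 60.05 j [-0.66  0.48  0.68  2.14 -0.49  0.67  1.22] p [0.4756 0.0205 0.0738] az 49.33 tilt [-0.001 -0.    -1.   ] F [ 0.4 -0.1  0.9] T [-0.059 -0.032  0.007] w 0.474
shift shares [-0.0059 -0.0029  0.1217]
turn share z 0.006 full -0.3312688274167357
```

View pics/w44.png

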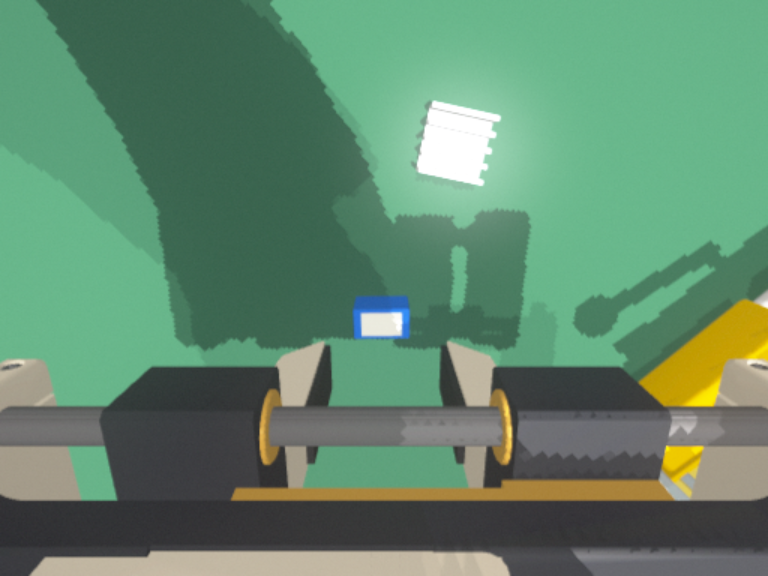

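play_rows(rows=[[[-0.006, -0.003, 0.06], [0, 0, 0.005], -0.05], [[-0.006, -0.003, 0.1], [0, 0, 0.005], -0.05], [[-0.006, -0.003, 0.12], [0, 0, 0.005], -0.05], [[-0.006, -0.003, 0.12], [0, 0, 0.005], -0.05], [[-0.006, -0.003, 0.12], [0, 0, 0.005], -1], [[-0.006, -0.003, 0.12], [0, 0, 0.005], -1], [[-0.006, -0.003, 0.12], [0, 0, 0.005], -1], [[-0.006, -0.003, 0.12], [0, 0, 0.005], -1], [[-0.006, -0.003, 0.12], [0, 0, 0.005], -1], [[-0.006, -0.003, 0.12], [0, 0, 0.005], -1]])

```text
clock: 61.1
position: [0.4728, 0.019, 0.0147]
ee_rot: [2.86, 1.3, 0.003]
force: [-1.0, 0.3, 8.8]
width: 0.305
```

Run:
```python
from nt import *
go([.663,.188,.27],96.2)
```

```text
t 61.1 j [-0.57  0.58  0.57  2.19 -0.61  0.54  1.32] p [0.4728 0.019  0.0147] az 48.89 tilt [ 0.002  0.001 -1.   ] F [-1.   0.3  8.8] T [ 0.058  0.199 -0.009] w 0.305
shift shares [ 0.5056  0.0649 -0.5097]
turn share z -0.788 full 47.30547818221328
```

play_rows(newtons=35, rows=[[[0, 0, -0.08], [0, 0, 0], -1], [[0, 0, -0.17], [0, 0, 0], -1], [[0, 0, -0.26], [0, 0, 0], -1], [[0, 0, -0.35], [0, 0, 0], -1], [[0, 0, -0.44], [0, 0, 0], -1], [[0.02, 0, -0.52], [0, 0, -0.05], -1], [[0.1, 0.01, -0.53], [0, 0, -0.1], -1], [[0.19, 0.02, -0.53], [0, 0, -0.2], -1], [[0.28, 0.03, -0.53], [0, 0, -0.3], -1], [[0.36, 0.045, -0.53], [0, 0, -0.4], -1]])

```text
clock: 62.1
position: [0.6081, 0.1421, 0.279]
ee_rot: [-2.521, -1.873, -0.001]
force: [0.8, -0.3, 0.5]
width: 0.3
```

Run:
```python
from nt import *
go([.663,.188,.27],96.2)
```

```text
t 62.1 j [-0.8   0.47  0.75  1.55 -0.33  1.25  1.27] p [0.6081 0.1421 0.279 ] az 73.23 tilt [-0.     0.001 -1.   ] F [ 0.8 -0.3  0.5] T [-0.04   0.007  0.029] w 0.3
shift shares [0.1196 0.0786 0.018 ]
turn share z -0.383 full 22.96788618896244
```

play_rows(rows=[[[0.05, 0.03, 0], [0, 0, -0.1], -1], [[0.1, 0.07, 0], [0, 0, -0.24], -1], [[0.12, 0.079, 0.02], [0, 0, -0.383], -1], [[0.12, 0.079, 0.06], [0, 0, -0.383], -1], [[0.12, 0.079, 0.1], [0, 0, -0.383], -1], [[0.12, 0.079, 0.11], [0, 0, -0.383], -1], [[0.12, 0.079, 0.11], [0, 0, -0.383], -1]])

```text
clock: 62.8
position: [0.6621, 0.1853, 0.2234]
ee_rot: [-2.105, -2.332, 0.002]
force: [-0.3, -0.1, 0.3]
width: 0.304
```

Run:
```python
from nt import *
st()
im,d,K,R,t=snap("wrist","w45")
cv2.imwrite("pics/w45.png",cv2.resize(im[:,:,::-1],(768,576)))
```

```text
t 62.8 j [-0.71  0.6   0.61  1.45 -0.35  1.21  1.61] p [0.6621 0.1853 0.2234] az 95.86 tilt [-0.001 -0.001 -1.   ] F [-0.3 -0.1  0.3] T [ 0.026 -0.038 -0.022] w 0.304
```

View pics/w45.png

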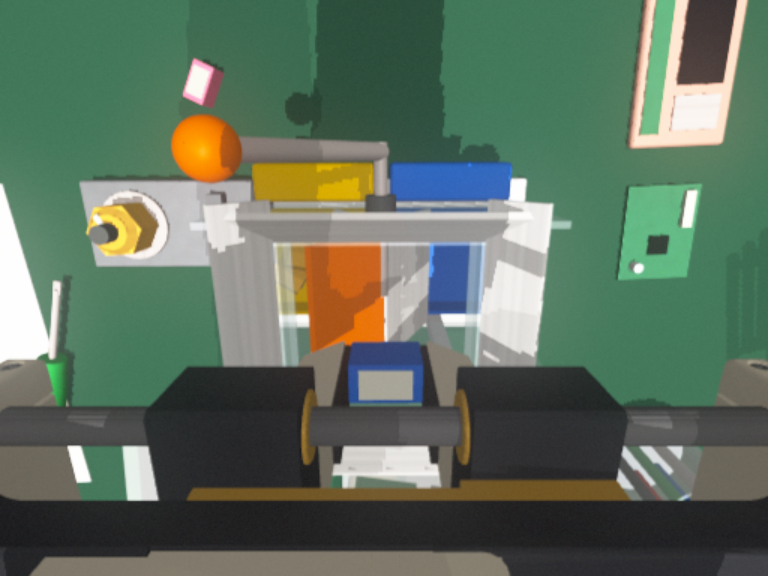

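Release over the mouth, rise, retreat.

play_rows(rows=[[[0, 0, 0], [0, 0, 0], -0.1], [[0, 0, 0], [0, 0, 0], -0.1], [[0, 0, 0], [0, 0, 0], -0.1], [[0, 0, 0], [0, 0, 0], -0.1], [[0, 0, -0.08], [0, 0, 0], -0.1], [[0, 0, -0.16], [0, 0, 0], -0.1], [[0, -0.09, -0.2], [0, 0, 0], -0.1], [[0, -0.18, -0.2], [0, 0, 0], 0], [[0.05, -0.27, -0.2], [0, 0, 0], 0], [[0.1, -0.33, -0.2], [0, 0, 0], 0]])

```text
clock: 63.85
position: [0.4913, 0.2174, 0.3242]
ee_rot: [-2.106, -2.329, -0.001]
force: [0.7, 1.8, -0.2]
width: 0.494
```

play_rows(rows=[[[0.06, -0.06, 0], [0, 0, 0], 0], [[0.14, -0.1, 0], [0, 0, 0], 0], [[0.22, -0.15, 0], [0, 0, 0], 0], [[0.3, -0.2, 0], [0, 0, 0], 0], [[0.3, -0.2, 0], [0, 0, 0], 0]])

```text
clock: 64.35
position: [0.3734, 0.3632, 0.3235]
ee_rot: [-2.091, -2.341, 0.0]
force: [0.6, -0.9, -0.5]
width: 0.499
```

Run:
```python
from nt import *
st()
im,d,K,R,t=snap("top","tf"); crop(im,150,100,300,240,5,"pics/tf1.png"); cv2.imwrite("pics/tf.png",cv2.resize(im[:,:,::-1],(768,576)))
im,d,K,R,t=snap("scene","sf"); cv2.imwrite("pics/sf.png",cv2.resize(im[:,:,::-1],(768,576))); crop(im,240,120,370,270,5,"pics/sfc.png")
```

```text
t 64.35 j [-1.32  0.2   0.55  1.72 -0.11  1.25  0.94] p [0.3734 0.3632 0.3235] az 96.46 tilt [-0.002  0.002 -1.   ] F [ 0.6 -0.9 -0.5] T [ 0.047 -0.065 -0.009] w 0.499
```

View pics/tf.png

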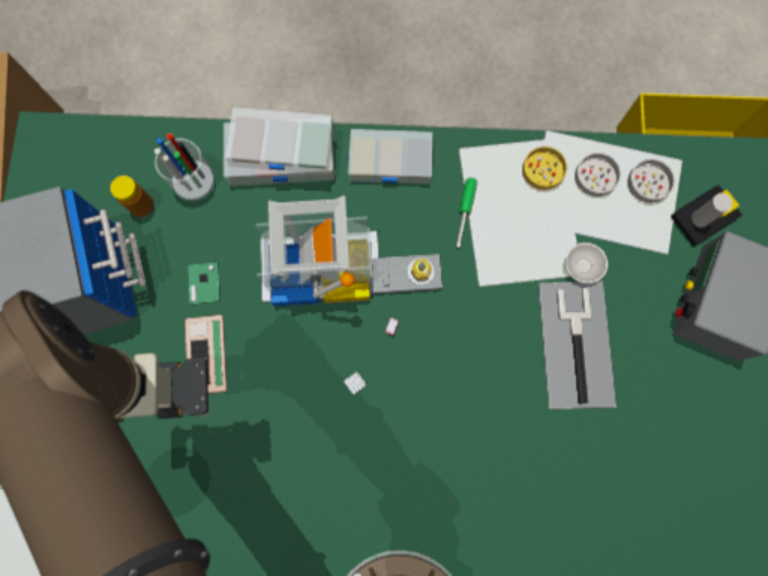

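View pics/tf1.png

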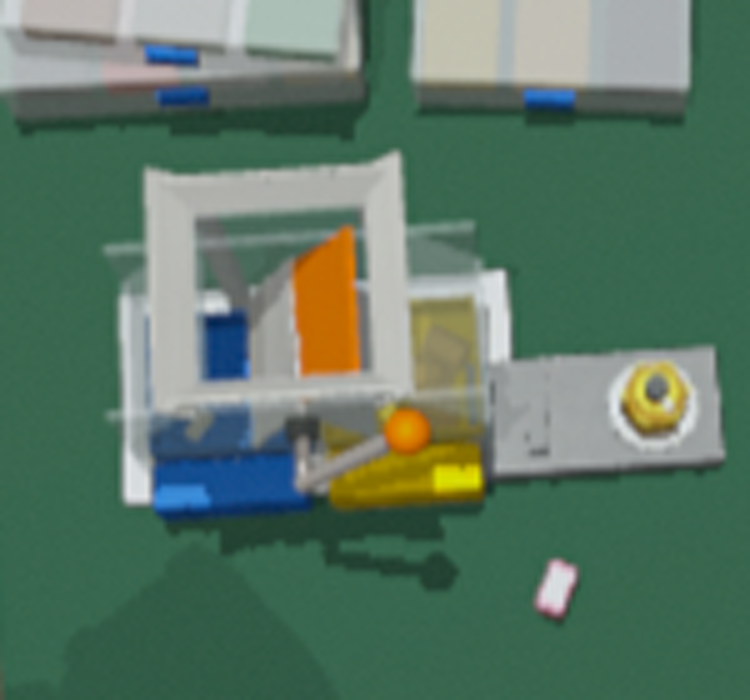

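View pics/sfc.png

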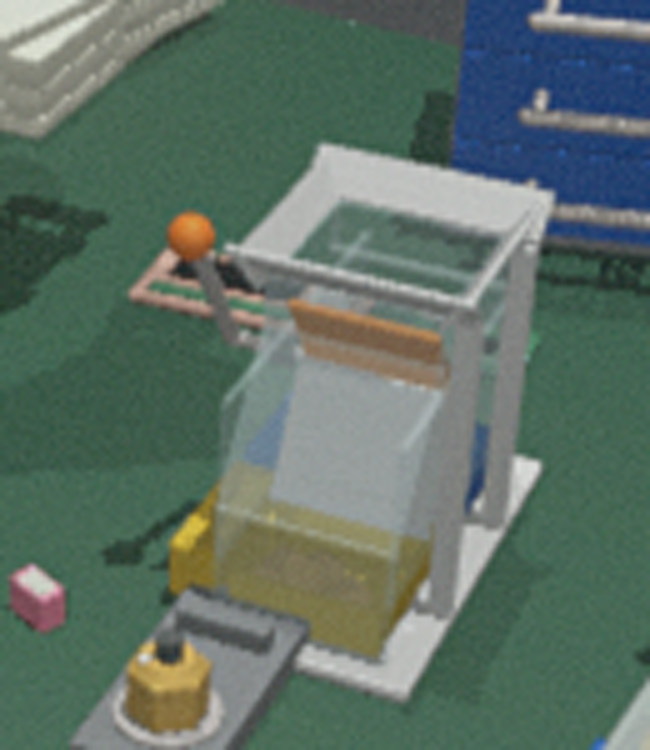

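View pics/sf.png

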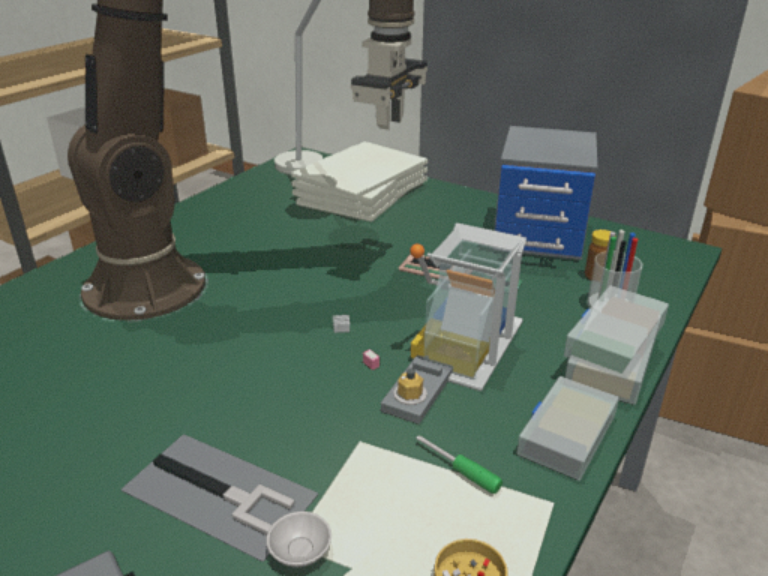

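play_rows(rows=[[[-0.08, 0.05, 0], [0, 0, 0], 0], [[-0.16, 0.1, 0], [0, 0, 0], 0], [[-0.24, 0.15, 0], [0, 0, 0], 0], [[-0.32, 0.2, 0], [0, 0, 0], 0], [[-0.4, 0.25, 0], [0, 0, 0], 0], [[-0.48, 0.28, 0], [0, 0, 0], 0], [[-0.54, 0.3, 0], [0, 0, 0], 0], [[-0.54, 0.3, 0], [0, 0, 0], 0], [[-0.54, 0.3, 0], [0, 0, 0], 0]])

```text
clock: 65.35
position: [0.5557, 0.1017, 0.3239]
ee_rot: [2.11, 2.328, 0.0]
force: [-0.1, 1.3, -0.2]
width: 0.503
```

Run:
```python
from nt import *
st()
im,d,K,R,t=snap("wrist","w46")
cv2.imwrite("pics/w46.png",cv2.resize(im[:,:,::-1],(768,576)))
u,v=proj([.63,.13,.02],K,R,t).astype(int); print(u,v)
crop(im,max(u-75,0),max(v-60,0),u+75,v+60,5,"pics/w46c.png")
u,v=proj([.6543,-.0195,.05],K,R,t).astype(int); print(u,v)
crop(im,u-50,v-50,u+50,v+50,6,"pics/w46n.png")
```

```text
t 65.35 j [-0.8   0.31  0.71  1.62 -0.21  1.29  1.61] p [0.5557 0.1017 0.3239] az 95.62 tilt [ 0. -0. -1.] F [-0.1  1.3 -0.2] T [ 0.093 -0.015 -0.025] w 0.503
269 203
173 215
```

View pics/w46c.png

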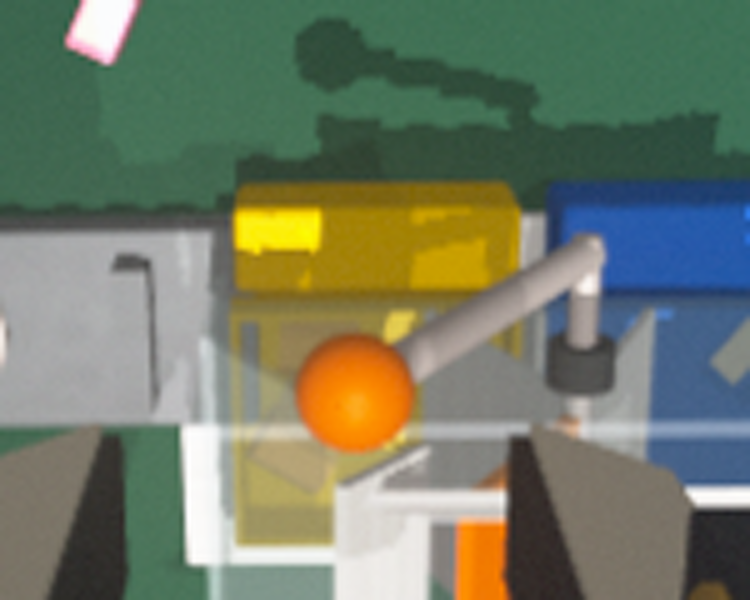

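View pics/w46n.png

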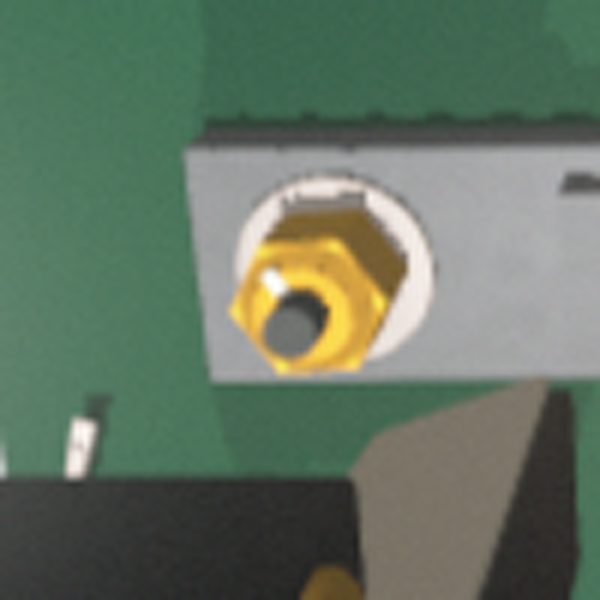

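Run:
```python
from nt import *
an("w46",[(230,312),(267,242),(347,235),(392,303),(360,368),(283,373)],6,(123,165))
```

```text
w46 [ 0.6538 -0.0172  0.05  ] [0.0219 0.0205 0.0222 0.0206 0.0206 0.0212] [40.  36.1 37.8 38.  37.5 38.9] 38.06
```

Run:
```python
from cell import arm
print(arm.sign_off())
```

```text
the job is handed in; nothing more can be done
None
```

I handed the job in at about 65 s with every step done and the final checks agreeing. One thing went wrong along the way, at the nut.

- **Nut:** I turned it clockwise by hand until the fingers slipped at the finger-tight stop. I then tightened it with the wrench, about 32° as measured, against 31.5° from finger-tight to the tight stop, until the force rose at the stop.
- **Wrench jam:** The wrench wedged on the nut when I went to take it off. Working it loose turned the nut back by a few degrees, about 3° as last measured. After laying the wrench down, I turned the nut back to the stop by hand until the fingers slipped again, before dropping any parts. The last two angle readings (39.7° and 38.1°, about ±1°) bracket the expected 38.4°.
- **Wrench:** It lies flat, along the mat, within about 1 mm of the mat's centre, and clear of the tin.
- **Sorting:** The lever measured fully over at +0.60 rad for the brass and −0.60 rad for the relay. I dropped all the parts that were there: three brass spacers and one relay.
- **Final check:** The last pictures show brass in the yellow tray and the relay in the blue one. At least two spacers are plainly visible through the clear housing; the third is partly hidden. None of the parts is left on the bench, and the flap is clear.
- **Everything else:** The heatsink, pink decoy, tin, phone, board and screwdriver appear where they were.

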